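# Swap the worn driver boards in the lantern-lighting dock

### The job

Service the lighting dock on the workshop table: swing the ejector levers out to pry free each worn board (long grip rail, finned heat sink) and stand it upright in a slot of the loose wooden carrier, leaving the good board in its bay. Slide every new board from the fixed stand down into a free bay and swing that bay's levers in to press it fully home; finish with all the dock's levers, of empty bays too, swung fully in. Do not tip any board over or disturb the glue bottle, paste jar and screwdriver.

Things in the scene. Friction and masses are not known exactly. Their poses are not given: they have to be found in the camera images.
- dock: Dock fixed to the table: aluminium base 206 (x) x 136 mm, three parallel bays along its y, 65 mm apart: bay 0 at -x, bay 1 in the middle, bay 2 at +x, an ejector lever at each end of each bay. Origin: centre of its underside. In each bay sprung contact pads hold an unlatched board 4 mm too high; pressing it home takes about 6 N and only the levers keep it down.
- bay0 (a point): Middle of bay 0's slot, 14 mm above the table, at lever hinge height; a board's lower edge lies here when home. y along the slot, z up. Slot 11 mm wide, between cheeks 92 mm long whose flared lips end 36 mm above this point. At mid-slot a round-topped key, 8 mm long (y), stands to 19 mm above this point and enters the board's notch.
- bay1 (a point): Same point of bay 1, same axes (all bays are alike).
- bay2 (a point): Same point of bay 2, same axes.
- lever0L (a joint): Lever at the +y end of bay 0, rad: 0 fully in (upright), 0.7 fully out (leaning away). Hinge along the bay's x, 55 mm along +y from the bay's point. Black finger tab 12 (x) x 14 x 18 mm high, its centre 80 mm from the hinge, straight above it at 0. Stiff (2 N at the tab), stays where left. Out, its foot lifts the board 11 mm.
- lever0R (a joint): Mirror image of lever0L at the -y end of bay 0; 0 in, 0.7 out. A board goes in or out only with both its levers beyond about 0.6, and then rests on their feet, 11 mm high at 0.7. Swung in, the levers' hooks press the board's ears down and hold them.
- lever1L (a joint): Lever at the +y end of bay 1, like lever0L; 0 in, 0.7 out.
- lever1R (a joint): Lever at the -y end of bay 1, like lever0R; 0 in, 0.7 out.
- lever2L (a joint): Lever at the +y end of bay 2, like lever0L; 0 in, 0.7 out.
- lever2R (a joint): Lever at the -y end of bay 2, like lever0R; 0 in, 0.7 out.
- new1_mid (a point): New board (may be absent), upright in the stand, 8 (x) x 100 (y) x 95 mm (z), 150 g; its centre. Lowest 12 mm 100 mm long with round ears, above that 82 mm. Key notch at mid-length of the lower edge, 12 mm long, 20 mm high. Grip rail along the top: 14 (x) x 44 (y) x 16 mm high, its centre 39.5 mm above this point. Low components on the faces. Either end may be +y.
- new2_mid (a point): Centre of another new board like new1 (may be absent), upright in the stand.
- good_mid (a point): Centre of a good board, in shape like new1, seated in one of the bays; it stays there.
- worn1_mid (a point): Centre of a worn board (may be absent), seated in one of the bays: like new1 in size and lower edge, but its grip rail is 74 mm long (y) and a finned heat sink, 26 mm over all (x) and 57 mm long, sits on both faces from 7.5 mm below to 12.5 mm above this point. 150 g.
- worn2_mid (a point): Centre of another worn board like worn1 (may be absent), seated in one of the bays.
- stand: Fixed plywood stand, 120 x 116 mm, with two slots along its y, centred at x = -30 and +30 mm, 11 mm wide, open at the ends, walls to 34 mm, slot floor 6 mm above the table. Origin centre of the underside. The new boards wait here.
- carrier: Loose plywood carrier, 0.6 kg, 120 x 118 mm, with two slots along its y, centred at x = -30 and +30 mm, 18 mm wide and 110 mm long between closed ends, walls to 34 mm, slot floor 6 mm above the table. Origin centre of the underside, z up. It may get knocked aside.
- glue: Bystander: white glue bottle, 60 mm diameter, 150 mm tall; origin under it.
- paste: Bystander: clear paste jar, 64 mm diameter, 50 mm tall; origin under it.
- driver: Bystander: screwdriver lying on the table; origin at its underside, handle to its -x.
Not all that is in view belongs to the job. What is shaped like the part that bears new1_mid but pink, red or white is not meant.

How it is judged:
By the outcome, as a careful person would: the job done as asked, in the order asked, and still so for the second after the job is handed in, with the robot touching nothing.
Of worn1, worn2, new1, new2 only 3 to 4 are there at a start; the rules pass over those that are not, and their reading is None.
At some moment in a run one of carrier may be knocked a few centimetres aside while the robot is not near it.
It also fails if it takes over 210 s, if anything falls off the work surface, if the arm or the gripper's body presses on something with over 40 N, if the wrist force passes 120 N, or if a joint passes its speed limit or range.

### The arm

A 6-joint arm with a two-finger parallel gripper is mounted at the origin on the work surface. World frame = base frame: x ahead of the robot, y to its left, z up, the work surface at z = 0. Lengths are in m, angles in degrees, forces in N, time in s.
With the tool pointing down it reaches from about 0.35 to 0.875 m from the base axis. Payload 4.2 kg.
Tool frame: the origin (TCP) lies between the finger pads; the fingertips stand 8 mm ahead of it and the grasp point (between the pads) lies 11 mm behind it; x points along the fingers, y is the direction in which the jaws open and shut, and the axes are right-handed (so a half turn about x gives the same grasp; the last joint's range is limited). The gripper opens to 87 mm and grips with 3 to 60 N. Pads are 19 mm wide; open, the fingers measure 117 mm over their backs; the gripper's body (75 mm by 190 mm) begins 51 mm behind the grasp point.
Start: joints at [-53.766, 22.042, 0.453, 0, -68.411, -14.817], TCP at [0.228, -0.582, 0.203] pointing down, gripper open.
Joint ranges: [-179.83, 179.83], [-69.29, 118.12], [-61.27, 80.66], [-181.25, 117.63], [-171.15, -9.14], [-177.46, 177.46]. Speed limits (degrees/s): [159.86, 159.86, 180, 180, 180, 180].

### API

Orientations are given as a 3x3 rotation matrix whose columns are the frame's x, y, z axes.
In Python, from station import r gives the robot as it stands. The module is installed in compiled form; this text tells all that it offers.
- The arm moves only by the tool move_arm, never from a script. Its argument "increments" is one flat list of numbers, 7 for each row, row after row: the turn, a rotation vector about the tool's x, y, z in degrees, then the shift along the tool's x, y, z in m, then the finger opening in m, from 0 to 0.087. A call has 1 to 12 rows; each row is the pose to reach, as a shift and turn from the pose commanded when the call began, along the tool's axes at that moment; what a row does not reach only later rows make up. A row lasts 1/12 s, in which the tool goes at most 41.7 mm and 7.16 degrees, less where a joint would pass 70% of its speed; a pose out of reach is approached as far as the arm can. A call with a gripper value outside its range is refused whole. The fingers move at their own pace and stop on an object; the grip force is fixed at half the most. Time passes only in rows, so rows that repeat a pose let the fingers close. It gives the time, the measured TCP pose, the force and the opening at its end, in the units of the state.
- r.sense(): the state, without advancing time (a new reading comes with each control period).
- r.capture(name): name is "scene" or "top" or "wrist"; returns the picture (400x640x3 uint8, red, green, blue); there is no depth.
- r.calibration(name): a dict with "fx", "fy", "cx", "cy" (pixels), "D" ([k1, k2, p1, p2, k3] as OpenCV has them; the pictures are not rectified), "rvec" (rotation vector, rad) and "tvec" (3), from world to camera coordinates, as OpenCV has them; the wrist camera has in their place "tool_from_camera" (4x4, takes a point from camera to tool coordinates, whose origin is the TCP and whose axes are the tool frame's). Camera axes: x right, y down, z forward; pixel columns grow to the right and rows downward; lengths in m; the calibration is good to about 2 mm. A picture is of the moment at which its call begins: read the wrist's pose just before it. calibration takes no time and is no camera call.
- r.finish_job(): hands the job in, once; it reports no verdict.
The state is a dict: "time_s": time; "joints": joint angles; "joint_velocities": joint speeds; "effort": joint torques, N m; "tcp_pos": TCP position; "ee_rot": TCP orientation; "wrist_force": force on the tool from outside, world axes, zero at the start; "moment": the same for the moment, N m; "gripper_width": opening from 0.0 (shut) to 1.0 (fully open).
Only numpy, scipy, OpenCV 4.12 (cv2) and the standard library are available. Lean on these libraries where they do the work, as an engineer would, in place of code of your own. Each camera call takes 0.05 s, during which the arm holds its last target.

## Working session

There is one attempt and no reset: what is moved stays moved. The work goes in short steps, Python scripts to look and compute and a tool call to move; the robot and the scene stay as the last step left them, time stands still between calls to the robot, and variables do not carry over. Pictures are saved under pics/ and viewed, and the job is handed in when it is done.

Besides the shell and the picture viewer there is one more tool, called as name(argument=value, ...) on one line, values as JSON. move_arm: Moves the arm, as the interface text tells. Its arguments: {"type":"object","properties":{"increments":{"type":"array","items":{"type":"number"}}},"required":["increments"]}

```bash
mkdir -p pics; ls; python3 - <<'E'
from station import r
import cv2,numpy as np
np.set_printoptions(precision=4,suppress=True)
for n in("scene","top","wrist"):
    im=r.capture(n); cv2.imwrite(f"pics/{n}0.png",im[:,:,::-1])
    c=r.calibration(n); print(n,c)
s=r.sense(); print(s)
E
```

```text
pics
scene {'fx': 363.9381867345755, 'fy': 363.9381867345755, 'cx': 322.37211608611733, 'cy': 198.910823410127, 'D': array([-0.0369,  0.    ,  0.    ,  0.    ,  0.    ]), 'rvec': array([ 0.7043,  2.4761, -1.3292]), 'tvec': array([ 0.4851, -0.1185,  1.4431])}
top {'fx': 493.71157495832256, 'fy': 493.71157495832256, 'cx': 318.03376725177145, 'cy': 196.85067950096987, 'D': array([0.0227, 0.    , 0.    , 0.    , 0.    ]), 'rvec': array([ 2.0659, -2.1569,  0.2275]), 'tvec': array([-0.0087,  0.5439,  1.3632])}
wrist {'fx': 291.36822510109346, 'fy': 291.36822510109346, 'cx': 318.6780489373354, 'cy': 205.08869238510056, 'D': array([-0.0191,  0.    ,  0.    ,  0.    ,  0.    ]), 'tool_from_camera': array([[ 0.0003, -0.2743,  0.9617, -0.1808],
       [ 1.    ,  0.0003, -0.0002,  0.0002],
       [-0.0003,  0.9617,  0.2743, -0.0766],
       [ 0.    ,  0.    ,  0.    ,  1.    ]])}
{'time_s': 0.15, 'joints': array([-53.7671,  22.0799,   0.3991,  -0.0201, -68.4104, -14.8167]), 'joint_velocities': array([-0.0269, -0.0868,  0.1622,  0.0706,  0.0522, -0.01  ]), 'effort': array([ -0.0007, -39.1053,  18.7587,   4.2223,   0.0124,  -0.0001]), 'tcp_pos': array([ 0.2281, -0.5814,  0.2025]), 'ee_rot': array([[-0.0007, -0.365 ,  0.931 ],
       [ 0.0015,  0.931 ,  0.365 ],
       [-1.    ,  0.0016, -0.0001]]), 'wrist_force': array([ 0.8044,  0.7223, -0.1846]), 'moment': array([ 0.0157,  0.0644, -0.0161]), 'gripper_width': 1.0025838041178463}
```

View pics/top0.png

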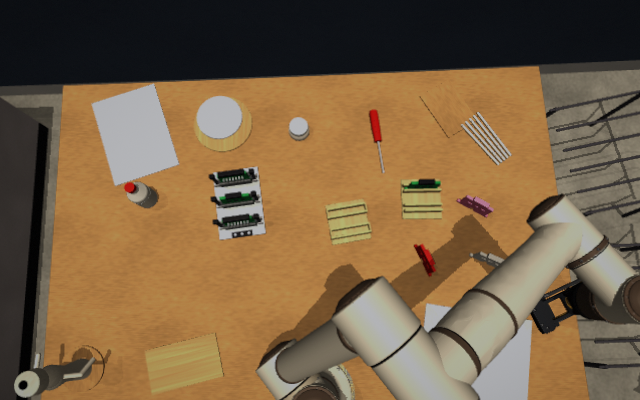

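View pics/scene0.png

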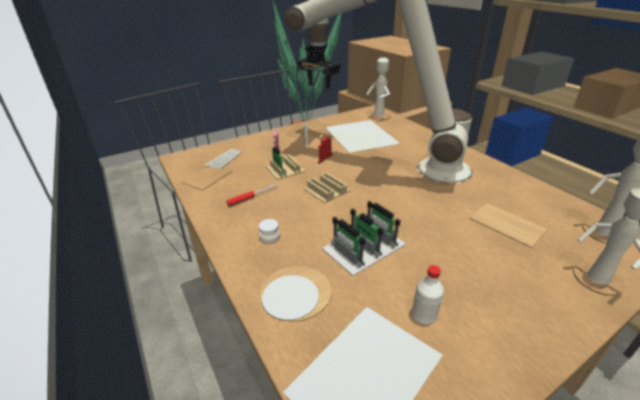

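View pics/wrist0.png

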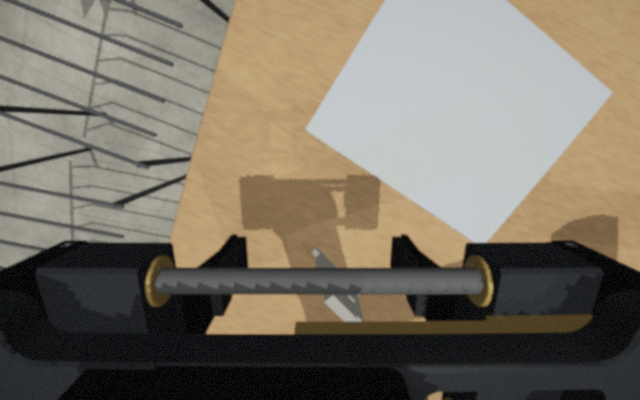

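```bash
python3 - <<'E'
import cv2
a=cv2.imread("pics/top0.png"); 
x=cv2.resize(a[155:250,195:285],None,fx=6,fy=6,interpolation=cv2.INTER_CUBIC);cv2.imwrite("pics/z1.png",x)
x=cv2.resize(a[165:255,315:505],None,fx=4.2,fy=4.2,interpolation=cv2.INTER_CUBIC);cv2.imwrite("pics/z2.png",x)
a=cv2.imread("pics/scene0.png"); 
x=cv2.resize(a[130:280,220:420],None,fx=4,fy=4,interpolation=cv2.INTER_CUBIC);cv2.imwrite("pics/z3.png",x)
E
```

```text
(no output)
```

View pics/z1.png

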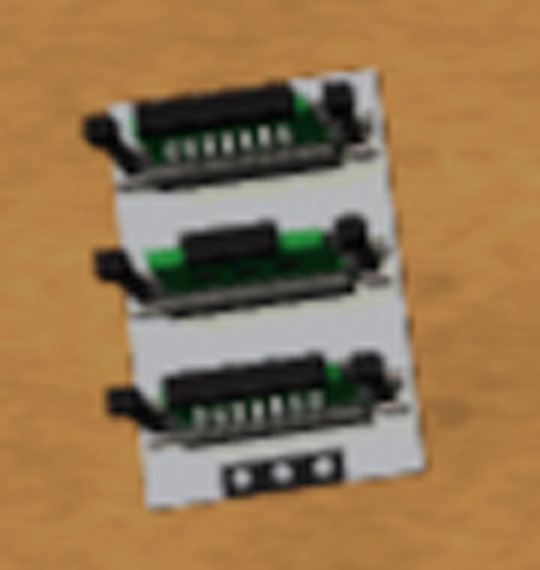

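View pics/z2.png

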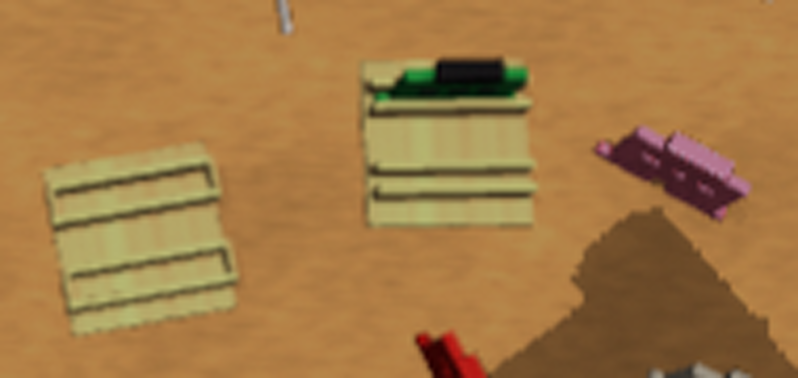

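View pics/z3.png

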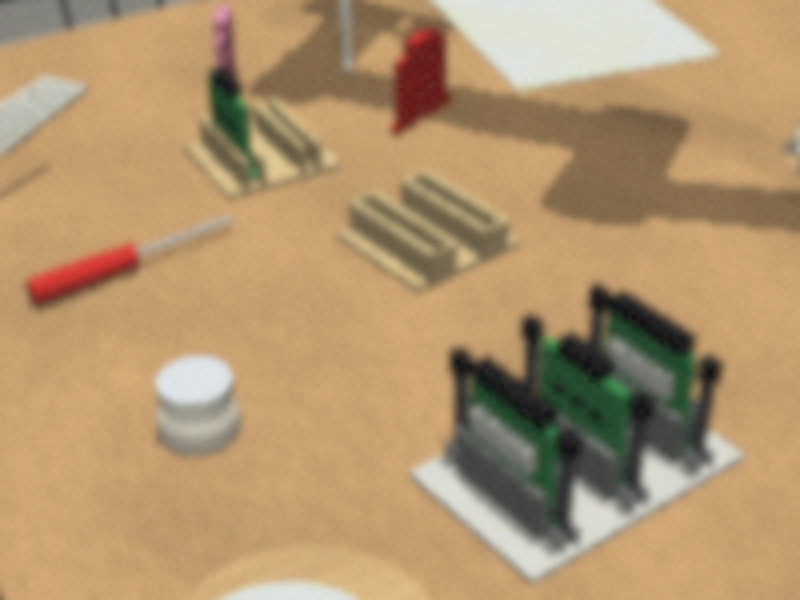

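```bash
cat > h.py <<'E'
from station import r
import cv2,numpy as np
np.set_printoptions(precision=4,suppress=True)
def cam(n,s=None):
    c=r.calibration(n); K=np.array([[c['fx'],0,c['cx']],[0,c['fy'],c['cy']],[0,0,1]]);D=np.array(c['D'])
    if 'rvec' in c:
        R=cv2.Rodrigues(np.array(c['rvec']))[0];t=np.array(c['tvec']); Rw=R.T;o=-R.T@t
    else:
        T=np.array(c['tool_from_camera']); s=s or r.sense(); E=np.array(s['ee_rot']);p=np.array(s['tcp_pos'])
        Rw=E@T[:3,:3]; o=p+E@T[:3,3]
    return K,D,Rw,o
def rays(C,px):
    K,D,Rw,o=C; u=cv2.undistortPoints(np.array(px,float).reshape(-1,1,2),K,D).reshape(-1,2)
    d=np.c_[u,np.ones(len(u))]@Rw.T
    return o,d
def onz(C,px,z):
    o,d=rays(C,px); z=np.broadcast_to(z,(len(d),)); k=(z-o[2])/d[:,2]; return o+d*k[:,None]
def proj(C,P):
    K,D,Rw,o=C; R=Rw.T; return cv2.projectPoints(np.array(P,float).reshape(-1,3),cv2.Rodrigues(R)[0],-R@o,K,D)[0].reshape(-1,2)
def save(n,name,s=None):
    im=r.capture(n); cv2.imwrite(f"pics/{name}.png",im[:,:,::-1]); return im
def zoom(src,dst,x0,x1,y0,y1,f):
    a=cv2.imread(f"pics/{src}.png"); cv2.imwrite(f"pics/{dst}.png",cv2.resize(a[y0:y1,x0:x1],None,fx=f,fy=f,interpolation=cv2.INTER_CUBIC))
E
python3 - <<'E'
from h import *
C=cam("top");print("top cam o",C[3])
print(cam("scene")[3])
d=onz(C,[(213.3,172.5),(258,166.3),(265.7,233.3),(220,239.7)],0.006);print("dock",d,d.mean(0),np.linalg.norm(np.diff(d,axis=0),axis=1))
v=(d[0]+d[1]-d[2]-d[3]);print("yaw",np.degrees(np.arctan2(v[1],v[0])))
d=onz(C,[(325.7,206),(363.8,199.5),(371.4,237.6),(332.1,244.3)],0.003);print("car",d,d.mean(0),np.linalg.norm(np.diff(d,axis=0),axis=1))
v=(d[0]+d[1]-d[2]-d[3]);print("yaw",np.degrees(np.arctan2(v[1],v[0])))
d=onz(C,[(401.2,179.8),(402.6,219),(441.9,218.6)],0.003);print("stand",d,np.linalg.norm(np.diff(d,axis=0),axis=1))
E
```

```text
top cam o [ 0.2458 -0.0204  1.4468]
[1.065  0.8332 0.7095]
dock [[0.6427 0.2796 0.006 ]
 [0.6563 0.1447 0.006 ]
 [0.4513 0.1257 0.006 ]
 [0.4383 0.2597 0.006 ]] [0.5471 0.2024 0.006 ] [0.1355 0.2058 0.1346]
yaw 5.423422501006188
car [[ 0.5259 -0.0542  0.003 ]
 [ 0.5407 -0.1688  0.003 ]
 [ 0.4256 -0.1839  0.003 ]
 [ 0.4109 -0.0676  0.003 ]] [ 0.4758 -0.1186  0.003 ] [0.1155 0.1161 0.1172]
yaw 7.080992696679809
stand [[ 0.5963 -0.285   0.003 ]
 [ 0.4769 -0.2798  0.003 ]
 [ 0.4732 -0.3958  0.003 ]] [0.1195 0.1161]
```

move_arm(increments=[-74,0,0,-0.0475,0.652,0.594,0.087,-74,0,0,-0.0475,0.652,0.594,0.087,-74,0,0,-0.0475,0.652,0.594,0.087,-74,0,0,-0.0475,0.652,0.594,0.087,-74,0,0,-0.0475,0.652,0.594,0.087,-74,0,0,-0.0475,0.652,0.594,0.087,-74,0,0,-0.0475,0.652,0.594,0.087,-74,0,0,-0.0475,0.652,0.594,0.087,-74,0,0,-0.0475,0.652,0.594,0.087,-74,0,0,-0.0475,0.652,0.594,0.087,-74,0,0,-0.0475,0.652,0.594,0.087,-74,0,0,-0.0475,0.652,0.594,0.087])

```text
time_s: 1.15
tcp_pos: [0.4065, -0.1134, 0.2305]
ee_rot: [[0.001, -0.995, -0.096], [0.0, -0.096, 0.995], [-1.0, -0.001, 0.0]]
wrist_force: [0.9, -0.2, -0.3]
gripper_width: 1.003
```

```bash
cat >> h.py <<'E'
def Rdown(yaw_y):  # tool pointing down, tool y at world angle yaw_y (deg)
    a=np.radians(yaw_y); y=np.array([np.cos(a),np.sin(a),0]); x=np.array([0,0,-1.]); return np.c_[x,y,np.cross(x,y)]
def inc(pos,R,p0=None,R0=None):
    s=r.sense(); p0=np.array(s['tcp_pos']) if p0 is None else np.array(p0); R0=np.array(s['ee_rot']) if R0 is None else R0
    rv=np.degrees(cv2.Rodrigues(R0.T@R)[0].ravel()); return np.r_[rv,R0.T@(np.array(pos)-p0)]
E
python3 - <<'E'
from h import *
s=r.sense();print(s['time_s'],s['tcp_pos'],s['joints']);print(s['ee_rot'])
print(inc([0.543,0.242,0.25],Rdown(185.4)))
E
```

```text
1.15 [ 0.4065 -0.1134  0.2305] [  6.6577   0.4058 -23.2529  -0.0063 -66.3014  -1.1391]
[[ 0.0007 -0.9954 -0.0961]
 [ 0.0002 -0.0961  0.9954]
 [-1.     -0.0007  0.0001]]
[ 0.1161  0.0066  0.0397 -0.0193 -0.1701  0.3406]
```

move_arm(increments=[0,0,0,-0.0195,-0.17,0.34,0.087,0,0,0,-0.0195,-0.17,0.34,0.087,0,0,0,-0.0195,-0.17,0.34,0.087,0,0,0,-0.0195,-0.17,0.34,0.087,0,0,0,-0.0195,-0.17,0.34,0.087,0,0,0,-0.0195,-0.17,0.34,0.087,0,0,0,-0.0195,-0.17,0.34,0.087,0,0,0,-0.0195,-0.17,0.34,0.087,0,0,0,-0.0195,-0.17,0.34,0.087,0,0,0,-0.0195,-0.17,0.34,0.087,0,0,0,-0.0195,-0.17,0.34,0.087,0,0,0,-0.0195,-0.17,0.34,0.087])

```text
time_s: 2.15
tcp_pos: [0.5431, 0.2388, 0.2489]
ee_rot: [[-0.002, -0.995, -0.095], [-0.001, -0.095, 0.995], [-1.0, 0.002, -0.001]]
wrist_force: [0.2, -0.4, 0.2]
gripper_width: 1.001
```

```bash
python3 - <<'E'
from h import *
s=r.sense();print(s['time_s'],s['tcp_pos'],s['joints']);print(s['ee_rot'])
save("wrist","w1"); save("top","t1")
np.savez("w1.npz",p=s['tcp_pos'],R=s['ee_rot'])
E
```

```text
2.15 [0.5431 0.2388 0.2489] [ 39.358   17.4291   0.1911  -0.0125 -72.8845 -33.9121]
[[-0.0018 -0.9955 -0.0948]
 [-0.0012 -0.0948  0.9955]
 [-1.      0.0019 -0.001 ]]
```

View pics/w1.png

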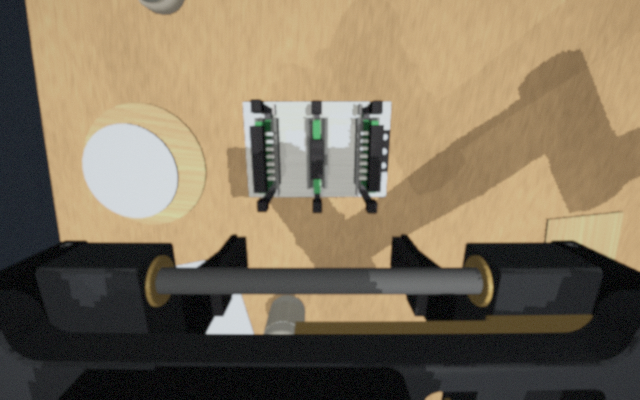

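View pics/t1.png

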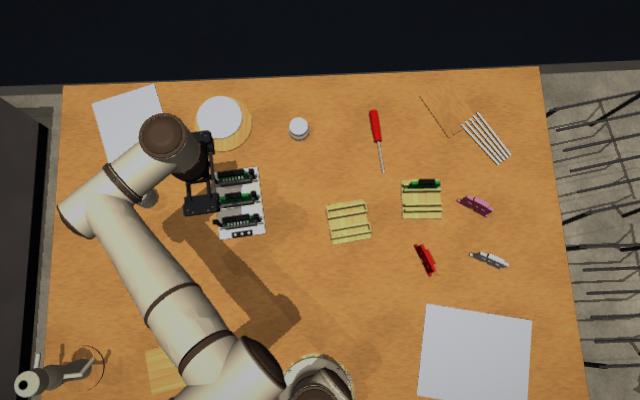

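```bash
python3 - <<'E'
from h import *
zoom("w1","w1z",230,410,85,225,4.4)
C=cam("top"); print("glue",onz(C,[(150,200)],0),"paste",onz(C,[(298,133)],0),"drv",onz(C,[(372,112),(382,172)],0.01))
E
```

```text
glue [[0.5674 0.4691 0.    ]] paste [[0.759  0.0204 0.    ]] drv [[ 0.8136 -0.2105  0.01  ]
 [ 0.6212 -0.228   0.01  ]]
```

View pics/w1z.png

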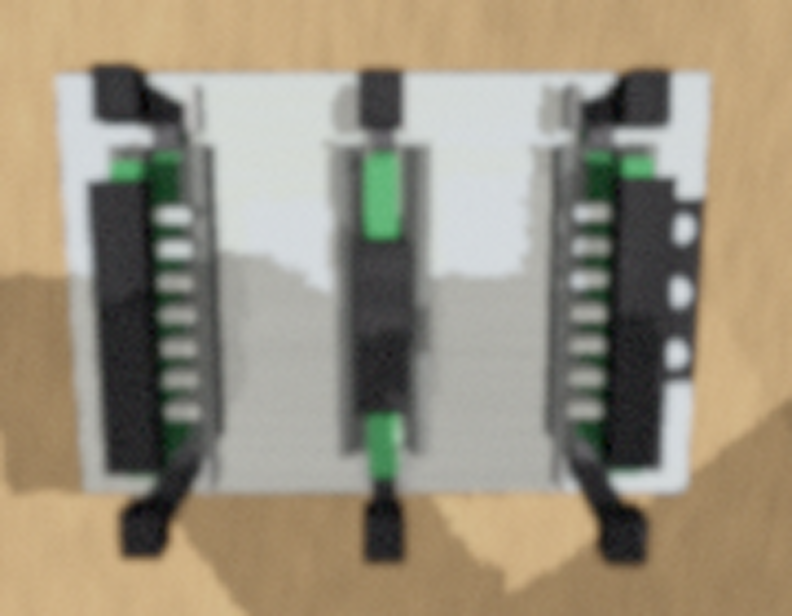

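```bash
cat > m1.py <<'E'
from h import *
d=np.load("w1.npz"); C=cam("wrist",dict(tcp_pos=d['p'],ee_rot=d['R']))
z=lambda L:[(230+(x+.5)/4.4-.5,85+(y+.5)/4.4-.5) for x,y in L]
for h in(0.004,0.008,0.012):
    b=onz(C,z([(57,72),(712,72),(690,492),(85,492)]),h); print(h,b.mean(0),np.linalg.norm(np.diff(np.r_[b,b[:1]],axis=0),axis=1)); 
    v=b[0]-b[1];w=b[3]-b[2];u=b[3]-b[0];print([np.degrees(np.arctan2(q[1],q[0])) for q in(v,w,u)])
# rails z=.109
yaw=np.radians(5.4);dx=np.array([np.cos(yaw),np.sin(yaw),0]);dy=np.array([-dx[1],dx[0],0]);o=np.array([.547,.2024,0])
def loc(P):return np.c_[(P-o)@dx,(P-o)@dy]*1000
print("rail2 outer top edge",loc(onz(C,z([(91,183),(106,472)]),.109)))
print("rail0 outer",loc(onz(C,z([(675,180),(661,468)]),.109)))
print("rail1 corners",loc(onz(C,z([(356,240),(412,240),(412,412),(356,412)]),.109)))
print("tabR top outer edge mid",loc(onz(C,z([(117,67),(381,70),(646,70)]),.103)))
print("tabL bottom outer",loc(onz(C,z([(143,556),(384,558),(624,562)]),.094)))
print("tabL outer at .103",loc(onz(C,z([(143,556),(384,558),(624,562)]),.103)))
print("tab x outer",loc(onz(C,z([(93,95),(668,95),(122,530),(647,535)]),.103)))
E
python3 m1.py
```

```text
0.004 [0.5465 0.2029 0.004 ] [0.206  0.1362 0.2073 0.1361]
[np.float64(5.459984042136694), np.float64(5.433675397506872), np.float64(95.5233183378977)]
0.008 [0.5465 0.2026 0.008 ] [0.2041 0.135  0.2054 0.1349]
[np.float64(5.459984042136688), np.float64(5.433675397506884), np.float64(95.5233183378977)]
0.012 [0.5466 0.2022 0.012 ] [0.2021 0.1337 0.2034 0.1336]
[np.float64(5.459984042136685), np.float64(5.433675397506869), np.float64(95.52331833789772)]
rail2 outer top edge [[ 70.7046 -34.8104]
 [ 71.2736  36.9858]]
rail0 outer [[-70.6253 -35.6432]
 [-71.3123  35.8445]]
rail1 corners [[  6.6544 -21.2959]
 [ -7.0446 -21.3078]
 [ -7.2663  21.3393]
 [  6.93    21.349 ]]
tabR top outer edge mid [[ 64.1513 -61.804 ]
 [  0.5298 -61.0973]
 [-63.4    -61.2486]]
tabL bottom outer [[ 65.9423  64.1303]
 [ -0.0755  64.6646]
 [-65.9409  65.7849]]
tabL outer at .103 [[ 64.1326  61.3785]
 [ -0.1156  61.8985]
 [-64.2156  62.9888]]
tab x outer [[ 70.3258 -55.3877]
 [-69.0447 -55.525 ]
 [ 69.3307  54.1767]
 [-69.9535  55.4817]]
```

```bash
cat >> h.py <<'E'
DO=np.array([.5468,.2025,0]); YAW=np.radians(5.45)
DX=np.array([np.cos(YAW),np.sin(YAW),0]);DY=np.array([-DX[1],DX[0],0])
def dloc(P): P=np.atleast_2d(P)-DO; return np.c_[P@DX,P@DY,P[:,2]]*1000
def dw(x,y,z): return DO+DX*x/1000+DY*y/1000+np.array([0,0,z/1000])
def st():
    s=r.sense(); p=np.array(s['tcp_pos']); print('t',round(s['time_s'],2),'dockloc',dloc(p)[0],'world',p,'F',s['wrist_force'],'w',s['gripper_width']*87,'j',s['joints'],'Rerr',inc(p,Rdown(185.45))[:3]); return s
E
python3 -c "
from h import *
st(); print(inc(dw(65,55,150),Rdown(185.45)))"
```

```text
t 2.25 dockloc [ -0.3674  35.4095 249.7569] world [0.5431 0.2377 0.2498] F [ 0.1691 -0.2097 -0.5416] w 87.29366780311419 j [ 39.2768  17.3122   0.1473  -0.0025 -72.8763 -33.9185] Rerr [-0.0924 -0.021  -0.0355]
[-0.0924 -0.021  -0.0355  0.0997 -0.0654  0.0197]
```

move_arm(increments=[0,0,0,0.05,-0.0654,0.0197,0.04,0,0,0,0.1,-0.0654,0.0197,0.04,0,0,0,0.1,-0.0654,0.0197,0.04,0,0,0,0.1,-0.0654,0.0197,0.04,0,0,0,0.14,-0.0654,0.0197,0.04,0,0,0,0.1667,-0.0654,0.0197,0.04,0,0,0,0.1667,-0.0654,0.0197,0.04,0,0,0,0.1667,-0.0654,0.0197,0,0,0,0,0.1667,-0.0654,0.0197,0,0,0,0,0.1667,-0.0654,0.0197,0,0,0,0,0.1667,-0.0654,0.0197,0,0,0,0,0.1667,-0.0654,0.0197,0])

```text
time_s: 3.25
tcp_pos: [0.6076, 0.2653, 0.0851]
ee_rot: [[0.003, -0.996, -0.095], [0.002, -0.094, 0.996], [-1.0, -0.003, 0.002]]
wrist_force: [-0.6, 0.2, 0.2]
gripper_width: 0.173
```

```bash
python3 -c "
from h import *
st(); save('wrist','w2'); zoom('w2','w2z',150,500,60,280,2.2)"
```

```text
t 3.25 dockloc [66.4876 56.7829 85.1231] world [0.6076 0.2653 0.0851] F [-0.5765  0.2031  0.2298] w 15.027496021673521 j [ 37.5426  31.0407  -2.6291   0.0104 -56.1365 -32.1259] Rerr [-0.0275  0.0956  0.1687]
```

View pics/w2z.png

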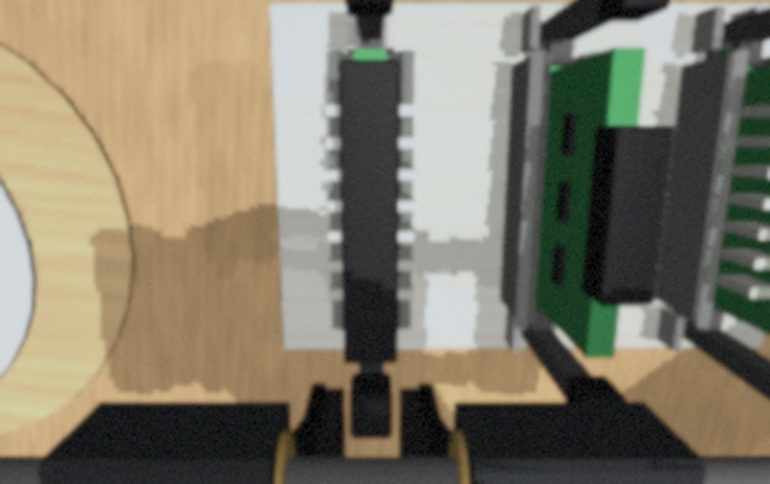

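move_arm(increments=[0,0,0,0,0,0,0,0,0,0,0,0,0,0,0,0,0,0,0,0,0,0,0,0,0.0003,0,0.0072,0,0,0,0,0.0013,0,0.0143,0,0,0,0,0.0029,0,0.0213,0,0,0,0,0.0051,0,0.0282,0,0,0,0,0.008,0,0.0348,0,0,0,0,0.0114,0,0.0411,0,0,0,0,0.0154,0,0.0471,0,0,0,0,0.0199,0,0.0528,0,0,0,0,0.0199,0,0.0528,0])

```text
time_s: 4.3
tcp_pos: [0.6026, 0.3228, 0.0667]
ee_rot: [[0.005, -0.995, -0.097], [0.007, -0.097, 0.995], [-1.0, -0.006, 0.006]]
wrist_force: [-5.4, 8.1, 12.6]
gripper_width: 0.006
```

```bash
python3 -c "
from h import *
st(); save('wrist','w3'); zoom('w3','w3z',150,500,0,280,2.2)"
```

```text
t 4.3 dockloc [ 66.9796 114.4286  66.6708] world [0.6026 0.3228 0.0667] F [-5.4321  8.0678 12.5896] w 0.5182609680277875 j [ 41.6476  33.7405  -0.5715  -0.1131 -55.1936 -35.9973] Rerr [0.1361 0.3666 0.3446]
```

View pics/w3z.png

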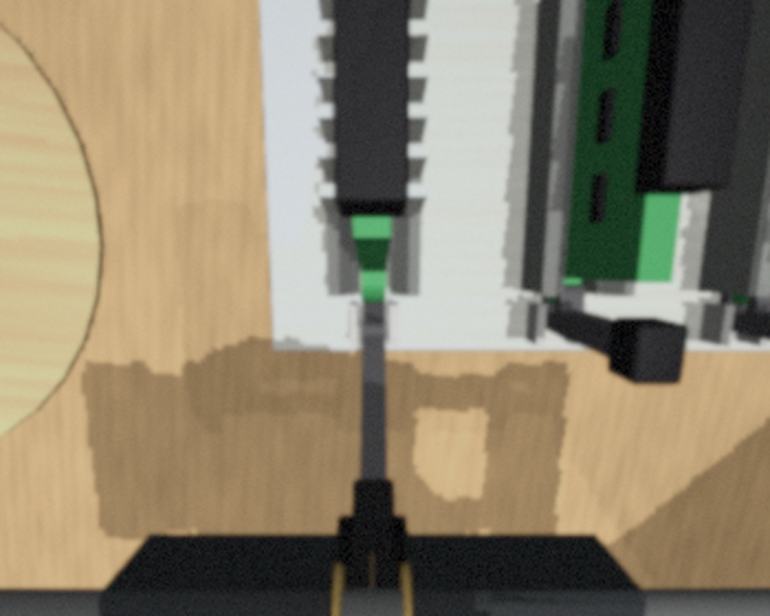

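move_arm(increments=[0,0,0,0,0,0,0.04,0,0,0,0,0,0,0.04,0,0,0,-0.03,0,0,0.04,0,0,0,-0.07,0,0,0.04,0,0,0,-0.11,0,0,0.04,0,0,0,-0.11,0,0,0.04,0,0,0,-0.11,0,0,0.04])

```text
time_s: 4.93
tcp_pos: [0.6029, 0.3186, 0.1762]
ee_rot: [[0.005, -0.996, -0.094], [0.004, -0.094, 0.996], [-1.0, -0.005, 0.004]]
wrist_force: [0.4, -0.4, -2.4]
gripper_width: 0.421
```

```bash
python3 -c "
from h import *
s=st(); np.savez('w4.npz',p=s['tcp_pos'],R=s['ee_rot']); save('wrist','w4'); zoom('w4','w4z',150,500,0,280,2.2)"
```

```text
t 4.93 dockloc [ 66.9087 110.234  176.2168] world [0.6029 0.3186 0.1762] F [ 0.3597 -0.3737 -2.4281] w 36.649392510107766 j [ 41.4019  28.42     6.7822  -0.0052 -68.0057 -35.9787] Rerr [-0.0288  0.2133  0.2857]
```

View pics/w4z.png

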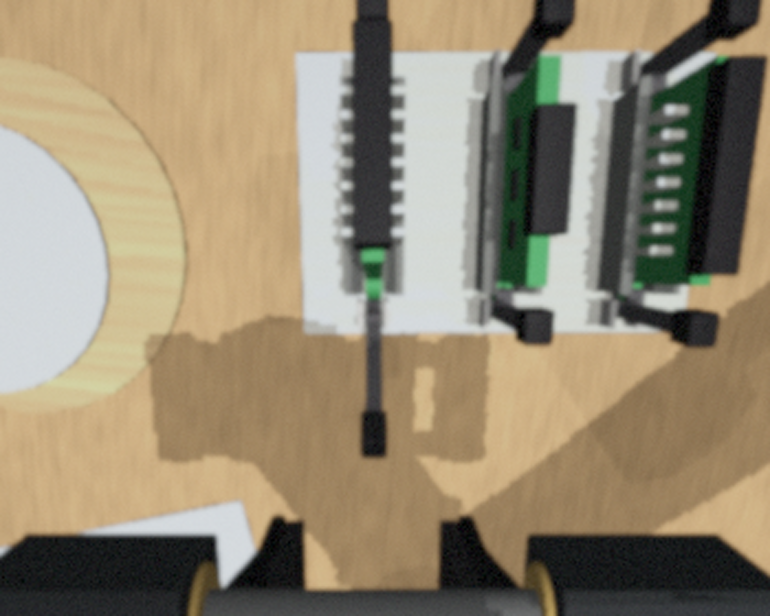

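move_arm(increments=[0,0,0,0,0.002,-0.169,0.04,0,0,0,0,0.002,-0.169,0.04,0,0,0,0,0.002,-0.169,0.04,0,0,0,0,0.002,-0.169,0.04,0,0,0,0,0.002,-0.169,0.04,0,0,0,0.04,0.002,-0.169,0.04,0,0,0,0.08,0.002,-0.169,0.04,0,0,0,0.093,0.002,-0.169,0.04,0,0,0,0.093,0.002,-0.169,0.04,0,0,0,0.093,0.002,-0.169,0.04])

```text
time_s: 5.82
tcp_pos: [0.6149, 0.1484, 0.078]
ee_rot: [[-0.004, -0.996, -0.095], [-0.002, -0.095, 0.996], [-1.0, 0.004, -0.002]]
wrist_force: [0.6, -0.5, 0.9]
gripper_width: 0.462
```

```bash
python3 -c "
from h import *
s=st(); save('wrist','w5'); zoom('w5','w5z',150,500,0,280,2.2)
d=np.load('w4.npz'); C=cam('wrist',dict(tcp_pos=d['p'],ee_rot=d['R']))
print(dloc(onz(C,[(150+373/2.2,412/2.2),(150+373/2.2,456/2.2)],.075)))"
```

```text
t 5.82 dockloc [ 62.6445 -60.3446  78.0342] world [0.6149 0.1484 0.078 ] F [ 0.6377 -0.5342  0.9244] w 40.15979573698549 j [ 28.2088  29.0516  -7.4288   0.0209 -53.7839 -22.7977] Rerr [-0.0265 -0.1179 -0.2372]
[[ 65.1174  97.2413  75.    ]
 [ 65.1053 117.8769  75.    ]]
```

View pics/w5z.png

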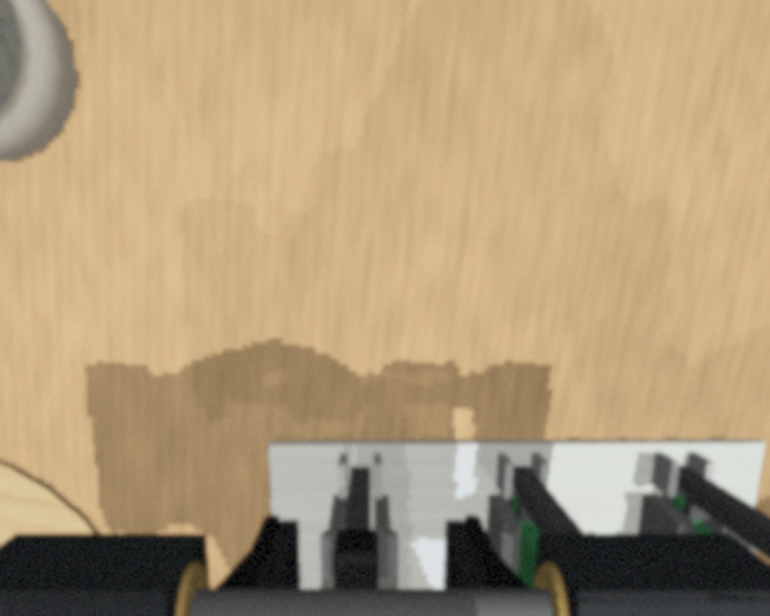

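move_arm(increments=[0,0,0,-0.004,-0.002,0.001,0.02,0,0,0,-0.004,-0.002,0.001,0,0,0,0,-0.004,-0.002,0.001,0,0,0,0,-0.004,-0.002,0.001,0,0,0,0,-0.004,-0.002,0.001,0,0,0,0,-0.004,-0.002,0.001,0,0,0,0,-0.004,-0.002,0.001,0,0,0,0,-0.004,-0.002,0.001,0])

```text
time_s: 6.53
tcp_pos: [0.618, 0.1502, 0.0844]
ee_rot: [[0.001, -0.996, -0.095], [0.0, -0.095, 0.996], [-1.0, -0.001, 0.0]]
wrist_force: [0.2, -0.1, 0.8]
gripper_width: 0.019
```

move_arm(increments=[0,-5.2,0,0.0007,0,-0.0062,0,0,-10.3,0,0.0018,0,-0.0124,0,0,-15.5,0,0.0036,0,-0.0183,0,0,-20.6,0,0.0058,0,-0.024,0,0,-25.8,0,0.0086,0,-0.0296,0,0,-30.9,0,0.0119,0,-0.0349,0,0,-36.1,0,0.0156,0,-0.0399,0,0,-41,0,0.0195,0,-0.0442,0,0,-41,0,0.0195,0,-0.0442,0,0,-41,0,0.0195,0,-0.0442,0])

```text
time_s: 7.37
tcp_pos: [0.6219, 0.1043, 0.063]
ee_rot: [[-0.062, -0.996, -0.067], [0.653, -0.091, 0.752], [-0.755, 0.003, 0.656]]
wrist_force: [-0.4, -0.6, -0.5]
gripper_width: 0.005
```

```bash
python3 -c "
from h import *
s=st(); save('wrist','w6'); zoom('w6','w6z',150,500,0,280,2.2)"
```

```text
t 7.37 dockloc [  65.3857 -104.8924   63.0279] world [0.6219 0.1043 0.063 ] F [-0.3816 -0.5622 -0.5225] w 0.39608916296846974 j [  0.6209  36.0538   5.7633 -43.8654 -70.5224  23.8608] Rerr [-0.2732 40.9661 -0.0849]
```

View pics/w6z.png

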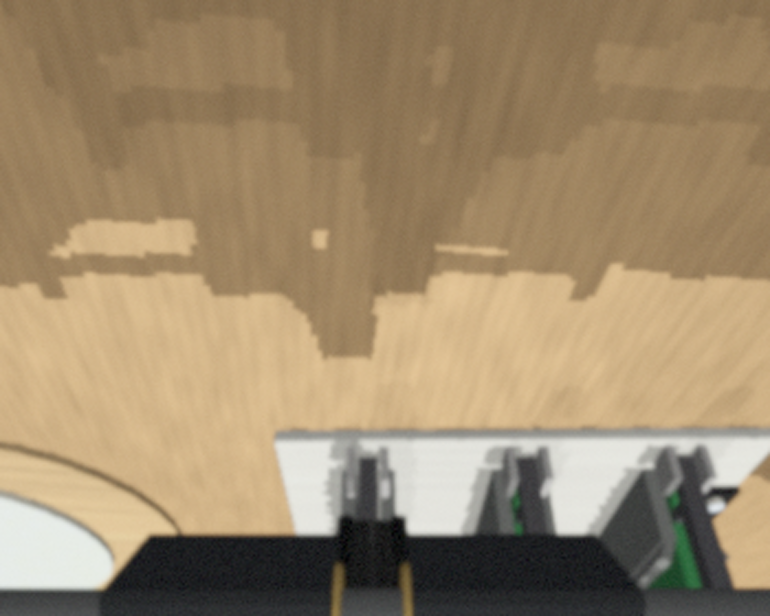

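move_arm(increments=[0,0,0,0,0,0,0.04,0,0,0,0,0,0,0.04,0,0,0,0,0,0,0.04,0,0,0,-0.04,0,0,0.04,0,0,0,-0.08,0,0,0.04,0,0,0,-0.12,0,0,0.04,0,0,0,-0.16,0,0,0.04,0,0,0,-0.16,0,0,0.04])

```text
time_s: 8.08
tcp_pos: [0.6353, -0.003, 0.1928]
ee_rot: [[-0.05, -0.996, -0.079], [0.648, -0.093, 0.756], [-0.76, -0.014, 0.65]]
wrist_force: [1.3, 0.7, 1.3]
gripper_width: 0.442
```

```bash
python3 -c "
from h import *
s=st(); save('wrist','w7'); save('scene','s7'); zoom('s7','s7z',300,420,180,290,5)
print(inc(dw(65,40,230),Rdown(185.45)))"
```

```text
t 8.08 dockloc [  68.6059 -212.9451  192.7641] world [ 0.6353 -0.003   0.1928] F [1.2514 0.733  1.292 ] w 38.47591351778654 j [ -7.835   31.1006  16.5957 -39.5265 -86.7399  19.8183] Rerr [ 0.1454 40.5474  0.7946]
[ 0.03   40.9478  0.2676  0.1306  0.0014  0.2152]
```

View pics/s7z.png

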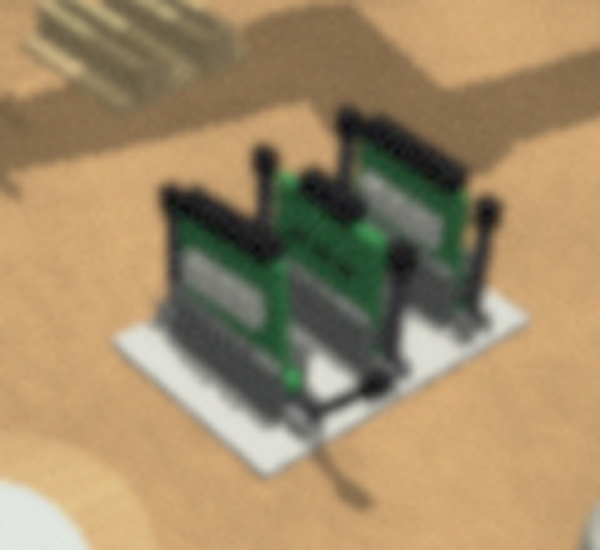

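View pics/w7.png

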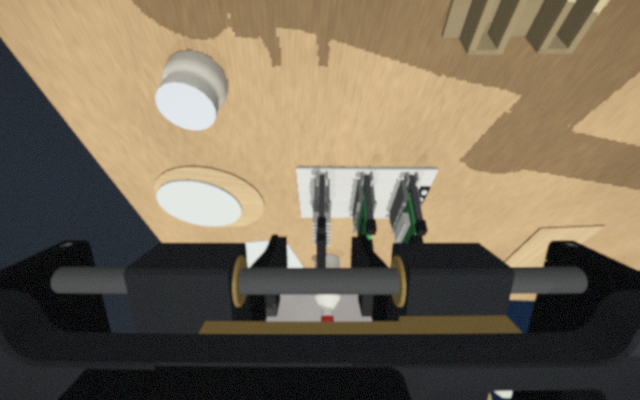

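```bash
python3 -c "
from h import *
s=st(); print(inc(dw(65,-57,150),Rdown(185.45)));"
```

```text
t 8.18 dockloc [  66.2994 -208.1532  187.5993] world [0.6326 0.0016 0.1876] F [-0.1892 -1.1037 -0.9317] w 39.32994951277513 j [ -7.622   31.3224  16.0856 -39.8249 -86.5983  19.8535] Rerr [ 0.03   40.9478  0.2676]
[ 0.03   40.9478  0.2676  0.1275  0.0016  0.0895]
```

move_arm(increments=[0,7,0,0.02,0,0.015,0.04,0,14,0,0.04,0,0.03,0.04,0,21,0,0.065,0,0.045,0.04,0,28,0,0.09,0.001,0.06,0.04,0,35,0,0.11,0.0015,0.08,0.04,0,41,0.2,0.1275,0.0016,0.0895,0.04,0,41,0.2,0.1275,0.0016,0.0895,0.04,0,41,0.2,0.1275,0.0016,0.0895,0.04,0,41,0.2,0.1275,0.0016,0.0895,0.04])

```text
time_s: 8.93
tcp_pos: [0.6147, 0.1533, 0.1467]
ee_rot: [[-0.006, -0.995, -0.098], [-0.0, -0.098, 0.995], [-1.0, 0.006, 0.0]]
wrist_force: [-0.4, -0.1, 0.3]
gripper_width: 0.458
```

move_arm(increments=[0,0,0,0.02,0,0,0.04,0,0,0,0.04,0,0,0.04,0,0,0,0.055,0,0,0.04,0,0,0,0.067,0,0,0.04,0,0,0,0.067,0,0,0.04,0,0,0,0.067,0,0,0.04,0,0,0,0.067,0,0,0.04])

```text
time_s: 9.52
tcp_pos: [0.6167, 0.1511, 0.0819]
ee_rot: [[-0.002, -0.996, -0.094], [0.0, -0.094, 0.996], [-1.0, 0.002, 0.001]]
wrist_force: [0.4, 0.6, 1.2]
gripper_width: 0.463
```

```bash
python3 -c "
from h import *
s=st(); save('wrist','w8'); zoom('w8','w8z',220,420,180,300,4);print(inc(dw(65,-57,83),Rdown(185.45)))"
```

```text
t 9.52 dockloc [ 64.734  -57.8537  81.8813] world [0.6167 0.1511 0.0819] F [0.3608 0.6306 1.1907] w 40.23787078014145 j [ 28.3034  28.9436  -6.9366  -0.0819 -54.1872 -22.8695] Rerr [-0.064   0.0349 -0.0879]
[-0.0422  0.0492 -0.0573 -0.0008 -0.0002  0.0005]
```

View pics/w8z.png

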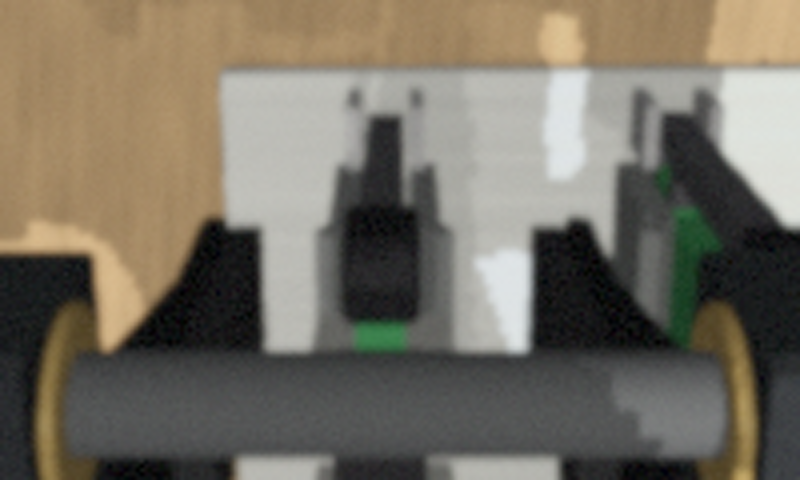

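move_arm(increments=[0,0,0,0,0,0,0.02,0,0,0,0,0,0,0.01,0,0,0,0,0,0,0.01,0,0,0,0,0,0,0.01,0,0,0,0,0,0,0.01,0,0,0,0,0,0,0.01,0,0,0,0,0,0,0.01,0,0,0,0,0,0,0.01])

```text
time_s: 10.23
tcp_pos: [0.6187, 0.1527, 0.0813]
ee_rot: [[0.003, -0.995, -0.096], [0.001, -0.096, 0.995], [-1.0, -0.003, 0.001]]
wrist_force: [6.1, -0.2, -3.1]
gripper_width: 0.123
```

```bash
python3 -c "
from h import *
s=st(); save('wrist','w9'); zoom('w9','w9z',220,420,180,300,4);print(inc(dw(65,-57,83),Rdown(185.45)))"
```

```text
t 10.23 dockloc [ 66.8096 -56.4377  81.3126] world [0.6187 0.1527 0.0813] F [ 6.0984 -0.2262 -3.093 ] w 10.71257732461289 j [ 28.3946  29.0425  -6.8938   0.023  -53.8801 -22.8826] Rerr [0.0755 0.0544 0.1764]
[ 0.0708  0.057   0.1778 -0.0017  0.0018 -0.0005]
```

View pics/w9z.png

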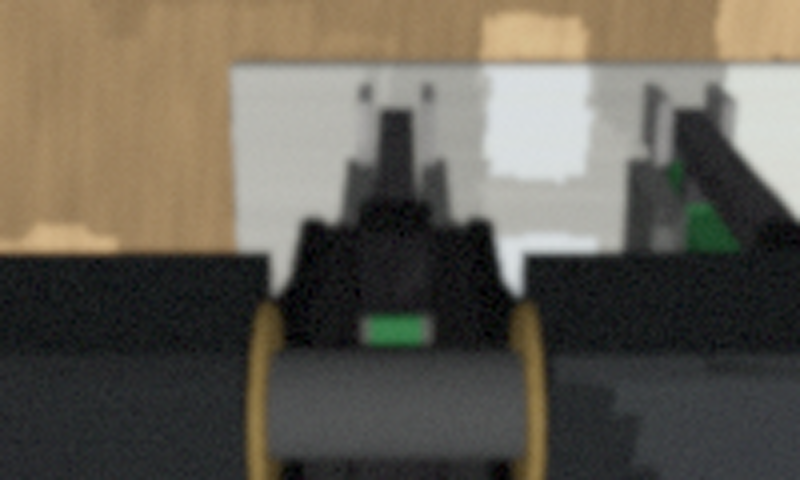

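move_arm(increments=[0,-5.2,0,0.0004,0,-0.0061,0.01,0,-10.3,0,0.0014,0,-0.0122,0.01,0,-15.5,0,0.0029,0,-0.0181,0.01,0,-20.6,0,0.0049,0,-0.0239,0.01,0,-25.8,0,0.0074,0,-0.0295,0.01,0,-30.9,0,0.0104,0,-0.0349,0.01,0,-36.1,0,0.0139,0,-0.04,0.01,0,-41,0,0.0178,0,-0.0448,0.01,0,-41,0,0.0178,0,-0.0448,0.01,0,-41,0,0.0178,0,-0.0448,0.01,0,-41,0,0.0178,0,-0.0448,0.01])

```text
time_s: 11.2
tcp_pos: [0.6228, 0.1115, 0.0654]
ee_rot: [[-0.06, -0.996, -0.072], [0.658, -0.094, 0.747], [-0.75, -0.003, 0.661]]
wrist_force: [4.0, 10.1, 3.9]
gripper_width: 0.122
```

```bash
python3 -c "
from h import *
s=st(); save('scene','s10'); zoom('s10','s10z',300,420,180,290,5)"
```

```text
t 11.2 dockloc [ 67.0358 -97.7933  65.405 ] world [0.6228 0.1115 0.0654] F [ 3.9971 10.0658  3.9232] w 10.587232437161026 j [  1.012   35.9343   5.8401 -44.3903 -70.457   23.9269] Rerr [-0.0268 41.3763  0.1721]
```

View pics/s10z.png

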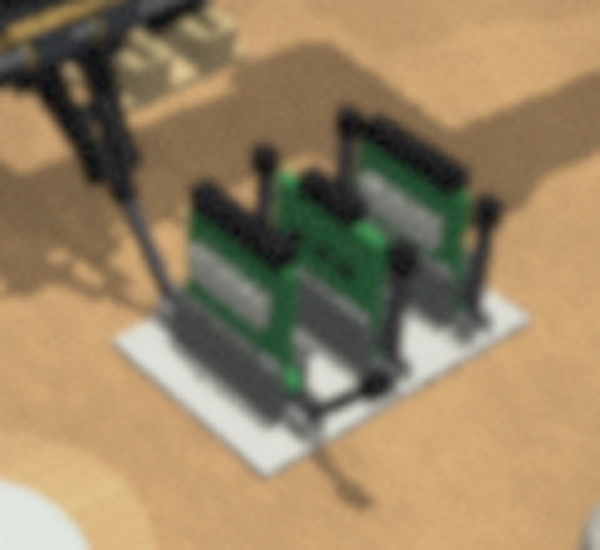

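move_arm(increments=[0,0,0,0,0,0,0.04,0,0,0,0,0,0,0.04,0,0,0,0,0,0,0.04,0,0,0,0,0,0,0.04,0,0,0,-0.03,0,0,0.04,0,0,0,-0.06,0,0,0.04,0,0,0,-0.09,0,0,0.04,0,0,0,-0.1,0,0,0.04,0,0,0,-0.1,0,0,0.04,0,0,0,-0.1,0,0,0.04,0,0,0,-0.1,0,0,0.04])

```text
time_s: 12.17
tcp_pos: [0.6253, 0.0431, 0.1369]
ee_rot: [[-0.068, -0.995, -0.068], [0.654, -0.096, 0.751], [-0.754, 0.007, 0.657]]
wrist_force: [-0.4, 1.0, -0.3]
gripper_width: 0.46
```

```bash
python3 -c "
from h import *
s=st(); print(inc(dw(-65,-57,150),Rdown(185.45)));"
```

```text
t 12.17 dockloc [  63.0127 -166.1336  136.9307] world [0.6253 0.0431 0.1369] F [-0.4116  1.0287 -0.3387] w 39.98474706049548 j [ -4.3168  32.7135  10.9965 -41.0195 -80.1937  21.3392] Rerr [-0.0902 41.0851 -0.3755]
[-0.0902 41.0851 -0.3755  0.0626  0.128   0.0904]
```

move_arm(increments=[0,7,0,0.01,0.02,0.015,0.04,0,14,0,0.02,0.045,0.03,0.04,0,21,0,0.03,0.07,0.045,0.04,0,28,0,0.04,0.095,0.06,0.04,0,35,0,0.052,0.115,0.08,0.04,0,41,0,0.0626,0.128,0.0904,0.04,0,41,0,0.0626,0.128,0.0904,0.04,0,41,0,0.0626,0.128,0.0904,0.04,0,41,0,0.0626,0.128,0.0904,0.04])

```text
time_s: 12.92
tcp_pos: [0.4876, 0.1396, 0.1499]
ee_rot: [[-0.006, -0.995, -0.098], [-0.0, -0.098, 0.995], [-1.0, 0.006, 0.0]]
wrist_force: [0.3, -0.3, 0.4]
gripper_width: 0.46
```

move_arm(increments=[0,0,0,0.02,0,0,0.04,0,0,0,0.04,0,0,0.04,0,0,0,0.055,0,0,0.04,0,0,0,0.067,0,0,0.04,0,0,0,0.067,0,0,0.03,0,0,0,0.067,0,0,0.02,0,0,0,0.067,0,0,0.02])

```text
time_s: 13.5
tcp_pos: [0.4895, 0.1377, 0.0844]
ee_rot: [[-0.003, -0.996, -0.093], [0.0, -0.093, 0.996], [-1.0, 0.003, 0.0]]
wrist_force: [0.5, -0.2, 0.1]
gripper_width: 0.315
```

```bash
python3 -c "
from h import *
s=st(); save('wrist','w11'); zoom('w11','w11z',220,420,180,300,4);print(inc(dw(-65,-57,83),Rdown(185.45)))"
```

```text
t 13.5 dockloc [-63.157  -59.0759  84.3806] world [0.4895 0.1377 0.0844] F [ 0.4822 -0.1567  0.1372] w 27.39208046217845 j [ 33.9621  18.0571 -24.8895  -0.1258 -47.1703 -28.5403] Rerr [-0.1137  0.0251 -0.1467]
[-0.0793  0.0468 -0.1049  0.0017  0.0019  0.0017]
```

View pics/w11z.png

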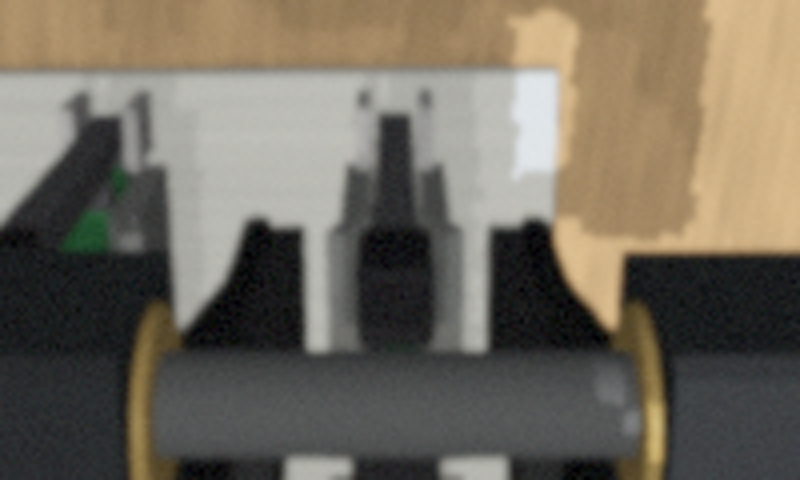

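move_arm(increments=[0,0,0,0.001,0.001,0.002,0.01,0,0,0,0.001,0.001,0.002,0.01,0,0,0,0.001,0.001,0.002,0.01,0,0,0,0.001,0.001,0.002,0.01,0,0,0,0.001,0.001,0.002,0.01,0,0,0,0.001,0.001,0.002,0.01])

```text
time_s: 14.05
tcp_pos: [0.4887, 0.1414, 0.0841]
ee_rot: [[0.0, -0.995, -0.096], [0.001, -0.096, 0.995], [-1.0, -0.0, 0.001]]
wrist_force: [2.6, 0.0, 3.7]
gripper_width: 0.122
```

move_arm(increments=[0,-5.2,0,0.0004,0,-0.0061,0.01,0,-10.3,0,0.0014,0,-0.0122,0.01,0,-15.5,0,0.0029,0,-0.0181,0.01,0,-20.6,0,0.0049,0,-0.0239,0.01,0,-25.8,0,0.0074,0,-0.0295,0.01,0,-30.9,0,0.0104,0,-0.0349,0.01,0,-36.1,0,0.0139,0,-0.04,0.01,0,-41,0,0.0178,0,-0.0448,0.01,0,-41,0,0.0178,0,-0.0448,0.01,0,-41,0,0.0178,0,-0.0448,0.01,0,-41,0,0.0178,0,-0.0448,0.01])

```text
time_s: 14.97
tcp_pos: [0.4909, 0.0964, 0.0651]
ee_rot: [[-0.066, -0.995, -0.069], [0.652, -0.096, 0.752], [-0.755, 0.005, 0.656]]
wrist_force: [0.6, -0.1, -0.7]
gripper_width: 0.108
```

```bash
python3 -c "
from h import *
s=st(); save('scene','s12'); zoom('s12','s12z',300,420,180,290,5)"
```

```text
t 14.97 dockloc [ -65.7585 -100.2965   65.143 ] world [0.4909 0.0964 0.0651] F [ 0.5563 -0.1208 -0.725 ] w 9.435864306115526 j [ -0.5168  26.9479 -11.7652 -45.7839 -65.4311  31.0861] Rerr [-0.0441 40.9805 -0.2712]
```

View pics/s12z.png

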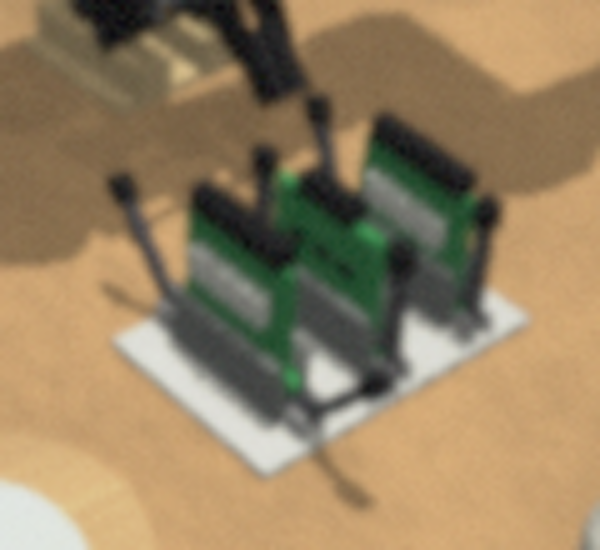

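move_arm(increments=[0,0,0,-0.03,0,0,0.01,0,0,0,-0.06,0,0,0.01,0,0,0,-0.09,0,0,0.01,0,0,0,-0.1,0,0,0,0,0,0,-0.1,0,0,0,0,0,0,-0.1,0,0,0,0,0,0,-0.1,0,0,0])

```text
time_s: 15.6
tcp_pos: [0.4969, 0.0324, 0.1399]
ee_rot: [[-0.068, -0.995, -0.07], [0.653, -0.097, 0.751], [-0.754, 0.005, 0.657]]
wrist_force: [0.1, -0.0, 0.3]
gripper_width: 0.009
```

```bash
python3 -c "
from h import *
s=st(); print(inc(dw(-65,-56,150),Rdown(185.45)));"
```

```text
t 15.6 dockloc [ -65.8422 -164.6356  139.9274] world [0.4969 0.0324 0.1399] F [ 0.1207 -0.0229  0.2957] w 0.763481161263371 j [ -6.5663  22.6912  -6.2138 -41.3622 -76.0998  27.8395] Rerr [ 0.0027 41.0674 -0.3241]
[ 0.0027 41.0674 -0.3241  0.0638 -0.001   0.0885]
```

move_arm(increments=[0,7,0,0.01,0,0.015,0,0,14,0,0.02,0,0.03,0,0,21,0,0.03,0,0.045,0,0,28,0,0.04,0,0.06,0,0,35,0,0.052,0,0.08,0,0,41,0,0.0638,-0.001,0.0885,0,0,41,0,0.0638,-0.001,0.0885,0,0,41,0,0.0638,-0.001,0.0885,0,0,41,0,0.0638,-0.001,0.0885,0])

```text
time_s: 16.35
tcp_pos: [0.4872, 0.1397, 0.1492]
ee_rot: [[-0.006, -0.995, -0.098], [-0.001, -0.098, 0.995], [-1.0, 0.006, 0.0]]
wrist_force: [-0.7, -0.4, 0.5]
gripper_width: 0.003
```

move_arm(increments=[0,0,0,0.025,0,0,0,0,0,0,0.05,0,0,0,0,0,0,0.07,0,0,0,0,0,0,0.07,0,-0.004,0,0,0,0,0.07,0,-0.009,0,0,0,0,0.07,0,-0.014,0,0,0,0,0.07,0,-0.019,0,0,0,0,0.07,0,-0.024,0,0,0,0,0.07,0,-0.029,0,0,0,0,0.07,0,-0.033,0,0,0,0,0.07,0,-0.033,0,0,0,0,0.07,0,-0.033,0])

```text
time_s: 17.35
tcp_pos: [0.4917, 0.1059, 0.0809]
ee_rot: [[-0.003, -0.995, -0.095], [-0.0, -0.095, 0.995], [-1.0, 0.003, 0.0]]
wrist_force: [0.3, -0.6, -0.6]
gripper_width: 0.006
```

```bash
python3 -c "
from h import *
s=st(); save('scene','s13'); zoom('s13','s13z',300,420,180,290,5)"
```

```text
t 17.35 dockloc [-64.0148 -90.9287  80.8851] world [0.4917 0.1059 0.0809] F [ 0.3343 -0.5824 -0.5741] w 0.49201853736849926 j [ 30.6251  17.8551 -25.8663  -0.1079 -46.4123 -25.0878] Rerr [ 0.0128  0.0139 -0.1542]
```

View pics/s13z.png

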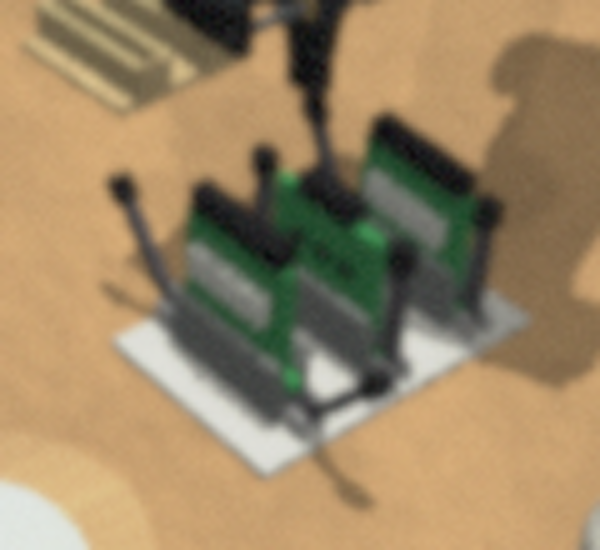

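```bash
python3 -c "
from h import *
C=cam('scene')
for b,x in ((2,65),(0,-65)):
  for th in (0,.3,.5,.7):
    p=proj(C,[dw(x,-(55+80*np.sin(th)),14+80*np.cos(th))])[0]; print(b,th,(p-[300,180])*5)
  print('hinge',(proj(C,[dw(x,-55,14)])[0]-[300,180])*5)
"
```

```text
2 0 [178.6123 200.8911]
2 0.3 [152.6712 186.0814]
2 0.5 [137.0087 182.7048]
2 0.7 [123.3635 184.4994]
hinge [177.5785 310.2481]
0 0 [349.5509 119.9262]
0 0.3 [322.3871 107.2924]
0 0.5 [305.6152 105.0524]
0 0.7 [290.6888 107.6986]
hinge [341.821  226.2749]
```

move_arm(increments=[0,0,0,0,0,0.01,0,0,0,0,-0.04,0,0.01,0,0,0,0,-0.08,0,0.01,0,0,0,0,-0.11,0,0.01,0,0,0,0,-0.12,0,0.01,0,0,0,0,-0.12,0,0.01,0,0,0,0,-0.12,0,0.01,0])

```text
time_s: 17.98
tcp_pos: [0.4905, 0.1168, 0.2003]
ee_rot: [[-0.003, -0.995, -0.096], [0.0, -0.096, 0.995], [-1.0, 0.003, 0.001]]
wrist_force: [0.6, 0.2, -0.3]
gripper_width: 0.01
```

```bash
python3 -c "
from h import *
s=st(); save('scene','s14'); zoom('s14','s14z',300,420,180,290,5); save('wrist','w14')"
```

```text
t 17.98 dockloc [-64.15   -80.0145 200.2762] world [0.4905 0.1168 0.2003] F [ 0.6168  0.2073 -0.2721] w 0.8456852927060997 j [ 31.7787  10.4891 -16.2492  -0.1403 -63.415  -26.2095] Rerr [ 0.0562  0.0446 -0.193 ]
```

View pics/s14z.png

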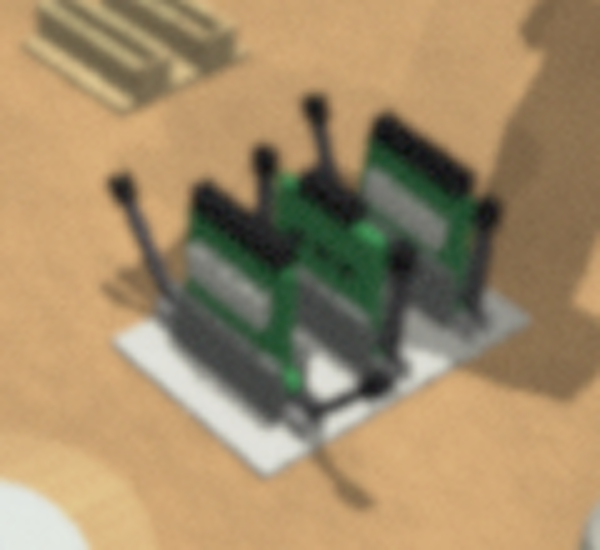

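View pics/w14.png

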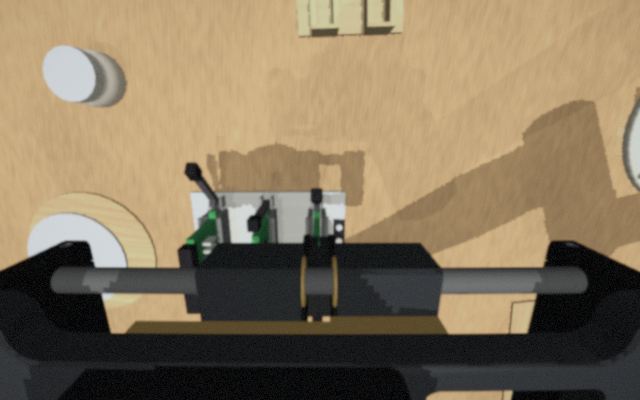

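```bash
python3 -c "
from h import *
zoom('w14','w14z',180,380,140,260,4)
C=cam('wrist')
for z in (.075,.088,.1): print(dloc(onz(C,[(316,189),(316,203),(192,171)],z)))
s=r.sense();R=np.array(s['ee_rot']);print(proj(C,[np.array(s['tcp_pos'])+R[:,0]*.008+R[:,2]*k for k in(-.0095,0,.0095)]))
C=cam('scene')
for th in (.35,.4,.45): print(th,(proj(C,[dw(-65,-(55+80*np.sin(th)),14+80*np.cos(th))])[0]-[300,180])*5)
"
```

```text
[[ -64.3578  -87.3297   75.    ]
 [ -64.3349  -71.7901   75.    ]
 [  66.1644 -106.8492   75.    ]]
[[ -64.3917  -90.2544   88.    ]
 [ -64.3698  -75.378    88.    ]
 [  60.5602 -108.9409   88.    ]]
[[ -64.423   -92.9542  100.    ]
 [ -64.402   -78.6899  100.    ]
 [  55.3871 -110.8717  100.    ]]
[[316.561  222.0406]
 [316.5848 234.981 ]
 [316.6082 247.5861]]
0.35 [318.0548 106.2662]
0.4 [313.8085 105.5515]
0.45 [309.6586 105.1475]
```

View pics/w14z.png

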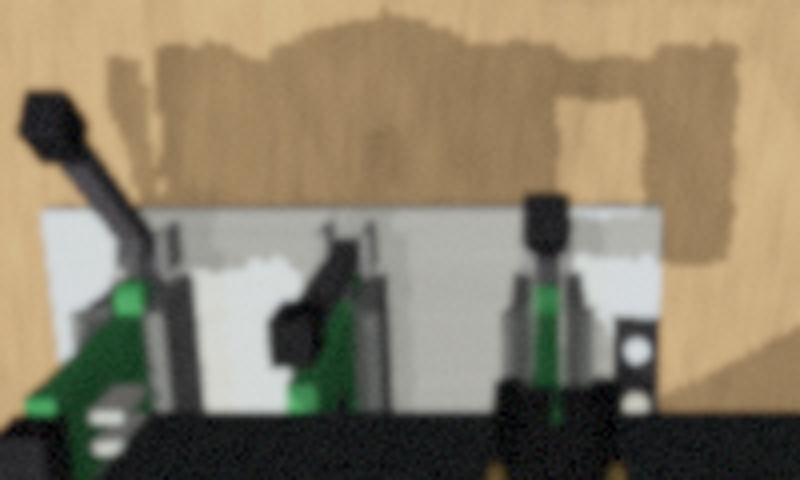

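```bash
python3 -c "
from h import *
C=cam('scene')
P=[dw(-64,-90.9-9.5,72.9),dw(-64,-90.9+9.5,72.9),dw(-64,-90.9,72.9),dw(-64,-90.9,105)]
q=proj(C,P);print((q-[335,160])*10)
a=cv2.imread('pics/s13.png')[160:220,335:400]; a=cv2.resize(a,None,fx=10,fy=10,interpolation=cv2.INTER_CUBIC)
for u in q: cv2.circle(a,tuple(((u-[335,160])*10).astype(int)),4,(0,0,255),-1)
cv2.imwrite('pics/s13y.png',a)"
```

```text
[[241.8387 431.4478]
 [283.2911 459.2011]
 [262.4485 445.2462]
 [267.3686 357.8592]]
```

View pics/s13y.png

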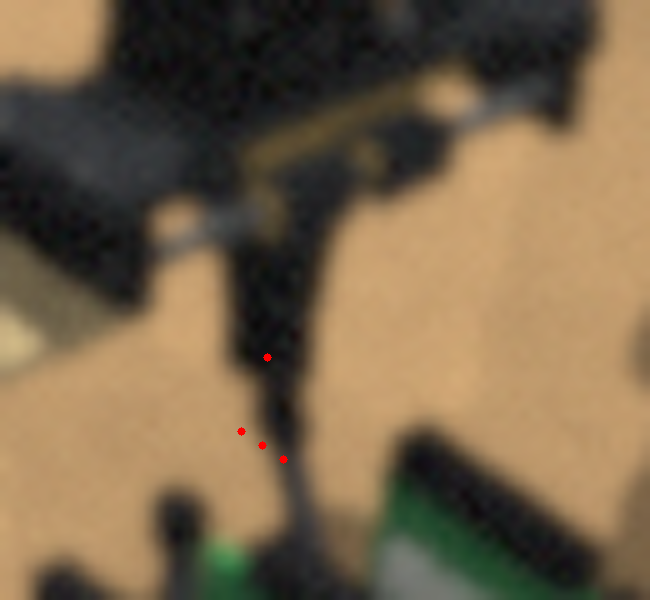

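move_arm(increments=[0,0,0,0,0.001,0.012,0,0,0,0,0,0.001,0.023,0,0,0,0,0.03,0.001,0.023,0,0,0,0,0.065,0.001,0.023,0,0,0,0,0.1,0.001,0.023,0,0,0,0,0.13,0.001,0.023,0,0,0,0,0.145,0.001,0.023,0,0,0,0,0.145,0.001,0.023,0,0,0,0,0.145,0.001,0.023,0])

```text
time_s: 18.83
tcp_pos: [0.4869, 0.1391, 0.0546]
ee_rot: [[-0.005, -0.995, -0.097], [-0.002, -0.097, 0.995], [-1.0, 0.006, -0.002]]
wrist_force: [0.1, -0.1, 0.3]
gripper_width: 0.009
```

move_arm(increments=[0,0,0,0,0,-0.004,0,0,0,0,0,0,-0.008,0,0,0,0,0,0,-0.012,0,0,0,0,0,0,-0.016,0,0,0,0,0,0,-0.02,0,0,0,0,0,0,-0.024,0,0,0,0,0,0,-0.028,0,0,0,0,0,0,-0.031,0,0,0,0,0,0,-0.031,0,0,0,0,0,0,-0.031,0])

```text
time_s: 19.67
tcp_pos: [0.4909, 0.1089, 0.0563]
ee_rot: [[-0.002, -0.995, -0.095], [0.002, -0.095, 0.995], [-1.0, 0.001, 0.002]]
wrist_force: [-2.6, 7.7, 0.8]
gripper_width: 0.008
```

```bash
python3 -c "
from h import *
s=st(); save('scene','s15'); zoom('s15','s15z',300,420,170,290,5)"
```

```text
t 19.67 dockloc [-64.5867 -87.8966  56.2607] world [0.4909 0.1089 0.0563] F [-2.5538  7.6563  0.7618] w 0.710007429176784 j [ 30.9436  19.7912 -27.4774  -0.2014 -42.7501 -25.3325] Rerr [ 0.0131  0.1155 -0.0756]
```

View pics/s15z.png

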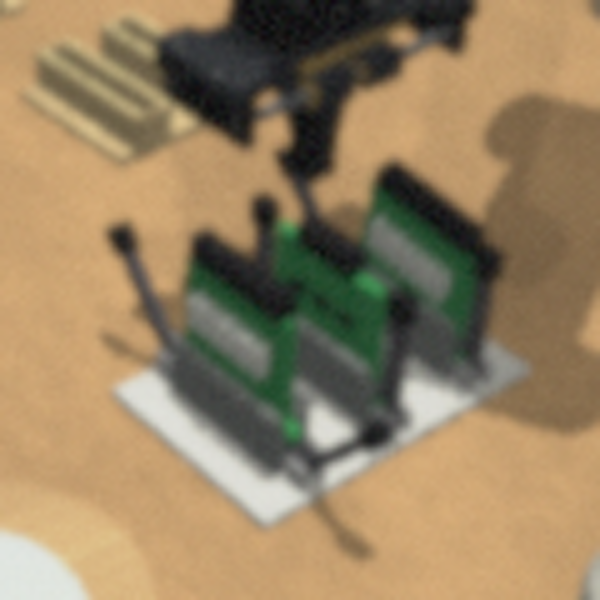

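move_arm(increments=[0,0,0,-0.03,0,0.004,0.01,0,0,0,-0.065,0,0.006,0.04,0,0,0,-0.1,0,0.015,0.04,0,0,0,-0.1,0,0.045,0.04,0,0,0,-0.1,0,0.08,0.04,0,0,0,-0.1,0,0.115,0.04,0,0,0,-0.1,0,0.14,0.04,0,0,0,-0.1,0,0.146,0.04,0,0,0,-0.1,0,0.146,0.04,0,0,0,-0.1,0,0.146,0.04,0,0,0,-0.1,0,0.146,0.04])

```text
time_s: 20.63
tcp_pos: [0.4766, 0.2517, 0.1555]
ee_rot: [[-0.004, -0.996, -0.094], [-0.001, -0.094, 0.996], [-1.0, 0.004, -0.001]]
wrist_force: [-0.2, -0.3, -0.6]
gripper_width: 0.457
```

```bash
python3 -c "
from h import *
s=st(); print(inc(dw(-65,58,57),Rdown(185.45))); save('wrist','w16');zoom('w16','w16z',150,500,0,280,2.2)"
```

```text
t 20.63 dockloc [-65.2546  55.6393 155.5079] world [0.4766 0.2517 0.1555] F [-0.2442 -0.3339 -0.567 ] w 39.73194357236559 j [ 45.0254  16.1836 -15.5206  -0.117  -58.5164 -39.5487] Rerr [-0.0346 -0.0637 -0.2336]
[-0.0346 -0.0637 -0.2336  0.0985 -0.0007  0.0025]
```

View pics/w16z.png

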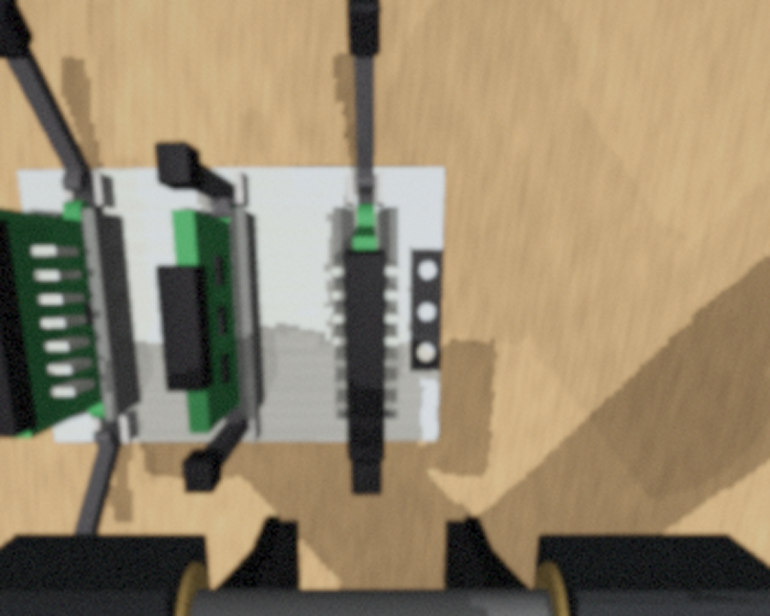

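move_arm(increments=[0,0,0,0.03,-0.0007,0.0025,0.04,0,0,0,0.06,-0.0007,0.0025,0.04,0,0,0,0.088,-0.0007,0.0025,0.04,0,0,0,0.0985,-0.0007,0.0025,0.03,0,0,0,0.0985,-0.0007,0.0025,0.02,0,0,0,0.0985,-0.0007,0.0025,0.01,0,0,0,0.0985,-0.0007,0.0025,0.01,0,0,0,0.0985,-0.0007,0.0025,0.01,0,0,0,0.0985,-0.0007,0.0025,0.01,0,0,0,0.0985,-0.0007,0.0025,0.01,0,0,0,0.0985,-0.0007,0.0025,0.01])

```text
time_s: 21.6
tcp_pos: [0.4781, 0.2566, 0.0587]
ee_rot: [[-0.0, -0.995, -0.096], [0.002, -0.096, 0.995], [-1.0, -0.0, 0.002]]
wrist_force: [1.1, -0.7, 5.7]
gripper_width: 0.13
```

move_arm(increments=[0,2.6,0,0.0006,0,0.0055,0.005,0,5.2,0,0.0016,0,0.0109,0.005,0,7.7,0,0.0034,0,0.0163,0.005,0,10.3,0,0.0055,0,0.0216,0.005,0,12.9,0,0.0084,0,0.0265,0.005,0,15.5,0,0.0116,0,0.0312,0.005,0,18,0,0.0154,0,0.0357,0.005,0,20.6,0,0.0195,0,0.0398,0.005,0,20.6,0,0.0195,0,0.0398,0.005,0,20.6,0,0.0195,0,0.0398,0.005])

```text
time_s: 22.43
tcp_pos: [0.4742, 0.2944, 0.0399]
ee_rot: [[0.033, -0.995, -0.092], [-0.356, -0.098, 0.929], [-0.934, 0.002, -0.357]]
wrist_force: [4.1, -4.8, 9.0]
gripper_width: 0.133
```

```bash
python3 -c "
from h import *
s=st(); save('scene','s17'); zoom('s17','s17z',300,420,170,290,5)"
```

```text
t 22.43 dockloc [-63.587   98.3409  39.9231] world [0.4742 0.2944 0.0399] F [ 4.0573 -4.7651  9.0129] w 11.566961388262584 j [ 55.9102  31.7172 -18.595   15.6517 -57.1628 -60.8263] Rerr [  0.1763 -20.9403  -0.0966]
```

View pics/s17z.png

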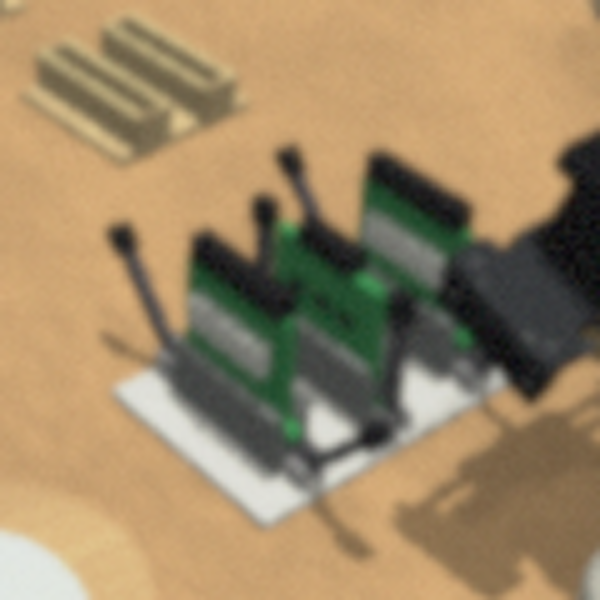

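move_arm(increments=[0,0,0,0,0,0,0.04,0,0,0,0,0,0,0.04,0,0,0,0,0,0,0.04,0,0,0,0,0,0,0.04,0,0,0,-0.03,0,0,0.04,0,0,0,-0.06,0,0,0.04,0,0,0,-0.09,0,0,0.04,0,0,0,-0.1,0,0,0.04,0,0,0,-0.1,0,0,0.04,0,0,0,-0.1,0,0,0.04,0,0,0,-0.1,0,0,0.04])

```text
time_s: 23.4
tcp_pos: [0.4689, 0.3292, 0.1294]
ee_rot: [[0.028, -0.995, -0.091], [-0.353, -0.095, 0.931], [-0.935, 0.006, -0.354]]
wrist_force: [-0.6, -0.4, -0.8]
gripper_width: 0.461
```

```bash
python3 -c "
from h import *
s=st(); print(inc(dw(-65,0,155),Rdown(185.45)))"
```

```text
t 23.4 dockloc [-65.5289 133.5127 129.4283] world [0.4689 0.3292 0.1294] F [-0.5814 -0.4438 -0.7817] w 40.07515667028329 j [ 58.1116  27.6999  -9.5324  12.9121 -70.1909 -58.8609] Rerr [  0.0575 -20.7402  -0.3461]
[  0.0575 -20.7402  -0.3461   0.0234  -0.0004  -0.1339]
```

move_arm(increments=[0,-5,0,0.005,0,-0.03,0.04,0,-10,0,0.01,0,-0.06,0.04,0,-15,0,0.017,0,-0.09,0.04,0,-20,0,0.022,0,-0.12,0.04,0,-20.7,-0.3,0.0234,0,-0.1339,0.04,0,-20.7,-0.3,0.0234,0,-0.1339,0.04,0,-20.7,-0.3,0.0234,0,-0.1339,0.04,0,-20.7,-0.3,0.0234,0,-0.1339,0.04])

```text
time_s: 24.07
tcp_pos: [0.4823, 0.1975, 0.1552]
ee_rot: [[-0.0, -0.995, -0.096], [0.0, -0.096, 0.995], [-1.0, 0.0, 0.0]]
wrist_force: [0.5, 0.4, 0.0]
gripper_width: 0.464
```

```bash
python3 -c "
from h import *
s=st(); print(inc(dw(-65,0,75),Rdown(185.45))); save('wrist','w18');zoom('w18','w18z',180,480,60,280,2.6)
save('top','t18');zoom('t18','t18z',195,455,155,260,3)"
```

```text
t 24.07 dockloc [-64.704    1.1098 155.1831] world [0.4823 0.1975 0.1552] F [0.5077 0.3815 0.0211] w 40.32558666325517 j [ 40.1116  14.3968 -18.1415  -0.0189 -57.4533 -34.5707] Rerr [ 0.0808  0.0178 -0.0022]
[ 0.0808  0.0178 -0.0022  0.0802  0.0003 -0.0011]
```

View pics/w18z.png

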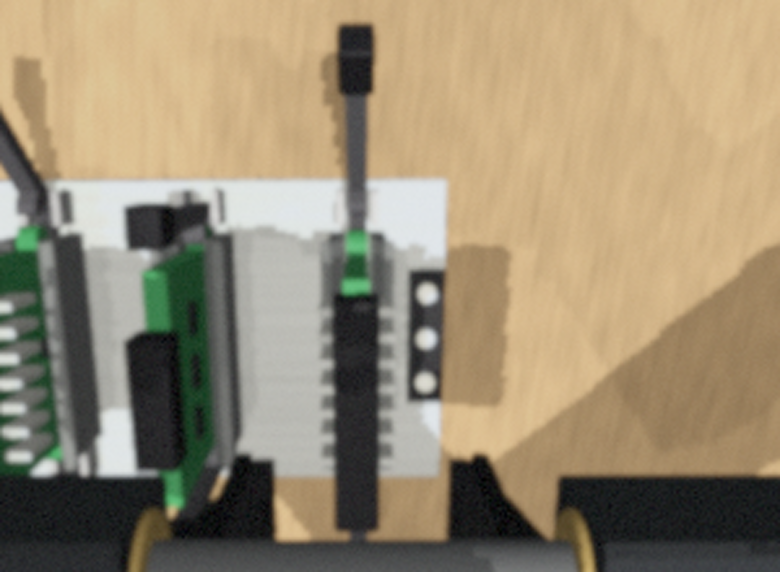

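View pics/t18z.png

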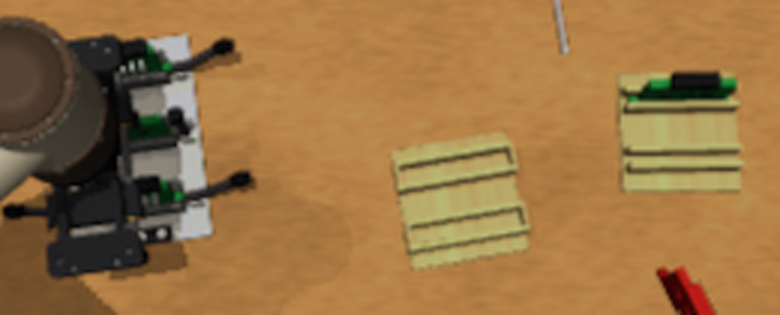

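move_arm(increments=[0,0,0,0.025,0.0003,-0.001,0.04,0,0,0,0.05,0.0003,-0.001,0.04,0,0,0,0.07,0.0003,-0.001,0.04,0,0,0,0.08,0.0003,-0.001,0.04,0,0,0,0.08,0.0003,-0.001,0.03,0,0,0,0.08,0.0003,-0.001,0.02,0,0,0,0.08,0.0003,-0.001,0.008,0,0,0,0.08,0.0003,-0.001,0.008,0,0,0,0.08,0.0003,-0.001,0.008,0,0,0,0.08,0.0003,-0.001,0.008,0,0,0,0.08,0.0003,-0.001,0.008,0,0,0,0.08,0.0003,-0.001,0.008])

```text
time_s: 25.17
tcp_pos: [0.4834, 0.1971, 0.0774]
ee_rot: [[0.004, -0.995, -0.097], [0.003, -0.097, 0.995], [-1.0, -0.004, 0.003]]
wrist_force: [0.1, 1.0, 4.4]
gripper_width: 0.156
```

```bash
python3 -c "
from h import *
s=st()"
```

```text
t 25.17 dockloc [-63.6688   0.6928  77.4341] world [0.4834 0.1971 0.0774] F [0.1239 1.0096 4.3702] w 13.544664612124155 j [ 40.0105  19.5432 -23.8629  -0.0086 -46.3176 -34.4585] Rerr [0.0961 0.1617 0.2242]
```

move_arm(increments=[0,0,0,-0.01,0,0,0.008,0,0,0,-0.025,0,0,0.008,0,0,0,-0.045,0,0,0.008,0,0,0,-0.07,0,0,0.008,0,0,0,-0.095,0,0,0.008,0,0,0,-0.115,0,0,0.008,0,0,0,-0.125,0,0,0.008,0,0,0,-0.125,0,0,0.008,0,0,0,-0.125,0,0,0.008,0,0,0,-0.125,0,0,0.008])

```text
time_s: 26.0
tcp_pos: [0.4813, 0.1958, 0.1997]
ee_rot: [[-0.002, -0.995, -0.096], [0.0, -0.096, 0.995], [-1.0, 0.001, 0.0]]
wrist_force: [0.3, 0.6, -1.2]
gripper_width: 0.157
```

```bash
cat >> h.py <<'E'
def carrier(im,tag):
    hsv=cv2.cvtColor(im,cv2.COLOR_RGB2HSV); 
    m=cv2.inRange(im,(150,140,70),(235,225,165))
    return hsv,m
E
python3 -c "
from h import *
s=st(); save('scene','s19'); zoom('s19','s19z',300,440,130,270,4)
im=save('top','t19'); print(im[222,348],im[225,300],im[206,420],im[215,340],im[230,355])
zoom('t19','t19z',315,385,190,255,9)"
```

```text
t 26.0 dockloc [-65.8326  -0.4463 199.6916] world [0.4813 0.1958 0.1997] F [ 0.281   0.5509 -1.1829] w 13.63200081296922 j [ 40.0031  11.9753 -14.4422  -0.0763 -63.6382 -34.4581] Rerr [ 0.0612  0.0248 -0.0846]
[185 170 106] [167 118  63] [104  85  50] [185 181 112] [184 167 103]
```

View pics/s19z.png

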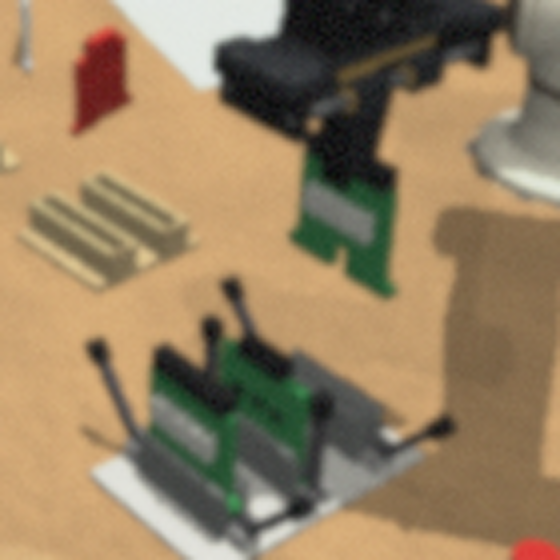

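View pics/t19z.png

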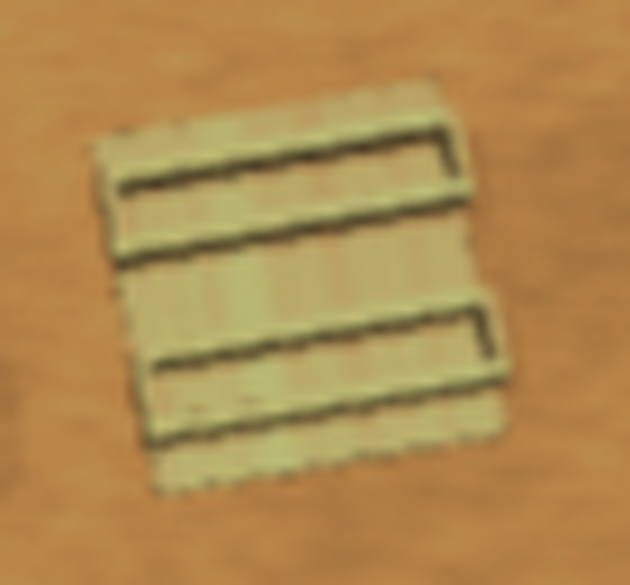

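```bash
cat > car.py <<'E'
from h import *
def fit(z9,org,f,ed):
    C=cam('top')
    q=lambda L:[(org[0]+(x+.5)/f-.5,org[1]+(y+.5)/f-.5) for x,y in L]
    b=onz(C,q(z9),.003); c=b.mean(0); v=b[0]+b[1]-b[2]-b[3]; yaw=np.degrees(np.arctan2(v[1],v[0])); w=b[0]+b[3]-b[1]-b[2]; yaw2=np.degrees(np.arctan2(w[1],w[0]))-90
    print('base c',c,'yaw',yaw,yaw2,np.linalg.norm(np.diff(np.r_[b,b[:1]],axis=0),axis=1))
    e=onz(C,q(ed),.034); a=np.radians((yaw+yaw2)/2); cx=np.array([np.cos(a),np.sin(a),0]);cy=np.array([-cx[1],cx[0],0])
    print('edges local (39,39,-21,-21,endR x2)\n',np.c_[(e-c)@cx,(e-c)@cy]*1000)
if __name__=="__main__":
    fit([(95,140),(435,80),(503,435),(157,492)],(315,190),9,[(118,184),(445,127),(152,364),(480,307),(450,130),(485,310)])
E
python3 car.py
```

```text
base c [ 0.4772 -0.1168  0.003 ] yaw 7.125472664303546 7.312983555961864 [0.1147 0.1201 0.1145 0.1184]
edges local (39,39,-21,-21,endR x2)
 [[ 37.6523  53.8688]
 [ 38.3206 -53.8347]
 [-21.9667  53.2344]
 [-21.506  -53.8533]
 [ 37.0741 -55.2453]
 [-22.7326 -55.2515]]
```

```bash
python3 -c "
from h import *
print(inc([.5063,-.1132,.2],Rdown(187.2)))"
```

```text
[-1.6739  0.0032 -0.0754 -0.0003  0.0052 -0.31  ]
```

move_arm(increments=[-0.2,0,0,0,0,-0.01,0.008,-0.4,0,0,0,0.001,-0.03,0.008,-0.6,0,0,0,0.002,-0.06,0.008,-0.8,0,0,0,0.003,-0.1,0.008,-1,0,0,0,0.004,-0.14,0.008,-1.2,0,0,0,0.005,-0.18,0.008,-1.4,0,0,0,0.005,-0.22,0.008,-1.6,0,0,0,0.005,-0.255,0.008,-1.7,0,0,0,0.005,-0.283,0.008,-1.7,0,0,0,0.005,-0.3,0.008,-1.7,0,0,0,0.005,-0.308,0.008,-1.7,0,0,0,0.0052,-0.31,0.008])

```text
time_s: 27.1
tcp_pos: [0.5066, -0.1142, 0.2001]
ee_rot: [[0.0, -0.992, -0.124], [0.002, -0.124, 0.992], [-1.0, -0.0, 0.002]]
wrist_force: [-0.0, 0.4, -0.6]
gripper_width: 0.158
```

move_arm(increments=[0,0,0,0,0,0,0.008,0,0,0,0,0,0,0.008,0,0,0,0,0,0,0.008,0,0,0,0,0,0,0.008])

```text
time_s: 27.43
tcp_pos: [0.5072, -0.1116, 0.2009]
ee_rot: [[0.002, -0.992, -0.128], [0.002, -0.128, 0.992], [-1.0, -0.002, 0.002]]
wrist_force: [-0.2, -0.1, -1.4]
gripper_width: 0.161
```

```bash
python3 -c "
from h import *
st();print(inc([.5063,-.1132,.2],Rdown(187.2))); print(inc([.5063,-.1132,.060],Rdown(187.2)))
save('wrist','w20');save('top','t20'); save('scene','s20')
a=np.hstack([cv2.imread('pics/t20.png')[165:255,300:420],cv2.imread('pics/s20.png')[130:220,270:390]]);cv2.imwrite('pics/z20.png',cv2.resize(a,None,fx=3.3,fy=3.3,interpolation=cv2.INTER_CUBIC))"
```

```text
t 27.43 dockloc [ -69.2102 -308.9631  200.9416] world [ 0.5072 -0.1116  0.2009] F [-0.2001 -0.1038 -1.4244] w 13.998560424197223 j [  5.4363  11.8078 -14.4557  -0.119  -63.6162   1.951 ] Rerr [1.8846 0.1046 0.1221]
[ 0.1346  0.1027  0.1236  0.0009  0.0011 -0.0014]
[ 0.1346  0.1027  0.1236  0.1409  0.0014 -0.0017]
```

View pics/z20.png

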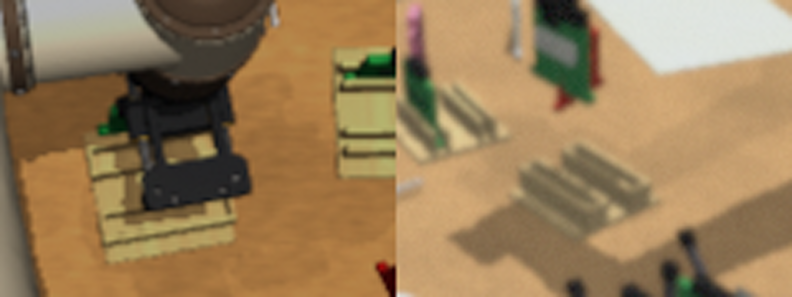

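View pics/w20.png

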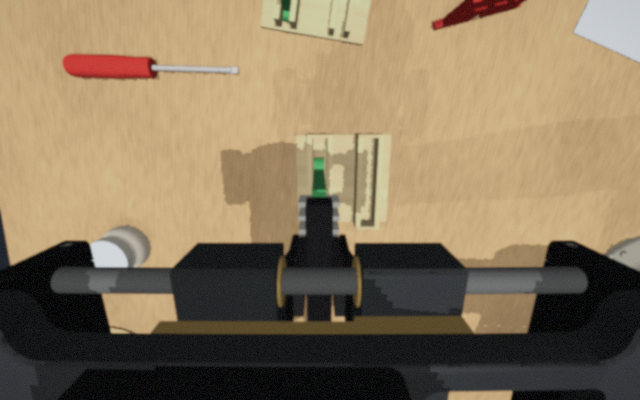

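move_arm(increments=[0,0,0,0.015,0.001,-0.0015,0.008,0,0,0,0.035,0.001,-0.0015,0.008,0,0,0,0.06,0.001,-0.0015,0.008,0,0,0,0.085,0.001,-0.0015,0.008,0,0,0,0.105,0.001,-0.0015,0.008,0,0,0,0.118,0.001,-0.0015,0.008,0,0,0,0.125,0.001,-0.0015,0.008,0,0,0,0.13,0.001,-0.0015,0.008,0,0,0,0.135,0.001,-0.0015,0.008,0,0,0,0.139,0.001,-0.0015,0.008,0,0,0,0.141,0.001,-0.0015,0.008,0,0,0,0.141,0.001,-0.0015,0.008])

```text
time_s: 28.58
tcp_pos: [0.5068, -0.1139, 0.06]
ee_rot: [[0.002, -0.992, -0.126], [0.002, -0.126, 0.992], [-1.0, -0.002, 0.002]]
wrist_force: [0.0, -0.8, -1.0]
gripper_width: 0.158
```

```bash
python3 -c "
from h import *
st()
save('wrist','w21');save('top','t21'); save('scene','s21')
a=np.hstack([cv2.imread('pics/t21.png')[165:255,300:420],cv2.imread('pics/s21.png')[130:220,270:390]]);cv2.imwrite('pics/z21.png',cv2.resize(a,None,fx=3.3,fy=3.3,interpolation=cv2.INTER_CUBIC))"
```

```text
t 28.58 dockloc [ -69.8967 -311.1835   59.9667] world [ 0.5068 -0.1139  0.06  ] F [ 0.0469 -0.8402 -1.0204] w 13.786591600556617 j [  5.1827  20.7768 -25.1134  -0.145  -43.9816   2.1625] Rerr [1.7909 0.0981 0.1303]
```

View pics/z21.png

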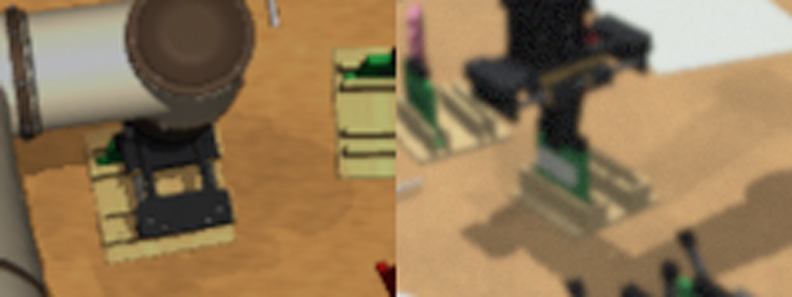

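View pics/w21.png

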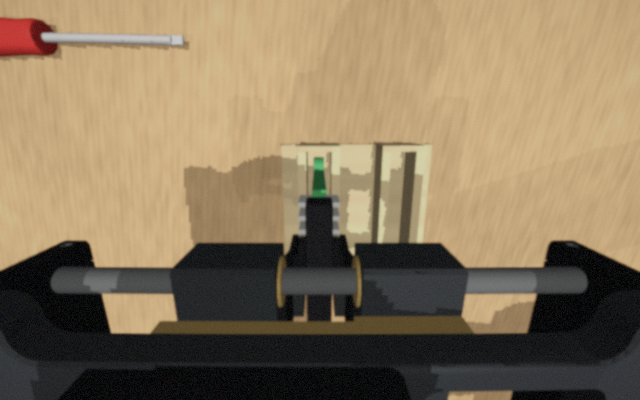

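move_arm(increments=[0,0,0,0.0015,0,0,0.008,0,0,0,0.0015,0,0,0.008,0,0,0,0.0015,0,0,0.016,0,0,0,0.0015,0,0,0.02,0,0,0,0.0015,0,0,0.028,0,0,0,0.0015,0,0,0.036,0,0,0,0.0015,0,0,0.04,0,0,0,-0.02,0,0,0.04,0,0,0,-0.05,0,0,0.04,0,0,0,-0.09,0,0,0.04,0,0,0,-0.12,0,0,0.04,0,0,0,-0.14,0,0,0.04])

```text
time_s: 29.73
tcp_pos: [0.5078, -0.1144, 0.2037]
ee_rot: [[0.007, -0.992, -0.126], [0.001, -0.126, 0.992], [-1.0, -0.007, 0.0]]
wrist_force: [0.2, -0.7, -0.0]
gripper_width: 0.46
```

```bash
python3 -c "
from h import *
st();print(inc(dw(65,0,190),Rdown(185.45)))
save('wrist','w22'); save('scene','s22')
a=np.hstack([cv2.imread('pics/w22.png')[100:260,240:420],cv2.imread('pics/s22.png')[130:290,270:450]]);cv2.imwrite('pics/z22.png',cv2.resize(a,None,fx=2.2,fy=2.2,interpolation=cv2.INTER_CUBIC))"
```

```text
t 29.73 dockloc [ -68.9634 -311.7944  203.7279] world [ 0.5078 -0.1144  0.2037] F [ 0.1616 -0.6517 -0.0294] w 39.985259040741916 j [  5.15    11.6179 -14.3093  -0.0488 -63.6519   2.1362] Rerr [1.8146 0.0349 0.4217]
[ 1.8146  0.0349  0.4217  0.0149 -0.1437  0.3074]
```

View pics/z22.png

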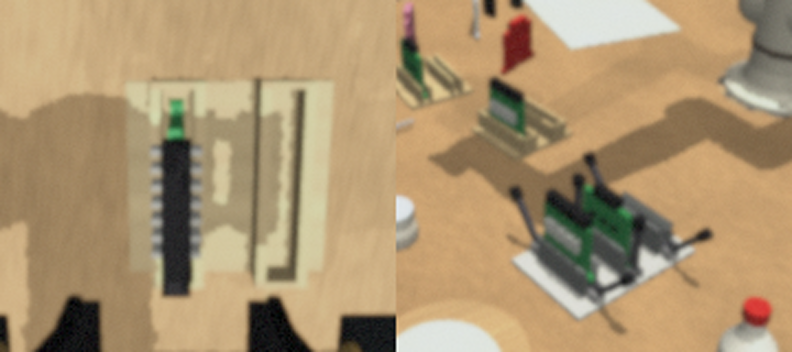

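move_arm(increments=[0.3,0,0,0,-0.006,0.012,0.04,0.6,0,0,0,-0.02,0.04,0.04,0.8,0,0,0,-0.035,0.075,0.04,1,0,0.1,0,-0.052,0.112,0.04,1.2,0,0.1,0,-0.07,0.15,0.04,1.4,0,0.2,0,-0.088,0.188,0.04,1.6,0,0.3,0.005,-0.105,0.225,0.04,1.8,0,0.4,0.01,-0.12,0.258,0.04,1.8,0,0.4,0.013,-0.133,0.286,0.04,1.8,0,0.4,0.015,-0.14,0.301,0.04,1.8,0,0.4,0.015,-0.1437,0.3074,0.04,1.8,0,0.4,0.015,-0.1437,0.3074,0.04])

```text
time_s: 30.83
tcp_pos: [0.6101, 0.2096, 0.1843]
ee_rot: [[-0.007, -0.995, -0.096], [0.0, -0.096, 0.995], [-1.0, 0.007, 0.001]]
wrist_force: [0.2, -0.4, -0.2]
gripper_width: 0.466
```

move_arm(increments=[0,0,0,0,0,0,0.04,0,0,0,0,0,0,0.04,0,0,0,0,0,0,0.04])

```text
time_s: 31.08
tcp_pos: [0.6101, 0.2073, 0.1863]
ee_rot: [[-0.005, -0.996, -0.093], [0.001, -0.093, 0.996], [-1.0, 0.005, 0.002]]
wrist_force: [-0.4, -0.8, -0.3]
gripper_width: 0.459
```

```bash
python3 -c "
from h import *
st();print(inc(dw(65,0,75),Rdown(185.45)))
save('wrist','w23')
a=cv2.imread('pics/w23.png')[100:280,200:480];cv2.imwrite('pics/z23.png',cv2.resize(a,None,fx=2.6,fy=2.6,interpolation=cv2.INTER_CUBIC))"
```

```text
t 31.08 dockloc [ 63.4668  -1.1905 186.2746] world [0.6101 0.2073 0.1863] F [-0.3856 -0.8299 -0.2645] w 39.974766859784665 j [ 33.0167  24.7073   2.2314  -0.2336 -67.7146 -27.5857] Rerr [-0.108   0.1033 -0.2688]
[-0.108   0.1033 -0.2688  0.1113 -0.0021  0.001 ]
```

View pics/z23.png

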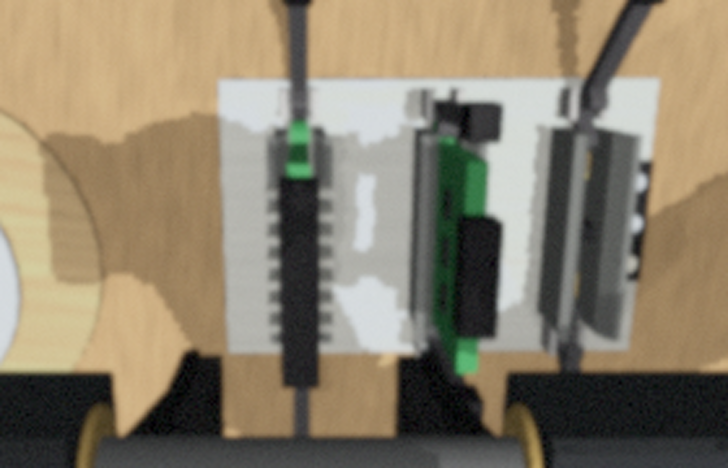

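move_arm(increments=[0,0,0,0.03,-0.002,0.001,0.04,0,0,0,0.065,-0.002,0.001,0.04,0,0,0,0.095,-0.002,0.001,0.04,0,0,0,0.11,-0.002,0.001,0.04,0,0,0,0.11,-0.002,0.001,0.03,0,0,0,0.11,-0.002,0.001,0.02,0,0,0,0.11,-0.002,0.001,0.008,0,0,0,0.11,-0.002,0.001,0.008,0,0,0,0.11,-0.002,0.001,0.008,0,0,0,0.11,-0.002,0.001,0.008,0,0,0,0.11,-0.002,0.001,0.008,0,0,0,0.11,-0.002,0.001,0.008])

```text
time_s: 32.13
tcp_pos: [0.6125, 0.2106, 0.0775]
ee_rot: [[-0.002, -0.995, -0.095], [0.002, -0.095, 0.995], [-1.0, 0.002, 0.002]]
wrist_force: [-1.3, -1.4, 5.9]
gripper_width: 0.158
```

move_arm(increments=[0,0,0,-0.01,0,0,0.008,0,0,0,-0.025,0,0,0.008,0,0,0,-0.045,0,0,0.008,0,0,0,-0.07,0,0,0.008,0,0,0,-0.095,0,0,0.008,0,0,0,-0.115,0,0,0.008,0,0,0,-0.125,0,0,0.008,0,0,0,-0.125,0,0,0.008,0,0,0,-0.125,0,0,0.008,0,0,0,-0.125,0,0,0.008])

```text
time_s: 32.97
tcp_pos: [0.611, 0.2097, 0.1985]
ee_rot: [[-0.009, -0.995, -0.094], [-0.0, -0.094, 0.996], [-1.0, 0.009, 0.001]]
wrist_force: [-0.2, 0.1, -1.9]
gripper_width: 0.161
```

```bash
python3 -c "
from h import *
st()
im=save('top','t24'); zoom('t24','t24z',305,385,185,255,8)"
```

```text
t 32.97 dockloc [ 64.6313   1.0235 198.5362] world [0.611  0.2097 0.1985] F [-0.1909  0.1342 -1.8638] w 14.007455686755131 j [ 33.117   24.5435   3.7828  -0.2917 -69.6698 -27.5956] Rerr [-0.031   0.0423 -0.508 ]
```

View pics/t24z.png

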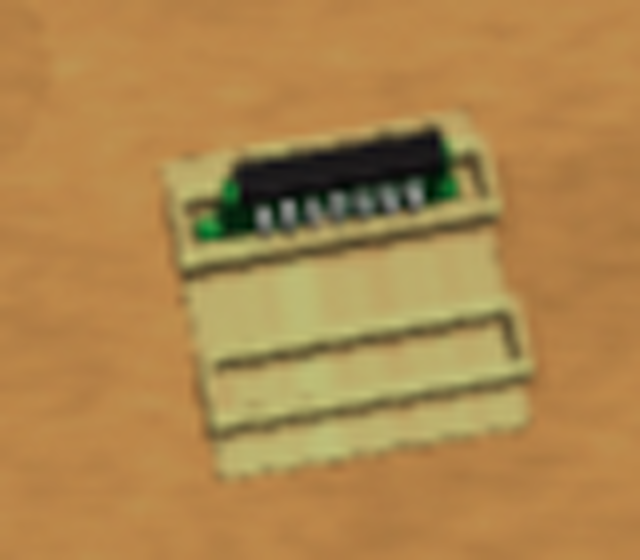

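```bash
python3 -c "
from h import *
print(inc([.4467,-.1208,.2],Rdown(187.2)))"
```

```text
[-1.7766  0.0298 -0.523   0.      0.1949 -0.3134]
```

move_arm(increments=[-0.2,0,0,0,0.006,-0.01,0.008,-0.4,0,0,0,0.02,-0.032,0.008,-0.6,0,0,0,0.039,-0.063,0.008,-0.8,0,-0.1,0,0.06,-0.096,0.008,-1,0,-0.2,0,0.08,-0.129,0.008,-1.2,0,-0.3,0,0.101,-0.162,0.008,-1.4,0,-0.4,0,0.121,-0.195,0.008,-1.6,0,-0.5,0,0.142,-0.228,0.008,-1.8,0,-0.5,0,0.162,-0.26,0.008,-1.8,0,-0.5,0,0.179,-0.287,0.008,-1.8,0,-0.5,0,0.19,-0.305,0.008,-1.8,0,-0.5,0,0.195,-0.3134,0.008])

```text
time_s: 34.02
tcp_pos: [0.445, -0.1227, 0.2005]
ee_rot: [[0.001, -0.992, -0.123], [0.002, -0.123, 0.992], [-1.0, -0.002, 0.002]]
wrist_force: [0.0, 0.8, -1.0]
gripper_width: 0.158
```

move_arm(increments=[0,0,0,0,0,0,0.008,0,0,0,0,0,0,0.008,0,0,0,0,0,0,0.008,0,0,0,0,0,0,0.008])

```text
time_s: 34.35
tcp_pos: [0.4483, -0.1197, 0.2009]
ee_rot: [[0.003, -0.992, -0.127], [0.002, -0.127, 0.992], [-1.0, -0.003, 0.002]]
wrist_force: [0.5, 0.9, -1.3]
gripper_width: 0.157
```

```bash
python3 -c "
from h import *
st(); print(inc([.4467,-.1208,.06],Rdown(187.2)))
save('wrist','w25')
a=cv2.imread('pics/w25.png')[80:260,200:480];cv2.imwrite('pics/z25.png',cv2.resize(a,None,fx=2.6,fy=2.6,interpolation=cv2.INTER_CUBIC))"
```

```text
t 34.35 dockloc [-128.6953 -311.3862  200.8942] world [ 0.4483 -0.1197  0.2009] F [ 0.4847  0.9319 -1.2949] w 13.679638259355084 j [  5.114    6.2008 -21.3869  -0.1227 -62.2178   2.254 ] Rerr [1.861  0.1043 0.1969]
[ 0.111   0.1012  0.1985  0.1409  0.0022 -0.0011]
```

View pics/z25.png

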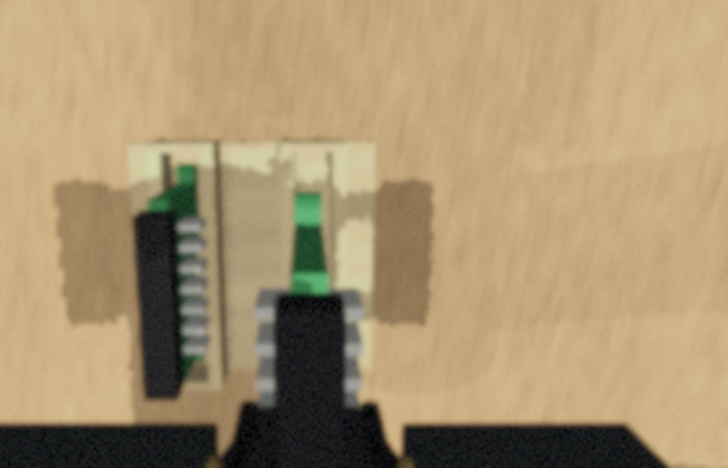

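move_arm(increments=[0,0,0,0.015,0.001,-0.001,0.008,0,0,0,0.035,0.002,-0.001,0.008,0,0,0,0.06,0.002,-0.001,0.008,0,0,0,0.085,0.002,-0.001,0.008,0,0,0,0.105,0.002,-0.001,0.008,0,0,0,0.118,0.002,-0.001,0.008,0,0,0,0.125,0.002,-0.001,0.008,0,0,0,0.13,0.002,-0.001,0.008,0,0,0,0.135,0.002,-0.001,0.008,0,0,0,0.139,0.002,-0.001,0.008,0,0,0,0.141,0.002,-0.001,0.008,0,0,0,0.141,0.002,-0.001,0.008])

```text
time_s: 35.4
tcp_pos: [0.4466, -0.1213, 0.0602]
ee_rot: [[0.004, -0.992, -0.126], [0.002, -0.126, 0.992], [-1.0, -0.004, 0.002]]
wrist_force: [0.1, 0.0, -1.4]
gripper_width: 0.158
```

```bash
python3 -c "
from h import *
st()
save('wrist','w26');save('scene','s26')
a=np.hstack([cv2.imread('pics/w26.png')[80:260,220:440],cv2.imread('pics/s26.png')[100:280,240:400]]);cv2.imwrite('pics/z26.png',cv2.resize(a,None,fx=2.1,fy=2.1,interpolation=cv2.INTER_CUBIC))"
```

```text
t 35.4 dockloc [-130.5379 -312.849    60.1783] world [ 0.4466 -0.1213  0.0602] F [ 0.0791  0.0122 -1.3846] w 13.75274752189086 j [  4.9233  16.0134 -32.804   -0.1581 -40.9604   2.4396] Rerr [1.7937 0.0981 0.2249]
```

View pics/z26.png

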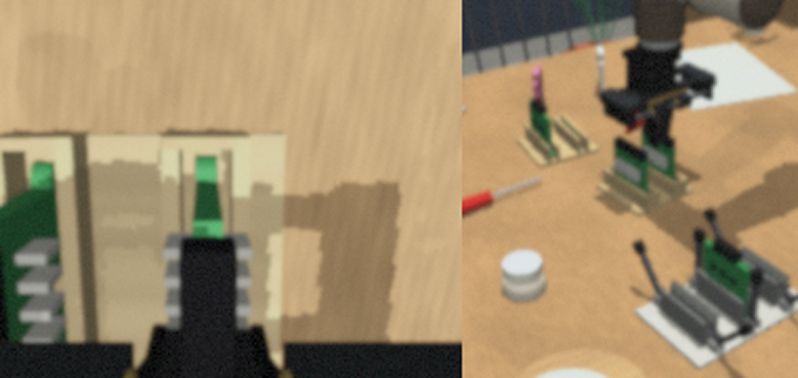

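move_arm(increments=[0,0,0,0.0015,0,0,0.008,0,0,0,0.0015,0,0,0.008,0,0,0,0.0015,0,0,0.016,0,0,0,0.0015,0,0,0.02,0,0,0,0.0015,0,0,0.028,0,0,0,0.0015,0,0,0.036,0,0,0,0.0015,0,0,0.04,0,0,0,-0.02,0,0,0.04,0,0,0,-0.05,0,0,0.04,0,0,0,-0.09,0,0,0.04,0,0,0,-0.12,0,0,0.04,0,0,0,-0.13,0,0,0.04])

```text
time_s: 36.5
tcp_pos: [0.4488, -0.122, 0.1954]
ee_rot: [[0.013, -0.992, -0.127], [0.001, -0.127, 0.992], [-1.0, -0.013, -0.0]]
wrist_force: [0.7, 0.2, -0.3]
gripper_width: 0.457
```

```bash
python3 -c "
from h import *
st(); print(inc([.5650,-.3,.19],Rdown(178)))
save('wrist','w27');save('scene','s27')
a=np.hstack([cv2.imread('pics/w27.png')[80:260,220:440],cv2.imread('pics/s27.png')[100:280,240:400]]);cv2.imwrite('pics/z27.png',cv2.resize(a,None,fx=2.1,fy=2.1,interpolation=cv2.INTER_CUBIC))"
```

```text
t 36.5 dockloc [-128.3817 -313.688   195.4304] world [ 0.4488 -0.122   0.1954] F [ 0.7287  0.2401 -0.3309] w 39.79650071509823 j [  4.8897   6.2648 -22.2018  -0.0053 -60.7727   2.4114] Rerr [ 1.8485 -0.0151  0.7606]
[ 9.2984  0.0344  0.7608  0.0068 -0.0926 -0.1914]
```

View pics/z27.png

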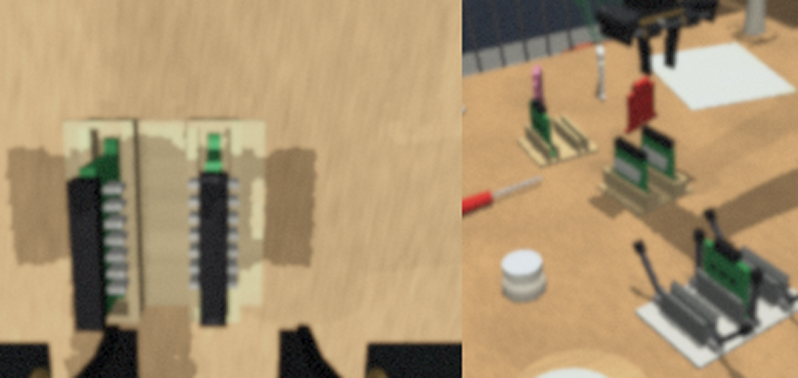

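move_arm(increments=[1.5,0,0,0,-0.01,-0.02,0.04,3,0,0,0,-0.028,-0.055,0.04,5,0,0,0,-0.045,-0.09,0.04,7,0,0,0.002,-0.062,-0.125,0.04,8,0,0.2,0.005,-0.078,-0.16,0.04,9,0,0.4,0.006,-0.088,-0.183,0.04,9.3,0,0.4,0.006,-0.0926,-0.1914,0.04,9.3,0,0.4,0.006,-0.0926,-0.1914,0.04,9.3,0,0.4,0.006,-0.0926,-0.1914,0.04,9.3,0,0.4,0.006,-0.0926,-0.1914,0.04])

```text
time_s: 37.43
tcp_pos: [0.5611, -0.2986, 0.1837]
ee_rot: [[-0.005, -0.999, 0.035], [0.003, 0.035, 0.999], [-1.0, 0.005, 0.002]]
wrist_force: [0.6, 0.9, -0.3]
gripper_width: 0.458
```

```bash
python3 -c "
from h import *
s=st(); np.savez('w28.npz',p=s['tcp_pos'],R=s['ee_rot'])
save('wrist','w28')
a=cv2.imread('pics/w28.png')[80:260,220:420];cv2.imwrite('pics/z28.png',cv2.resize(a,None,fx=3.3,fy=3.3,interpolation=cv2.INTER_CUBIC))"
```

```text
t 37.43 dockloc [ -33.3368 -500.2225  183.6936] world [ 0.5611 -0.2986  0.1837] F [ 0.5921  0.8548 -0.2511] w 39.85289665403222 j [-13.5035  24.0089   0.6774  -0.0866 -66.9705  11.5311] Rerr [-7.4565  0.1563 -0.2706]
```

View pics/z28.png

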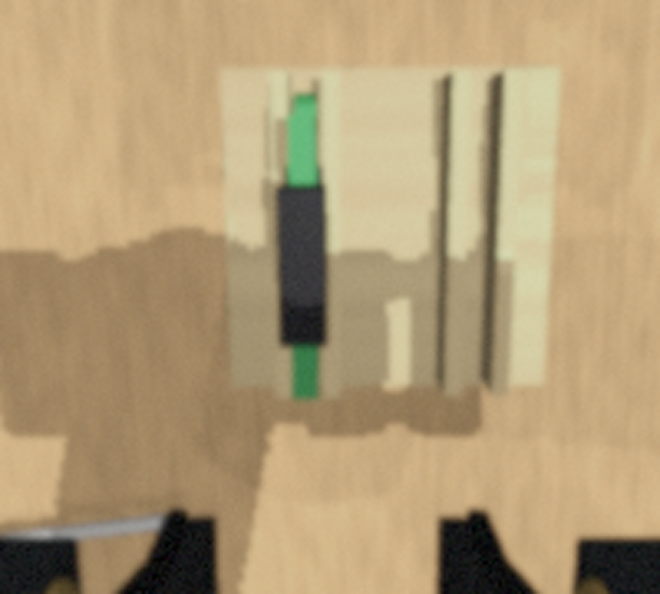

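```bash
python3 -c "
from h import *
d=np.load('w28.npz'); C=cam('wrist',dict(tcp_pos=d['p'],ee_rot=d['R']))
q=lambda L:[(220+(x+.5)/3.3-.5,80+(y+.5)/3.3-.5) for x,y in L]
P=onz(C,q([(277,186),(322,186),(325,345),(281,345)]),.101);print(P,P.mean(0),np.linalg.norm(np.diff(P,axis=0),axis=1))
v=P[2]+P[3]-P[0]-P[1];print('yaw',np.degrees(np.arctan2(v[1],v[0]))-90)
B=onz(C,q([(303,95),(305,398)]),.101);print(B,B.mean(0),np.linalg.norm(B[1]-B[0]))
S=onz(C,q([(220,68),(560,68),(545,385),(232,388)]),.004);print(S,S.mean(0)); v=S[0]-S[1];w=S[3]-S[2];print(np.degrees(np.arctan2(v[1],v[0])),np.degrees(np.arctan2(w[1],w[0])))
c=(P.mean(0)+B.mean(0))/2;
print(inc([P.mean(0)[0],c[1],.058],Rdown(178)))
"
```

```text
[[ 0.5704 -0.3626  0.101 ]
 [ 0.5584 -0.3622  0.101 ]
 [ 0.5591 -0.3189  0.101 ]
 [ 0.5714 -0.3193  0.101 ]] [ 0.5648 -0.3408  0.101 ] [0.012  0.0433 0.0123]
yaw -1.1374269077947758
[[ 0.5625 -0.3855  0.101 ]
 [ 0.5653 -0.3038  0.101 ]] [ 0.5639 -0.3446  0.101 ] 0.0817924318733212
[[ 0.5932 -0.3997  0.004 ]
 [ 0.4727 -0.3957  0.004 ]
 [ 0.475  -0.2796  0.004 ]
 [ 0.5961 -0.2827  0.004 ]] [ 0.5342 -0.3394  0.004 ]
-1.9234387847360799 -1.4878496740217173
[ 0.0151  0.122  -0.2294  0.1261 -0.0056 -0.0443]
```

move_arm(increments=[0,0,0,0,-0.003,-0.02,0.04,0,0,0,0.02,-0.0052,-0.0426,0.04,0,0,0,0.05,-0.0052,-0.0426,0.04,0,0,0,0.085,-0.0052,-0.0426,0.04,0,0,0,0.11,-0.0052,-0.0426,0.04,0,0,0,0.123,-0.0052,-0.0426,0.04,0,0,0,0.126,-0.0052,-0.0426,0.04,0,0,0,0.126,-0.0052,-0.0426,0.04,0,0,0,0.126,-0.0052,-0.0426,0.04])

```text
time_s: 38.23
tcp_pos: [0.5662, -0.3421, 0.0598]
ee_rot: [[-0.001, -0.999, 0.035], [0.001, 0.035, 0.999], [-1.0, 0.001, 0.001]]
wrist_force: [-0.2, -0.1, -0.0]
gripper_width: 0.459
```

```bash
python3 -c "
from h import *
s=st(); print(inc([.5648,-.341,.058],Rdown(178.3)))
save('wrist','w29')
a=cv2.imread('pics/w29.png')[80:280,220:420];cv2.imwrite('pics/z29.png',cv2.resize(a,None,fx=3,fy=3,interpolation=cv2.INTER_CUBIC))"
```

```text
t 38.23 dockloc [ -32.4538 -543.9712   59.8497] world [ 0.5662 -0.3421  0.0598] F [-0.1747 -0.115  -0.0249] w 39.94845763763668 j [-17.1684  32.5155  -4.0705  -0.0149 -53.4851  15.1951] Rerr [-7.4322  0.0344 -0.0634]
[-0.2822  0.0303 -0.0654  0.0019  0.0014  0.001 ]
```

View pics/z29.png

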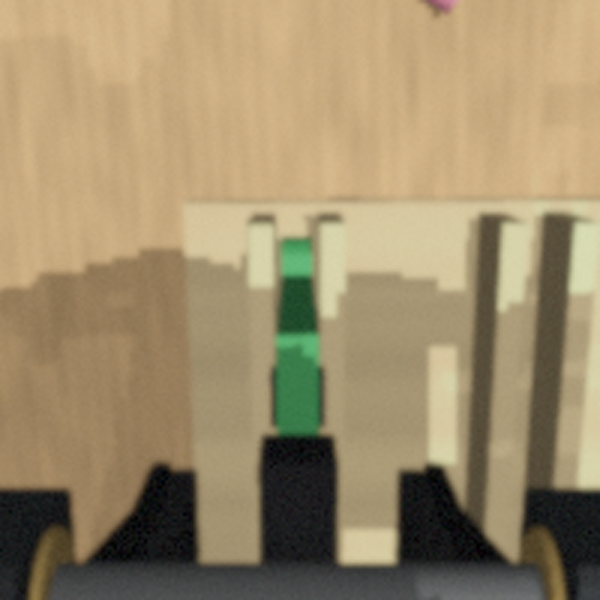

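move_arm(increments=[0,0,0,0.002,0.001,0.001,0.03,0,0,0,0.002,0.001,0.001,0.02,0,0,0,0.002,0.001,0.001,0.008,0,0,0,0.002,0.001,0.001,0.008,0,0,0,0.002,0.001,0.001,0.008,0,0,0,0.002,0.001,0.001,0.008,0,0,0,0.002,0.001,0.001,0.008,0,0,0,0.002,0.001,0.001,0.008])

```text
time_s: 38.95
tcp_pos: [0.5646, -0.3415, 0.0564]
ee_rot: [[-0.003, -0.999, 0.036], [0.001, 0.036, 0.999], [-1.0, 0.003, 0.001]]
wrist_force: [0.7, 0.4, 1.8]
gripper_width: 0.154
```

```bash
python3 -c "
from h import *
s=st()"
```

```text
t 38.95 dockloc [ -33.9429 -543.221    56.3826] world [ 0.5646 -0.3415  0.0564] F [0.6646 0.3922 1.789 ] w 13.39941326265903 j [-17.1677  32.639   -4.415   -0.0395 -53.1199  15.1368] Rerr [-7.5047  0.0862 -0.1545]
```

move_arm(increments=[0,0,0,-0.01,0,0,0.008,0,0,0,-0.025,0,0,0.008,0,0,0,-0.045,0,0,0.008,0,0,0,-0.07,0,0,0.008,0,0,0,-0.095,0,0,0.008,0,0,0,-0.12,0,0,0.008,0,0,0,-0.138,0,0,0.008,0,0,0,-0.145,0,0,0.008,0,0,0,-0.145,0,0,0.008,0,0,0,-0.145,0,0,0.008])

```text
time_s: 39.78
tcp_pos: [0.5641, -0.3411, 0.2002]
ee_rot: [[-0.005, -0.999, 0.036], [0.003, 0.036, 0.999], [-1.0, 0.005, 0.003]]
wrist_force: [1.0, 0.6, -1.4]
gripper_width: 0.159
```

```bash
python3 -c "
from h import *
s=st(); print(inc(dw(-65,0,205),Rdown(185.45)))
save('wrist','w30')
a=np.hstack([cv2.imread('pics/w30.png')[130:280,270:370],cv2.imread('pics/w20.png')[130:280,270:370],cv2.imread('pics/w25.png')[130:280,270:370]]);cv2.imwrite('pics/z30.png',cv2.resize(a,None,fx=2.6,fy=2.6,interpolation=cv2.INTER_CUBIC))"
```

```text
t 39.78 dockloc [ -34.3955 -542.8118  200.2269] world [ 0.5641 -0.3411  0.2002] F [ 1.0456  0.6293 -1.4269] w 13.867762518264417 j [-17.1794  25.694    5.8031  -0.0959 -70.4194  15.1304] Rerr [-7.5314  0.186  -0.2645]
[-7.5314  0.186  -0.2645 -0.0027  0.1015  0.5341]
```

View pics/z30.png

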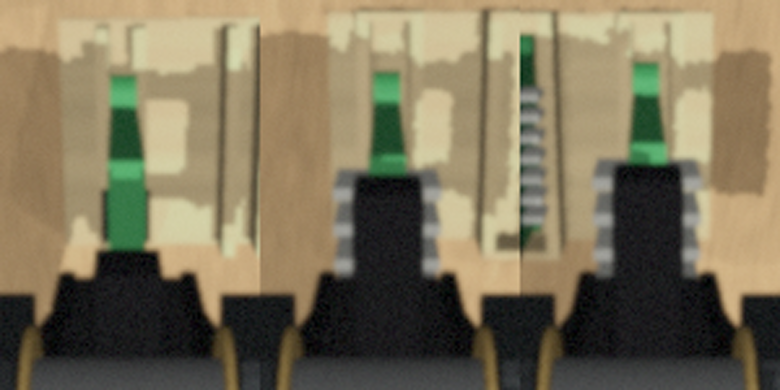

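```bash
python3 -c "
from h import *
E=np.eye(3); C=cam('wrist',dict(tcp_pos=np.zeros(3),ee_rot=E))
# tool coords: x down. plane x = const
def onx(px,X):
    o,d=rays(C,[px]); k=(X-o[0])/d[0,0]; return (o+d[0]*k)*1000
for n,re,ru,b in (('new',75,160,.0504),('w1',72,155,.0524),('w2',63,143,.0525)):
    print(n,'ear',onx((318,130+(re+.5)/2.6-.5),b-.012),'earbot',onx((318,130+(re+.5)/2.6-.5),b-.004),'upper',onx((318,130+(ru+.5)/2.6-.5),b-.095))
"
```

```text
new ear [ 38.4      0.8728 -49.3417] earbot [ 46.4      0.8525 -48.3855] upper [-44.6      1.0785 -43.6581]
w1 ear [ 40.4      0.868  -49.9694] earbot [ 48.4      0.8477 -49.0446] upper [-42.6      1.0737 -44.1484]
w2 ear [ 40.5      0.8687 -52.5487] earbot [ 48.5      0.8484 -51.7175] upper [-42.5      1.0742 -46.4135]
```

move_arm(increments=[0,0,0,-0.003,0.002,0.01,0.008,0,0,0,-0.006,0.006,0.03,0.008,-0.5,0,0,-0.01,0.0114,0.06,0.008,-1,0,0,-0.01,0.018,0.095,0.008,-1.5,0,0,-0.01,0.0247,0.13,0.008,-2,0,0,-0.01,0.0313,0.165,0.008,-2.5,0,0,-0.01,0.038,0.2,0.008,-3,0,0,-0.01,0.0447,0.235,0.008,-3.5,0,0,-0.01,0.0513,0.27,0.008,-4,0,0,-0.01,0.058,0.305,0.008,-4.5,0,0,-0.01,0.0646,0.34,0.008,-5,0,0,-0.01,0.0713,0.375,0.008])

```text
time_s: 40.83
tcp_pos: [0.5053, 0.0375, 0.211]
ee_rot: [[-0.006, -0.999, -0.052], [0.001, -0.052, 0.999], [-1.0, 0.005, 0.002]]
wrist_force: [1.2, 0.5, -1.0]
gripper_width: 0.156
```

move_arm(increments=[-0.5,0,0,0,0.003,0.035,0.008,-1,0,0,0,0.006,0.07,0.008,-1.5,0,0,0,0.009,0.1,0.008,-2,0,0,0,0.011,0.125,0.008,-2.5,0,0,0,0.013,0.142,0.008,-2.5,0,0,0,0.0135,0.15,0.008,-2.5,0,0,0,0.0135,0.15,0.008,-2.5,0,0,0,0.0135,0.15,0.008,-2.5,0,0,0,0.0135,0.15,0.008])

```text
time_s: 41.58
tcp_pos: [0.4856, 0.1839, 0.2119]
ee_rot: [[-0.004, -0.996, -0.094], [0.001, -0.094, 0.996], [-1.0, 0.004, 0.001]]
wrist_force: [0.3, -0.8, -1.3]
gripper_width: 0.158
```

```bash
python3 -c "
from h import *
s=st(); print(inc(dw(-65,-.8,140),Rdown(185.45)))"
```

```text
t 41.58 dockloc [-62.7104 -12.7464 211.9162] world [0.4856 0.1839 0.2119] F [ 0.3125 -0.7747 -1.3403] w 13.74198915253368 j [ 38.5276  11.4647 -13.2095  -0.2251 -65.4861 -33.0519] Rerr [-0.068   0.0841 -0.246 ]
[-0.068   0.0841 -0.246   0.0719  0.002   0.0118]
```

move_arm(increments=[0,0,0,0.02,0.001,0.006,0.008,0,0,0,0.045,0.002,0.01,0.008,0,0,0,0.07,0.002,0.0118,0.008,0,0,0,0.085,0.002,0.0118,0.008,0,0,0,0.092,0.002,0.0118,0.008,0,0,0,0.092,0.002,0.0118,0.008,0,0,0,0.092,0.002,0.0118,0.008,0,0,0,0.092,0.002,0.0118,0.008,0,0,0,0.092,0.002,0.0118,0.008])

```text
time_s: 42.33
tcp_pos: [0.4833, 0.1968, 0.1217]
ee_rot: [[-0.001, -0.996, -0.094], [0.003, -0.094, 0.996], [-1.0, 0.001, 0.003]]
wrist_force: [0.2, 0.0, -1.1]
gripper_width: 0.158
```

```bash
python3 -c "
from h import *
s=st(); print(inc(dw(-65,-.8,76.4),Rdown(185.45)))
save('wrist','w31');save('scene','s31')
a=np.hstack([cv2.imread('pics/w31.png')[120:280,250:390],cv2.imread('pics/s31.png')[150:310,310:450]]);cv2.imwrite('pics/z31.png',cv2.resize(a,None,fx=2.8,fy=2.8,interpolation=cv2.INTER_CUBIC))"
```

```text
t 42.33 dockloc [-63.7383   0.3643 121.7094] world [0.4833 0.1968 0.1217] F [ 0.223   0.0188 -1.1366] w 13.753954899799728 j [ 39.8631  16.5148 -20.5618  -0.2387 -52.849  -34.2982] Rerr [-0.0291  0.1992 -0.046 ]
[-0.0291  0.1992 -0.046   0.0453  0.0012 -0.0013]
```

View pics/z31.png

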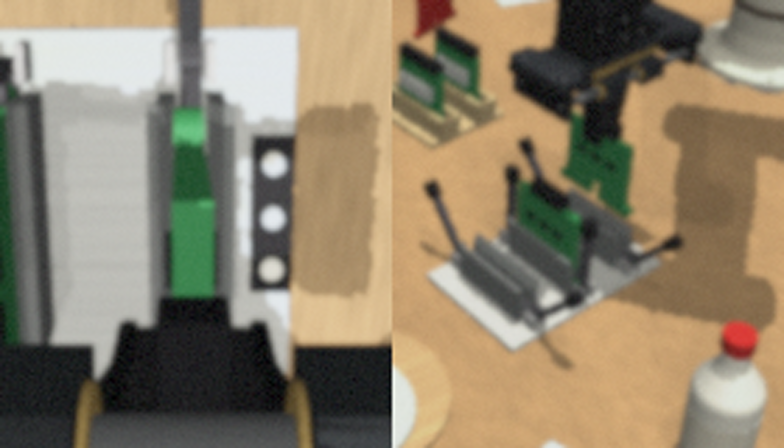

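move_arm(increments=[0,0,0,0.005,0.001,-0.0013,0.008,0,0,0,0.01,0.001,-0.0013,0.008,0,0,0,0.016,0.001,-0.0013,0.008,0,0,0,0.022,0.001,-0.0013,0.008,0,0,0,0.028,0.001,-0.0013,0.008,0,0,0,0.033,0.001,-0.0013,0.008,0,0,0,0.038,0.001,-0.0013,0.008,0,0,0,0.042,0.001,-0.0013,0.008,0,0,0,0.045,0.001,-0.0013,0.008,0,0,0,0.045,0.001,-0.0013,0.008,0,0,0,0.045,0.001,-0.0013,0.008])

```text
time_s: 43.35
tcp_pos: [0.4816, 0.1954, 0.0753]
ee_rot: [[-0.003, -0.995, -0.095], [0.002, -0.095, 0.995], [-1.0, 0.003, 0.002]]
wrist_force: [2.3, 0.0, -2.3]
gripper_width: 0.16
```

```bash
python3 -c "
from h import *
s=st(); 
save('wrist','w32');save('scene','s32')
a=np.hstack([cv2.imread('pics/w32.png')[120:280,250:390],cv2.imread('pics/s32.png')[150:310,310:450]]);cv2.imwrite('pics/z32.png',cv2.resize(a,None,fx=2.8,fy=2.8,interpolation=cv2.INTER_CUBIC))"
```

```text
t 43.35 dockloc [-65.6072  -0.8981  75.2516] world [0.4816 0.1954 0.0753] F [ 2.3469  0.032  -2.3132] w 13.926430314589865 j [ 39.8533  19.6979 -23.9156  -0.2864 -46.4469 -34.2169] Rerr [-0.011   0.1373 -0.1669]
```

View pics/z32.png

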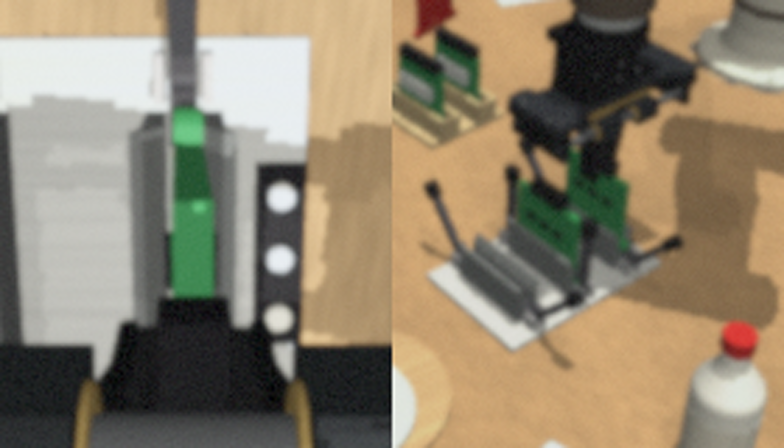

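move_arm(increments=[0,0,0,0.0015,0,0,0.008,0,0,0,0.003,0,0,0.008,0,0,0,0.003,0,0,0.008,0,0,0,0.003,0,0,0.016,0,0,0,0.003,0,0,0.024,0,0,0,0.003,0,0,0.035,0,0,0,0.003,0,0,0.04,0,0,0,0.003,0,0,0.04,0,0,0,-0.02,0,0,0.04,0,0,0,-0.05,0,0,0.04,0,0,0,-0.08,0,0,0.04,0,0,0,-0.1,0,0,0.04])

```text
time_s: 44.45
tcp_pos: [0.4825, 0.1954, 0.1779]
ee_rot: [[-0.001, -0.995, -0.095], [0.003, -0.095, 0.995], [-1.0, 0.001, 0.003]]
wrist_force: [0.5, 1.4, 0.2]
gripper_width: 0.454
```

move_arm(increments=[0,0,0,-0.005,0,0,0,0,0,0,-0.01,0,0,0,0,0,0,-0.01,0,0,0,0,0,0,-0.01,0,0,0])

```text
time_s: 44.78
tcp_pos: [0.481, 0.1946, 0.184]
ee_rot: [[-0.006, -0.996, -0.095], [0.001, -0.095, 0.996], [-1.0, 0.006, 0.001]]
wrist_force: [1.4, 0.3, 0.3]
gripper_width: 0.237
```

```bash
python3 -c "
from h import *
s=st(); print(inc(dw(-65,-135,110),Rdown(185.45)))
save('wrist','w33');save('scene','s33')
a=np.hstack([cv2.imread('pics/w33.png')[120:280,250:390],cv2.imread('pics/s33.png')[150:310,310:450]]);cv2.imwrite('pics/z33.png',cv2.resize(a,None,fx=2.8,fy=2.8,interpolation=cv2.INTER_CUBIC))"
```

```text
t 44.78 dockloc [-66.2185  -1.5765 184.0402] world [0.481  0.1946 0.184 ] F [1.3513 0.3163 0.3377] w 20.651345082610987 j [ 39.8103  12.7856 -15.6952  -0.2671 -61.7447 -34.2574] Rerr [-0.024   0.067  -0.3188]
[-0.024   0.067  -0.3188  0.0739 -0.0017 -0.1335]
```

View pics/z33.png

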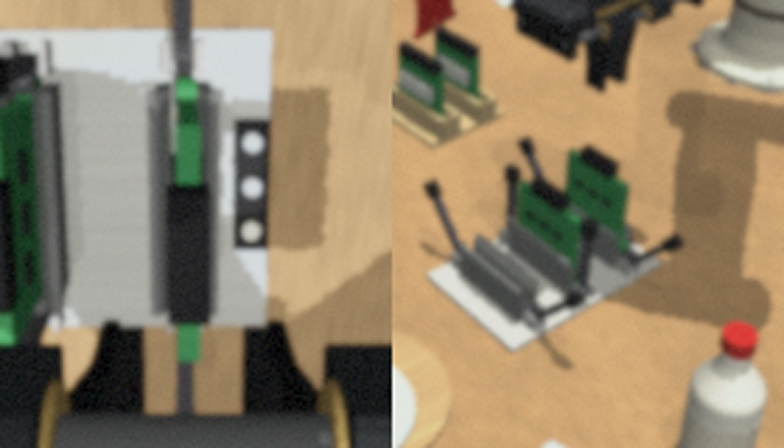

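move_arm(increments=[0,0,0,0,-0.0015,-0.03,0,0,0,0,0,-0.0015,-0.07,0,0,0,0,0.01,-0.0015,-0.105,0,0,0,0,0.03,-0.0015,-0.13,0,0,0,0,0.06,-0.0015,-0.1385,0,0,0,0,0.09,-0.0015,-0.1385,0,0,0,0,0.12,-0.0015,-0.1385,0,0,0,0,0.134,-0.0015,-0.1385,0,0,0,0,0.134,-0.0015,-0.1385,0,0,0,0,0.134,-0.0015,-0.1385,0,0,0,0,0.134,-0.0015,-0.1385,0])

```text
time_s: 45.8
tcp_pos: [0.4968, 0.0579, 0.0517]
ee_rot: [[-0.002, -0.995, -0.095], [0.002, -0.095, 0.995], [-1.0, 0.002, 0.002]]
wrist_force: [0.0, 0.0, -0.8]
gripper_width: 0.005
```

move_arm(increments=[0,0,0,0,0,0.008,0,0,0,0,0,0,0.016,0,0,0,0,0,0,0.023,0,0,0,0,0,0,0.03,0,0,0,0,0,0,0.037,0,0,0,0,0,0,0.044,0,0,0,0,0,0,0.05,0,0,0,0,0,0,0.056,0,0,0,0,0,0,0.061,0,0,0,0,0,0,0.066,0,0,0,0,0,0,0.07,0,0,0,0,0,0,0.07,0])

```text
time_s: 46.8
tcp_pos: [0.4904, 0.1258, 0.0538]
ee_rot: [[-0.001, -0.995, -0.097], [-0.002, -0.097, 0.995], [-1.0, 0.001, -0.002]]
wrist_force: [3.4, -13.3, 8.4]
gripper_width: 0.003
```

```bash
python3 -c "
from h import *
s=st()
save('wrist','w34');save('scene','s34')
a=np.hstack([cv2.imread('pics/w34.png')[120:280,250:390],cv2.imread('pics/s34.png')[150:310,310:450]]);cv2.imwrite('pics/z34.png',cv2.resize(a,None,fx=2.8,fy=2.8,interpolation=cv2.INTER_CUBIC))"
```

```text
t 46.8 dockloc [-63.4071 -71.0219  53.8194] world [0.4904 0.1258 0.0538] F [  3.4094 -13.3146   8.3668] w 0.29529994476051197 j [ 32.8176  20.294  -27.2285   0.0756 -42.584  -27.3019] Rerr [ 0.1214 -0.0943 -0.0712]
```

View pics/z34.png

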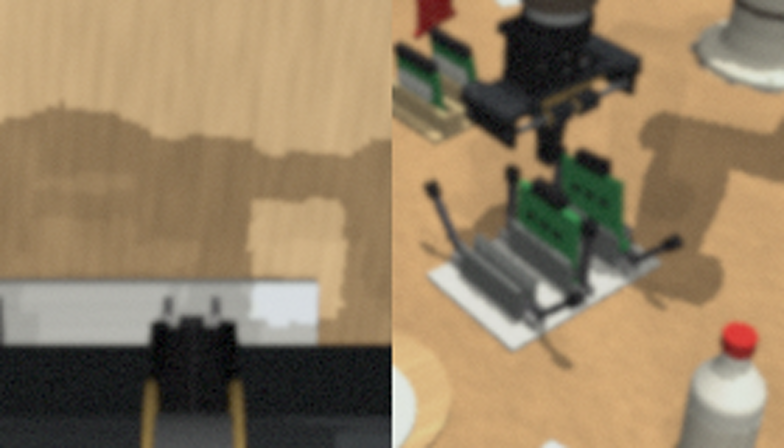

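move_arm(increments=[0,0,0,0,0,-0.015,0,0,0,0,-0.03,0,-0.015,0,0,0,0,-0.07,0,-0.015,0,0,0,0,-0.11,0,-0.01,0,0,0,0,-0.14,0,0.01,0,0,0,0,-0.14,0,0.045,0,0,0,0,-0.14,0,0.085,0,0,0,0,-0.14,0,0.125,0,0,0,0,-0.14,0,0.165,0,0,0,0,-0.14,0,0.195,0,0,0,0,-0.14,0,0.21,0,0,0,0,-0.14,0,0.21,0])

```text
time_s: 47.9
tcp_pos: [0.4692, 0.3397, 0.1921]
ee_rot: [[-0.002, -0.995, -0.099], [0.003, -0.099, 0.995], [-1.0, 0.002, 0.004]]
wrist_force: [-0.4, -0.0, 0.6]
gripper_width: 0.006
```

move_arm(increments=[0,0,0,0,0,0,0,0,0,0,0,0,0,0,0,0,0,0,0,0,0])

```text
time_s: 48.15
tcp_pos: [0.4699, 0.3349, 0.192]
ee_rot: [[-0.003, -0.996, -0.094], [0.002, -0.094, 0.996], [-1.0, 0.003, 0.002]]
wrist_force: [-0.0, -0.2, -0.5]
gripper_width: 0.008
```

```bash
python3 -c "
from h import *
s=st(); print(inc(dw(-65,140,50),Rdown(185.45)))
save('wrist','w35')
a=np.hstack([cv2.imread('pics/w35.png')[60:280,200:440]]);cv2.imwrite('pics/z35.png',cv2.resize(a,None,fx=2.7,fy=2.7,interpolation=cv2.INTER_CUBIC))"
```

```text
t 48.15 dockloc [-63.9746 139.1096 192.0189] world [0.4699 0.3349 0.192 ] F [-0.016  -0.1844 -0.4634] w 0.6881933730944347 j [ 51.4247  17.9131  -7.3207  -0.2453 -64.7978 -45.9519] Rerr [-0.0818  0.1316 -0.1815]
[-0.0818  0.1316 -0.1815  0.142   0.0006  0.0006]
```

View pics/z35.png

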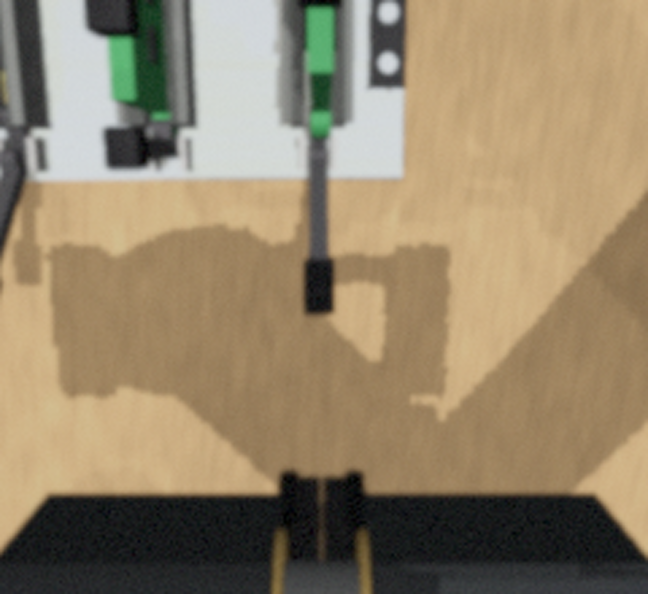

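move_arm(increments=[0,0,0,0.03,0.0006,0,0,0,0,0,0.065,0.0006,0,0,0,0,0,0.1,0.0006,0,0,0,0,0,0.13,0.0006,0,0,0,0,0,0.142,0.0006,0,0,0,0,0,0.142,0.0006,0,0,0,0,0,0.142,0.0006,0,0])

```text
time_s: 48.78
tcp_pos: [0.4692, 0.3354, 0.0496]
ee_rot: [[-0.004, -0.996, -0.094], [0.001, -0.094, 0.996], [-1.0, 0.004, 0.001]]
wrist_force: [-0.2, -0.5, 0.2]
gripper_width: 0.006
```

move_arm(increments=[0,0,0,0,0,-0.008,0,0,0,0,0,0,-0.016,0,0,0,0,0,0,-0.023,0,0,0,0,0,0,-0.03,0,0,0,0,0,0,-0.037,0,0,0,0,0,0,-0.044,0,0,0,0,0,0,-0.05,0,0,0,0,0,0,-0.056,0,0,0,0,0,0,-0.061,0,0,0,0,0,0,-0.066,0,0,0,0,0,0,-0.07,0,0,0,0,0,0,-0.071,0])

```text
time_s: 49.78
tcp_pos: [0.4807, 0.2763, 0.0569]
ee_rot: [[0.014, -0.995, -0.097], [0.025, -0.097, 0.995], [-1.0, -0.017, 0.023]]
wrist_force: [1.6, 21.4, -0.7]
gripper_width: 0.005
```

```bash
python3 -c "
from h import *
s=st()
save('wrist','w36');save('scene','s36')
a=np.hstack([cv2.imread('pics/w36.png')[120:280,250:390],cv2.imread('pics/s36.png')[150:310,310:450]]);cv2.imwrite('pics/z36.png',cv2.resize(a,None,fx=2.8,fy=2.8,interpolation=cv2.INTER_CUBIC))"
```

```text
t 49.78 dockloc [-58.8285  79.7458  56.8616] world [0.4807 0.2763 0.0569] F [ 1.5847 21.369  -0.6895] w 0.4488402951420205 j [ 46.4044  23.2688 -21.308   -0.5612 -43.8347 -40.4374] Rerr [0.1175 1.3347 0.9473]
```

View pics/z36.png

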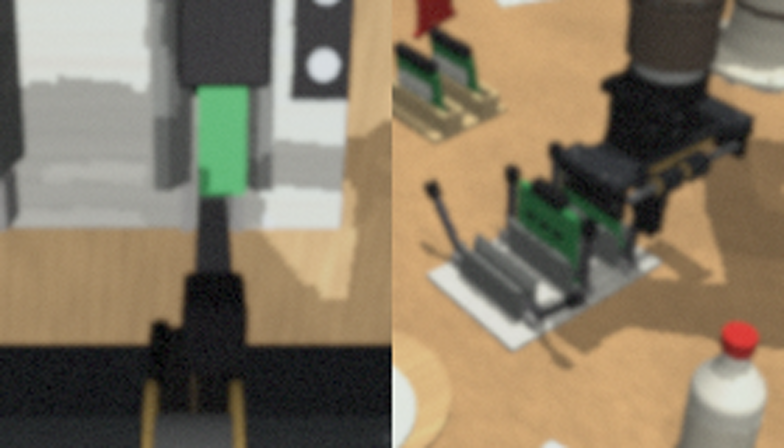

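move_arm(increments=[0,0,0,0,0.001,0,0,0,0,0,0,0.002,0,0,0,0,0,0,0.003,0,0,0,0,0,0,0.003,0,0])

```text
time_s: 50.22
tcp_pos: [0.4815, 0.2765, 0.0564]
ee_rot: [[0.02, -0.995, -0.099], [0.025, -0.098, 0.995], [-0.999, -0.022, 0.023]]
wrist_force: [4.0, 17.3, 5.1]
gripper_width: 0.002
```

```bash
python3 -c "
from h import *
s=st()
save('wrist','w37');save('scene','s37')
a=np.hstack([cv2.imread('pics/w37.png')[120:280,250:390],cv2.imread('pics/s37.png')[190:260,340:410]]) if 0 else None
w=cv2.resize(cv2.imread('pics/w37.png')[120:280,250:390],None,fx=2.8,fy=2.8,interpolation=cv2.INTER_CUBIC); q=cv2.resize(cv2.imread('pics/s37.png')[180:260,340:410],(392,448),interpolation=cv2.INTER_CUBIC)
cv2.imwrite('pics/z37.png',np.hstack([w,q]))"
```

```text
t 50.22 dockloc [-58.0265  79.8529  56.414 ] world [0.4815 0.2765 0.0564] F [ 4.0307 17.3392  5.1241] w 0.21316258492099424 j [ 46.4912  23.24   -21.5694  -0.247  -43.3743 -40.6474] Rerr [0.2169 1.3183 1.2611]
```

View pics/z37.png

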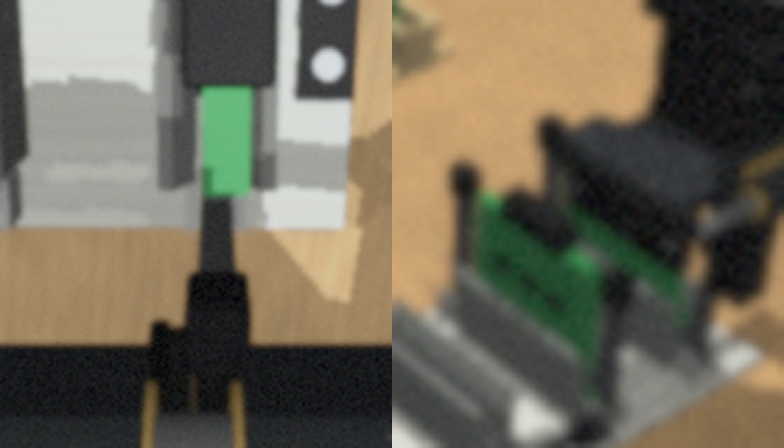

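move_arm(increments=[0,0,0,0,0,0.02,0,0,0,0,-0.01,0,0.04,0,0,0,0,-0.05,0,0.06,0,0,0,0,-0.09,0,0.06,0,0,0,0,-0.12,0,0.06,0,0,0,0,-0.13,0,0.06,0,0,0,0,-0.13,0,0.06,0,0,0,0,-0.13,0,0.06,0])

```text
time_s: 50.98
tcp_pos: [0.4671, 0.3241, 0.1804]
ee_rot: [[-0.003, -0.996, -0.094], [0.004, -0.094, 0.996], [-1.0, 0.003, 0.004]]
wrist_force: [0.5, -0.2, 0.7]
gripper_width: 0.004
```

```bash
python3 -c "
from h import *
s=st(); np.savez('w38.npz',p=s['tcp_pos'],R=s['ee_rot'])
save('wrist','w38');save('scene','s38')
w=cv2.resize(cv2.imread('pics/w38.png')[0:250,240:380],None,fx=2.4,fy=2.4,interpolation=cv2.INTER_CUBIC); q=cv2.resize(cv2.imread('pics/s38.png')[180:260,340:410],(450,600),interpolation=cv2.INTER_CUBIC)
cv2.imwrite('pics/z38.png',np.hstack([w,q]))"
```

```text
t 50.98 dockloc [-67.8375 128.5886 180.3599] world [0.4671 0.3241 0.1804] F [ 0.5309 -0.2401  0.7235] w 0.3484928682298376 j [ 50.924   17.5855  -9.5453  -0.2949 -62.8171 -45.4071] Rerr [-0.0677  0.2212 -0.1504]
```

View pics/z38.png

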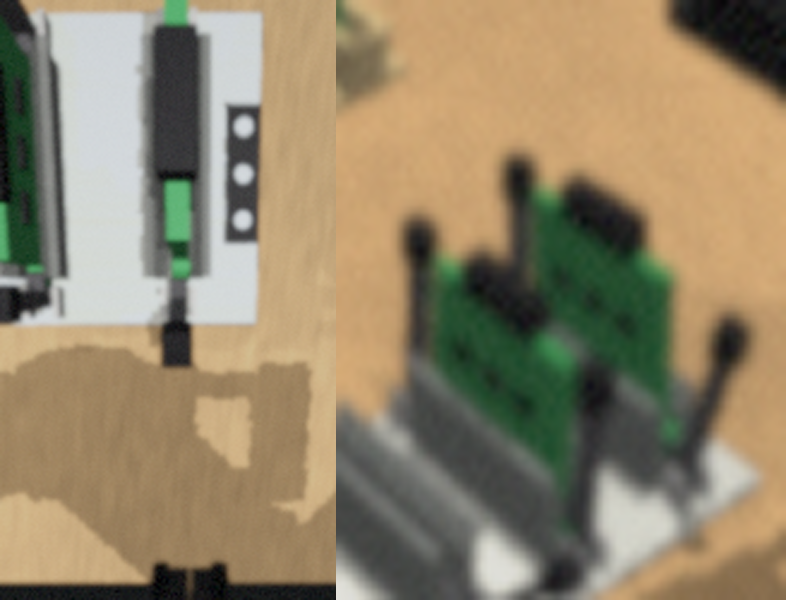

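```bash
python3 -c "
from h import *
C=cam('scene')
o,d=rays(C,[(340+(672-336)/6.43,180+270/7.5),(340+(535-336)/6.43,180+190/7.5),(340+(668-336)/6.43,180+440/7.5),(340+(735-336)/6.43,180+335/7.5),(340+(520-336)/6.43,180+178/7.5)])
oo=dloc(o)[0]; dd=np.c_[d@DX,d@DY,d[:,2]]*1000
for X in(-61,-65): print(X,oo+dd*((X-oo[0])/dd[:,0])[:,None])
zoom('s38','s38z',365,410,185,245,13)
d=np.load('w38.npz'); C=cam('wrist',dict(tcp_pos=d['p'],ee_rot=d['R']))
q=lambda L:[(240+(x+.5)/2.4-.5,(y+.5)/2.4-.5) for x,y in L]
# tab: visible rows 320-366 zoom, col 177
for z in(.085,.095,.1): print(z,dloc(onz(C,q([(177,322),(177,366)]),z)))
# rail ends
for z in(.109,.113,.117): print(z,dloc(onz(C,q([(153,26),(200,26),(155,178),(195,178)]),z)))
"
```

```text
-61 [[-61.      38.8671 106.1455]
 [-61.     -46.3754  95.5491]
 [-61.      46.3971  29.3109]
 [-61.      76.6021  98.8236]
 [-61.     -56.4719  95.801 ]]
-65 [[-65.      35.4766 102.3553]
 [-65.     -50.3013  91.6923]
 [-65.      43.054   25.0381]
 [-65.      73.4486  94.9874]
 [-65.     -60.4612  91.9458]]
0.085 [[-64.7691  63.9401  85.    ]
 [-64.6731  80.6745  85.    ]]
0.095 [[-64.9199  63.5269  95.    ]
 [-64.8274  79.6547  95.    ]]
0.1 [[-64.9953  63.3203 100.    ]
 [-64.9045  79.1448 100.    ]]
0.109 [[-58.0414 -28.5593 109.    ]
 [-72.9215 -28.5508 109.    ]
 [-58.0707  16.1817 109.    ]
 [-71.3872  16.1936 109.    ]]
0.113 [[-58.2143 -27.2714 113.    ]
 [-72.8581 -27.2632 113.    ]
 [-58.2431  16.759  113.    ]
 [-71.3482  16.7707 113.    ]]
0.117 [[-58.3872 -25.9836 117.    ]
 [-72.7947 -25.9755 117.    ]
 [-58.4156  17.3364 117.    ]
 [-71.3091  17.3479 117.    ]]
```

View pics/s38z.png

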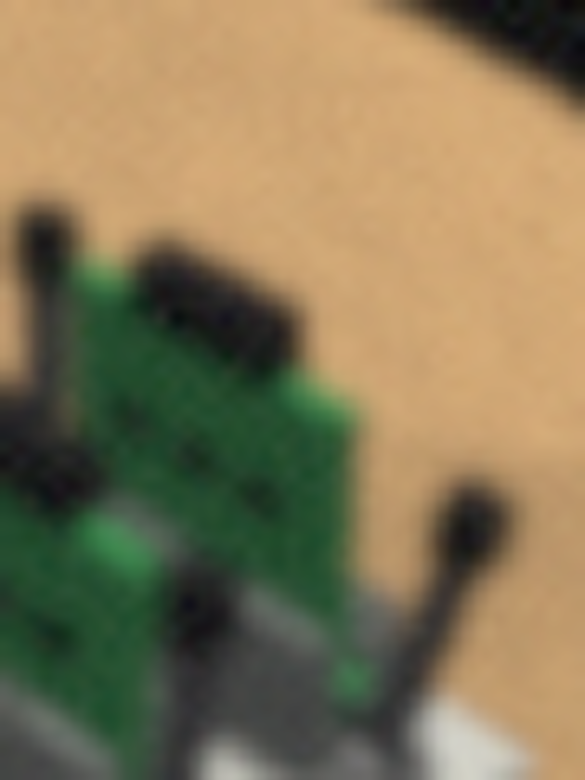

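move_arm(increments=[0,0,0,0,-0.002,-0.03,0,0,0,0,0,-0.0028,-0.065,0,0,0,0,0,-0.0028,-0.09,0,0,0,0,0.02,-0.0028,-0.0966,0,0,0,0,0.045,-0.0028,-0.0966,0,0,0,0,0.065,-0.0028,-0.0966,0,0,0,0,0.075,-0.0028,-0.0966,0,0,0,0,0.08,-0.0028,-0.0966,0,0,0,0,0.085,-0.0028,-0.0966,0,0,0,0,0.09,-0.0028,-0.0966,0,0,0,0,0.094,-0.0028,-0.0966,0,0,0,0,0.094,-0.0028,-0.0966,0])

```text
time_s: 52.08
tcp_pos: [0.4787, 0.2291, 0.085]
ee_rot: [[-0.004, -0.995, -0.095], [0.002, -0.095, 0.995], [-1.0, 0.004, 0.002]]
wrist_force: [0.5, -0.3, 1.0]
gripper_width: 0.003
```

```bash
python3 -c "
from h import *
s=st(); save('scene','s39');zoom('s39','s39z',365,410,185,245,11)"
```

```text
t 52.08 dockloc [-65.236   32.9441  85.0494] world [0.4787 0.2291 0.085 ] F [ 0.5338 -0.3147  0.9566] w 0.2969350911873618 j [ 42.9554  19.9223 -21.7373  -0.2942 -48.4431 -37.3138] Rerr [-0.0038  0.1123 -0.2153]
```

View pics/s39z.png

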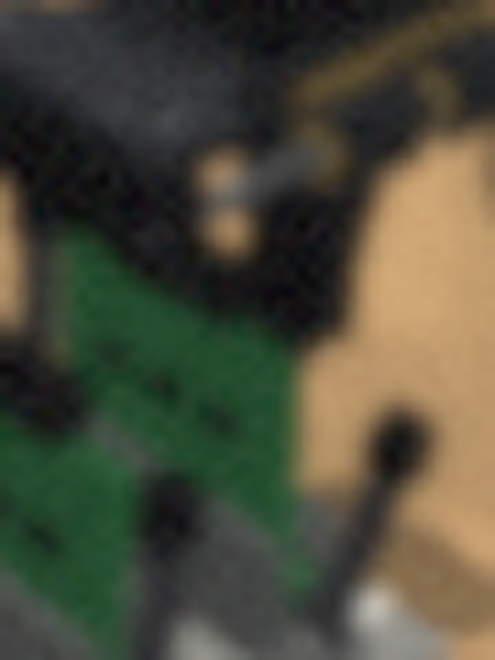

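move_arm(increments=[0,0,0,0.002,0,0,0,0,0,0,0.004,0,0,0,0,0,0,0.006,0,0,0,0,0,0,0.008,0,0,0,0,0,0,0.01,0,0,0,0,0,0,0.01,0,0,0])

```text
time_s: 52.63
tcp_pos: [0.482, 0.2322, 0.0781]
ee_rot: [[0.004, -0.995, -0.097], [0.008, -0.097, 0.995], [-1.0, -0.005, 0.007]]
wrist_force: [-0.3, 3.6, 9.0]
gripper_width: 0.006
```

```bash
python3 -c "
from h import *
s=st(); save('scene','s40');zoom('s40','s40z',365,410,185,245,11)"
```

```text
t 52.63 dockloc [-61.6954  35.7633  78.1015] world [0.482  0.2322 0.0781] F [-0.258   3.6136  8.9782] w 0.5303062757162902 j [ 43.005   20.5232 -22.0671  -0.2146 -46.9344 -37.3086] Rerr [0.1005 0.4138 0.2817]
```

View pics/s40z.png

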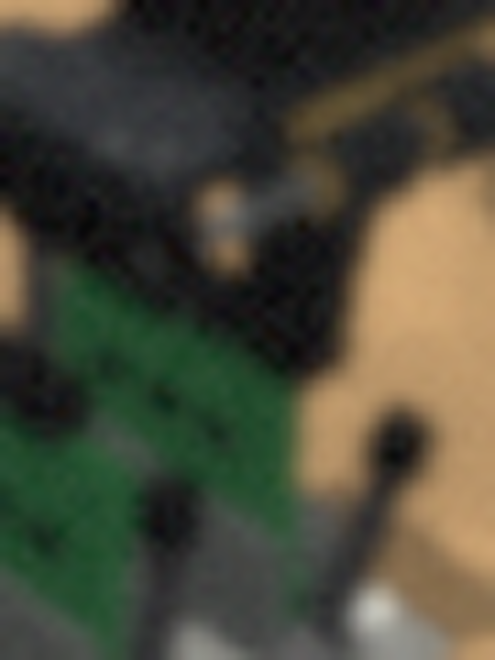

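move_arm(increments=[0,0,0,-0.03,0,0,0,0,0,0,-0.07,0,0,0,0,0,0,-0.09,0,0.03,0,0,0,0,-0.09,0,0.065,0,0,0,0,-0.07,0,0.088,0,0,0,0,-0.03,0,0.09,0,0,0,0,0.01,0,0.09,0,0,0,0,0.026,0,0.09,0,0,0,0,0.026,0,0.09,0,0,0,0,0.026,0,0.09,0,0,0,0,0.026,0,0.09,0])

```text
time_s: 53.6
tcp_pos: [0.4713, 0.3195, 0.0511]
ee_rot: [[-0.001, -0.995, -0.095], [0.003, -0.095, 0.995], [-1.0, 0.001, 0.004]]
wrist_force: [0.4, -0.5, -0.3]
gripper_width: 0.005
```

```bash
python3 -c "
from h import *
s=st(); save('wrist','w41');save('scene','s41')
w=cv2.resize(cv2.imread('pics/w41.png')[60:250,240:380],(332,450),interpolation=cv2.INTER_CUBIC); q=cv2.resize(cv2.imread('pics/s41.png')[185:245,365:410],(400,533),interpolation=cv2.INTER_CUBIC)[:450]
cv2.imwrite('pics/z41.png',np.hstack([w,q]))"
```

```text
t 53.6 dockloc [-63.9972 123.6424  51.1268] world [0.4713 0.3195 0.0511] F [ 0.4201 -0.4982 -0.2781] w 0.4253855948040598 j [ 50.3216  25.5204 -18.4958  -0.2516 -45.8741 -44.6776] Rerr [ 0.0189  0.2056 -0.0494]
```

View pics/z41.png

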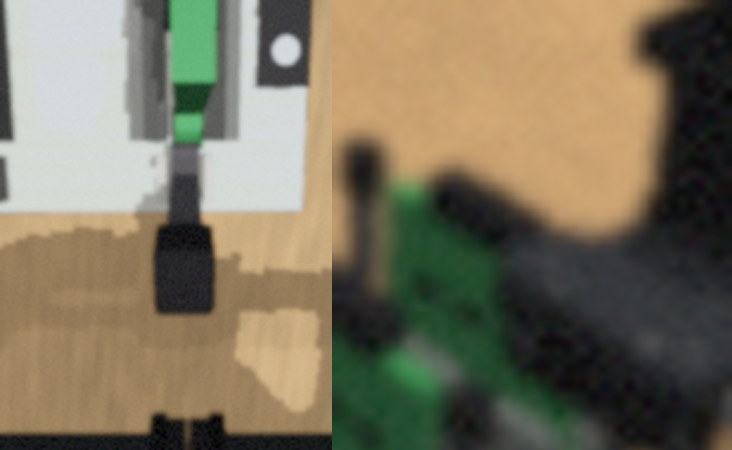

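move_arm(increments=[0,0,0,0,0.001,-0.01,0,0,0,0,0,0.001,-0.02,0,0,0,0,0,0.001,-0.027,0,0,0,0,0,0.001,-0.032,0,0,0,0,0,0.001,-0.037,0,0,0,0,0,0.001,-0.042,0,0,0,0,0,0.001,-0.046,0,0,0,0,0,0.001,-0.05,0,0,0,0,0,0.001,-0.054,0,0,0,0,0,0.001,-0.054,0,0,0,0,0,0.001,-0.054,0])

```text
time_s: 54.62
tcp_pos: [0.4753, 0.2692, 0.0502]
ee_rot: [[0.0, -0.995, -0.096], [0.009, -0.096, 0.995], [-1.0, -0.001, 0.009]]
wrist_force: [-5.5, 13.8, 1.2]
gripper_width: 0.005
```

```bash
python3 -c "
from h import *
s=st(); save('wrist','w42');save('scene','s42')
w=cv2.resize(cv2.imread('pics/w42.png')[60:250,240:380],(332,450),interpolation=cv2.INTER_CUBIC); q=cv2.resize(cv2.imread('pics/s42.png')[170:260,330:430],(400,360),interpolation=cv2.INTER_CUBIC)
q=np.vstack([q,np.zeros((90,400,3),np.uint8)]);cv2.imwrite('pics/z42.png',np.hstack([w,q]))"
```

```text
t 54.62 dockloc [-64.8898  73.1689  50.1695] world [0.4753 0.2692 0.0502] F [-5.5132 13.7652  1.222 ] w 0.39873719016940135 j [ 46.3137  23.6332 -21.9534  -0.5175 -44.0105 -40.4606] Rerr [0.0321 0.5363 0.0705]
```

View pics/z42.png

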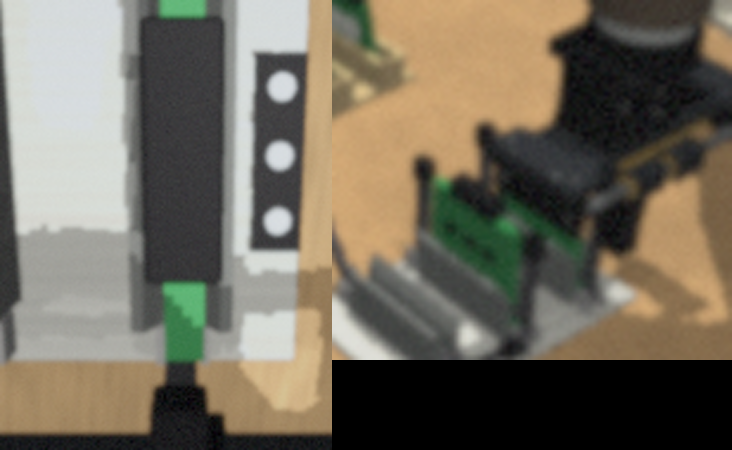

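move_arm(increments=[0,0,0,0,0,-0.002,0,0,0,0,0,0,-0.003,0,0,0,0,0,0,0.02,0,0,0,0,-0.03,0,0.03,0,0,0,0,-0.07,0,0.03,0,0,0,0,-0.11,0,0.03,0,0,0,0,-0.15,0,0.03,0,0,0,0,-0.18,0,0.03,0,0,0,0,-0.19,0,0.03,0,0,0,0,-0.19,0,0.03,0,0,0,0,-0.19,0,0.03,0,0,0,0,-0.19,0,0.03,0])

```text
time_s: 55.72
tcp_pos: [0.471, 0.2931, 0.2369]
ee_rot: [[-0.008, -0.996, -0.094], [-0.002, -0.094, 0.996], [-1.0, 0.008, -0.001]]
wrist_force: [0.7, 0.3, 0.7]
gripper_width: 0.005
```

```bash
python3 -c "
from h import *
s=st(); np.savez('w43.npz',p=s['tcp_pos'],R=s['ee_rot']);save('wrist','w43');save('scene','s43')
zoom('w43','w43z',220,420,60,240,3.3); zoom('s43','s43z',365,410,185,245,10)"
```

```text
t 55.72 dockloc [-66.8434  97.4312 236.9045] world [0.471  0.2931 0.2369] F [0.6564 0.2813 0.6691] w 0.4146412314764483 j [ 48.4741  14.1379  -5.9815  -0.2839 -70.2414 -42.9734] Rerr [-0.0462 -0.0508 -0.4458]
```

View pics/w43z.png

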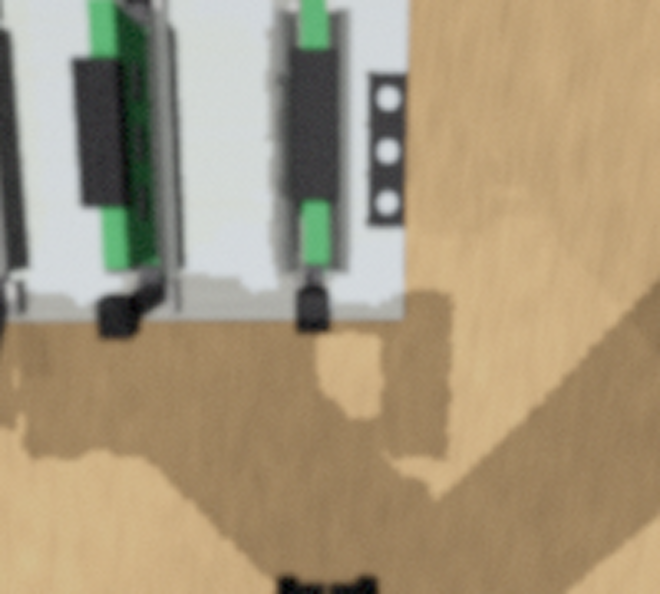

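View pics/s43z.png

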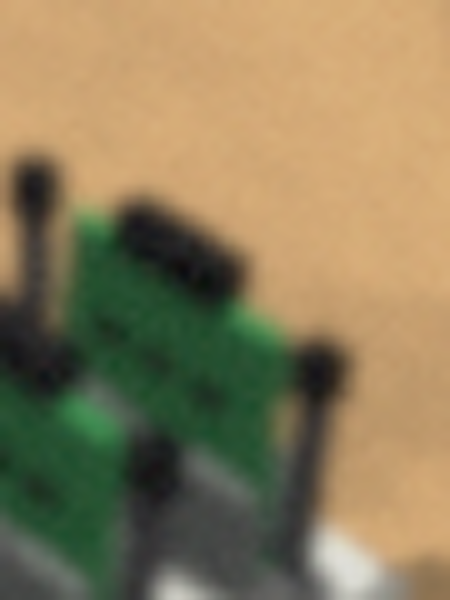

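```bash
python3 -c "
from h import *
d=np.load('w43.npz'); C=cam('wrist',dict(tcp_pos=d['p'],ee_rot=d['R']))
q=lambda L:[(220+(x+.5)/3.3-.5,60+(y+.5)/3.3-.5) for x,y in L]
print('tabs',dloc(onz(C,q([(119,338),(313,331)]),.103)))
print('rail1',dloc(onz(C,q([(74,58),(114,58),(82,207),(128,207)]),.109)))
print('rail0',dloc(onz(C,q([(289,48),(338,48),(289,201),(336,201)]),.109)))
C=cam('scene')
for x in(-65,0):
  for sg in(1,-1):
    print(x,sg,[ (proj(C,[dw(x,sg*(55+80*np.sin(t)),14+80*np.cos(t))])[0]).round(1).tolist() for t in(0,.05,.1)])
"
python3 -c "
import cv2,numpy as np
a=cv2.imread('pics/s43.png');cv2.imwrite('pics/s43y.png',cv2.resize(a[180:260,330:410],None,fx=7.5,fy=7.5,interpolation=cv2.INTER_CUBIC))"
```

```text
tabs [[ -1.4759  63.228  103.    ]
 [-64.8318  61.0863 103.    ]]
rail1 [[  5.9212 -20.8735 109.    ]
 [ -5.9894 -20.834  109.    ]
 [  6.3832  21.9602 109.    ]
 [ -7.8426  22.0024 109.    ]]
rail0 [[-58.1034 -23.5191 109.    ]
 [-72.6602 -23.5243 109.    ]
 [-57.6344  20.3054 109.    ]
 [-72.151   20.3148 109.    ]]
-65 1 [[397.1, 221.7], [398.1, 222.4], [399.2, 223.2]]
-65 -1 [[369.9, 204.0], [369.0, 203.4], [368.1, 202.9]]
0 1 [[380.2, 230.8], [381.2, 231.5], [382.3, 232.4]]
0 -1 [[353.3, 211.8], [352.4, 211.2], [351.5, 210.7]]
```

View pics/s43y.png

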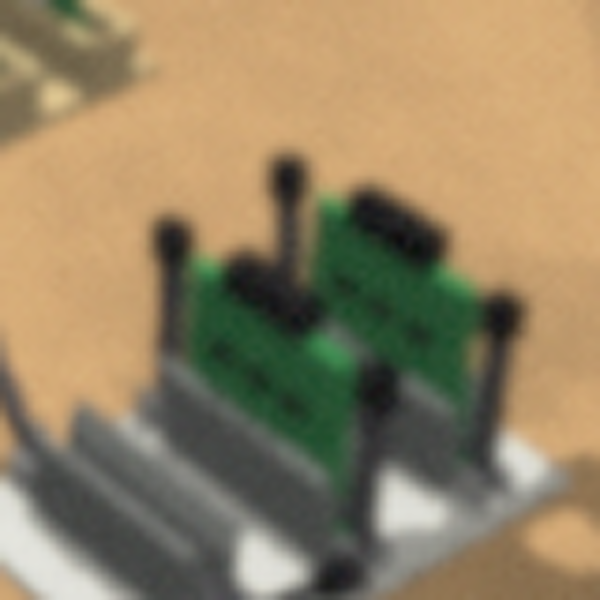

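move_arm(increments=[0,0,0,0.01,-0.001,-0.02,0,0,0,0,0.03,-0.002,-0.055,0,0,0,0,0.045,-0.002,-0.09,0,0,0,0,0.055,-0.002,-0.118,0,0,0,0,0.06,-0.002,-0.13,0,0,0,0,0.06,-0.002,-0.13,0,0,0,0,0.06,-0.002,-0.13,0,0,0,0,0.06,-0.002,-0.13,0])

```text
time_s: 56.48
tcp_pos: [0.4868, 0.1661, 0.1794]
ee_rot: [[-0.003, -0.995, -0.095], [0.002, -0.095, 0.995], [-1.0, 0.003, 0.002]]
wrist_force: [-0.1, 0.4, 0.6]
gripper_width: 0.005
```

```bash
python3 -c "
from h import *
s=st(); print(inc(dw(-65,-33,76),Rdown(185.45)))"
```

```text
t 56.48 dockloc [-63.1656 -30.5252 179.4391] world [0.4868 0.1661 0.1794] F [-0.0939  0.4051  0.6203] w 0.4246131404075662 j [ 36.8146  12.4844 -16.8307  -0.2159 -60.7429 -31.2327] Rerr [ 0.0263  0.1307 -0.1474]
[ 0.0263  0.1307 -0.1474  0.1034  0.0016 -0.0027]
```

move_arm(increments=[0,0,0,0.025,0.0016,-0.0027,0,0,0,0,0.05,0.0016,-0.0027,0,0,0,0,0.075,0.0016,-0.0027,0,0,0,0,0.087,0.0016,-0.0027,0,0,0,0,0.093,0.0016,-0.0027,0,0,0,0,0.097,0.0016,-0.0027,0,0,0,0,0.1,0.0016,-0.0027,0,0,0,0,0.103,0.0016,-0.0027,0,0,0,0,0.105,0.0016,-0.0027,0,0,0,0,0.105,0.0016,-0.0027,0,0,0,0,0.105,0.0016,-0.0027,0])

```text
time_s: 57.4
tcp_pos: [0.4862, 0.1633, 0.0761]
ee_rot: [[0.0, -0.995, -0.096], [0.003, -0.096, 0.995], [-1.0, -0.001, 0.003]]
wrist_force: [0.4, -2.0, 5.8]
gripper_width: 0.005
```

```bash
python3 -c "
from h import *
s=st()"
```

```text
t 57.4 dockloc [-64.0898 -33.2382  76.1132] world [0.4862 0.1633 0.0761] F [ 0.3762 -1.9859  5.7966] w 0.4553032343366974 j [ 36.6269  18.9576 -24.9802  -0.2035 -45.9323 -30.9974] Rerr [0.0381 0.1924 0.0356]
```

move_arm(increments=[0,0,0,-0.03,0,0,0,0,0,0,-0.07,0,0,0,0,0,0,-0.09,0,-0.03,0,0,0,0,-0.09,0,-0.065,0,0,0,0,-0.07,0,-0.09,0,0,0,0,-0.03,0,-0.092,0,0,0,0,0.01,0,-0.092,0,0,0,0,0.024,0,-0.092,0,0,0,0,0.024,0,-0.092,0,0,0,0,0.024,0,-0.092,0,0,0,0,0.024,0,-0.092,0])

```text
time_s: 58.32
tcp_pos: [0.495, 0.072, 0.0517]
ee_rot: [[0.0, -0.995, -0.096], [0.003, -0.096, 0.995], [-1.0, -0.001, 0.003]]
wrist_force: [0.9, -0.0, 0.7]
gripper_width: 0.008
```

```bash
python3 -c "
from h import *
s=st(); save('wrist','w44'); zoom('w44','w44z',250,390,120,260,4)
save('scene','s44'); zoom('s44','s44z',330,410,180,260,7)"
```

```text
t 58.32 dockloc [ -63.9892 -124.9948   51.7293] world [0.495  0.072  0.0517] F [ 0.8715 -0.0277  0.6675] w 0.7190334491581856 j [ 26.7981  19.9163 -28.1695  -0.2381 -41.8155 -21.1307] Rerr [0.0401 0.1839 0.0345]
```

View pics/s44z.png

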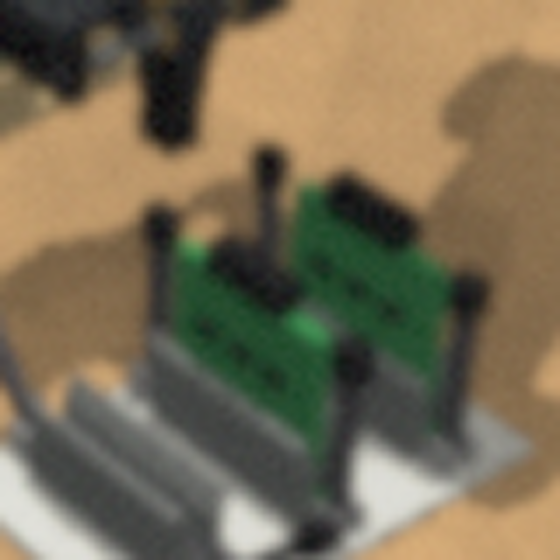

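move_arm(increments=[0,0,0,0,0.001,0.012,0,0,0,0,0,0.001,0.024,0,0,0,0,0,0.001,0.034,0,0,0,0,0,0.001,0.042,0,0,0,0,0,0.001,0.048,0,0,0,0,0,0.001,0.053,0,0,0,0,0,0.001,0.057,0,0,0,0,0,0.001,0.06,0,0,0,0,0,0.001,0.062,0,0,0,0,0,0.001,0.062,0,0,0,0,0,0.001,0.062,0])

```text
time_s: 59.33
tcp_pos: [0.4864, 0.1256, 0.0506]
ee_rot: [[-0.007, -0.996, -0.094], [-0.009, -0.094, 0.996], [-1.0, 0.008, -0.008]]
wrist_force: [11.8, -28.0, 4.0]
gripper_width: 0.005
```

```bash
python3 -c "
from h import *
s=st()"
```

```text
t 59.33 dockloc [-67.4807 -70.853   50.6306] world [0.4864 0.1256 0.0506] F [ 11.8458 -28.0155   4.0229] w 0.4489641060374741 j [ 33.1759  20.436  -27.7313   0.3258 -42.4417 -28.0331] Rerr [-0.0656 -0.478  -0.4361]
```

move_arm(increments=[0,0,0,0,0,0,0,0,0,0,0,0,0,0,0,0,0,0,0,-0.02,0,0,0,0,-0.03,0,-0.03,0,0,0,0,-0.07,0,-0.03,0,0,0,0,-0.11,0,-0.03,0,0,0,0,-0.14,0,-0.02,0,0,0,0,-0.15,0.03,0.02,0,0,0,0,-0.15,0.03,0.02,0,0,0,0,-0.15,0.03,0.02,0,0,0,0,-0.15,0.03,0.02,0])

```text
time_s: 60.25
tcp_pos: [0.4545, 0.1498, 0.2]
ee_rot: [[-0.004, -0.995, -0.096], [0.002, -0.096, 0.995], [-1.0, 0.004, 0.002]]
wrist_force: [1.0, 0.0, -0.2]
gripper_width: 0.007
```

```bash
python3 -c "
from h import *
s=st(); np.savez('w45.npz',p=s['tcp_pos'],R=s['ee_rot']);save('wrist','w45'); zoom('w45','w45z',200,420,90,250,3.2)
save('scene','s45'); zoom('s45','s45z',330,410,180,260,7)"
```

```text
t 60.25 dockloc [-96.9004 -43.7046 199.9959] world [0.4545 0.1498 0.2   ] F [ 1.0106  0.0161 -0.2433] w 0.6500120565348995 j [ 37.5889   7.9278 -19.4289  -0.249  -62.7687 -31.9496] Rerr [ 0.0752  0.121  -0.2237]
```

View pics/s45z.png

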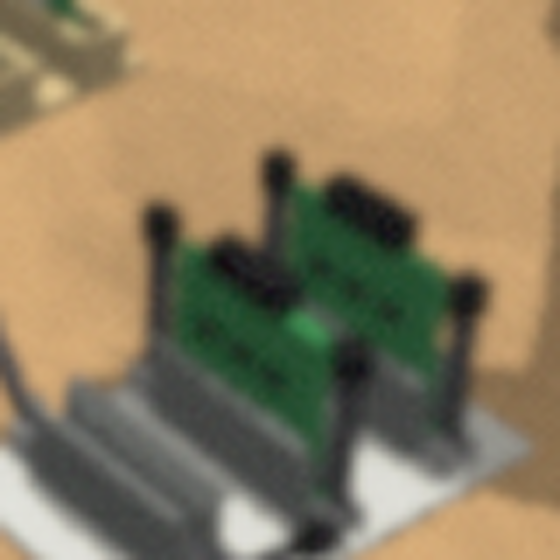

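View pics/w45z.png

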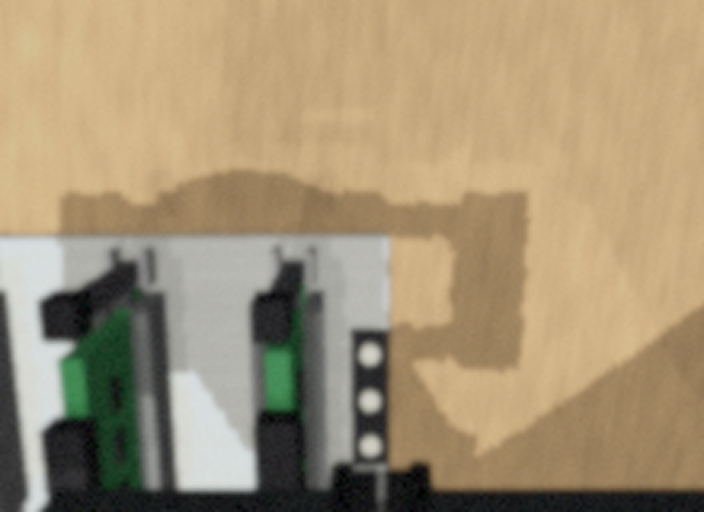

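move_arm(increments=[0,0,0,0,-0.02,-0.012,0,0,0,0,0,-0.055,-0.033,0,0,0,0,0,-0.09,-0.054,0,0,0,0,0,-0.125,-0.075,0,0,0,0,0,-0.15,-0.09,0,0,0,0,0,-0.162,-0.096,0,0,0,0,0,-0.162,-0.096,0,0,0,0,0,-0.162,-0.096,0,0,0,0,0,-0.162,-0.096,0])

```text
time_s: 61.1
tcp_pos: [0.6247, 0.0688, 0.1986]
ee_rot: [[-0.006, -0.996, -0.094], [0.001, -0.094, 0.996], [-1.0, 0.005, 0.002]]
wrist_force: [0.4, -0.3, 0.5]
gripper_width: 0.005
```

```bash
python3 -c "
from h import *
s=st(); print(inc(dw(65,-140,50),Rdown(185.45)))"
```

```text
t 61.1 dockloc [  64.8891 -140.5007  198.5869] world [0.6247 0.0688 0.1986] F [ 0.41   -0.2703  0.4798] w 0.42761156948906553 j [ 20.9157  22.7375   0.9075  -0.1958 -68.4437 -15.4419] Rerr [-0.0486  0.1024 -0.3124]
[-0.0486  0.1024 -0.3124  0.1486 -0.0009  0.0002]
```

move_arm(increments=[0,0,0,0.03,0,0,0,0,0,0,0.065,0,0,0,0,0,0,0.1,0,0,0,0,0,0,0.13,0,0,0,0,0,0,0.148,0,0,0,0,0,0,0.148,0,0,0,0,0,0,0.148,0,0,0])

```text
time_s: 61.68
tcp_pos: [0.6242, 0.0698, 0.0516]
ee_rot: [[-0.005, -0.995, -0.096], [0.001, -0.096, 0.995], [-1.0, 0.005, 0.001]]
wrist_force: [0.3, -0.1, 0.5]
gripper_width: 0.003
```

move_arm(increments=[0,0,0,0,0,0.01,0,0,0,0,0,0,0.02,0,0,0,0,0,0,0.03,0,0,0,0,0,0,0.038,0,0,0,0,0,0,0.046,0,0,0,0,0,0,0.053,0,0,0,0,0,0,0.06,0,0,0,0,0,0,0.066,0,0,0,0,0,0,0.071,0,0,0,0,0,0,0.073,0,0,0,0,0,0,0.073,0,0,0,0,0,0,0.073,0])

```text
time_s: 62.68
tcp_pos: [0.6214, 0.1385, 0.0588]
ee_rot: [[0.004, -0.995, -0.097], [-0.003, -0.097, 0.995], [-1.0, -0.004, -0.004]]
wrist_force: [1.4, -17.6, 14.4]
gripper_width: 0.003
```

move_arm(increments=[0,0,0,0,0,0,0,0,0,0,0,0,-0.015,0,0,0,0,-0.03,0,-0.02,0,0,0,0,-0.07,0,-0.02,0,0,0,0,-0.11,0,-0.01,0,0,0,0,-0.14,0,0.02,0,0,0,0,-0.14,0,0.06,0,0,0,0,-0.14,0,0.1,0,0,0,0,-0.14,0,0.14,0,0,0,0,-0.14,0,0.175,0,0,0,0,-0.14,0,0.2,0,0,0,0,-0.14,0,0.207,0])

```text
time_s: 63.68
tcp_pos: [0.5978, 0.3533, 0.1936]
ee_rot: [[-0.001, -0.995, -0.1], [0.005, -0.1, 0.995], [-1.0, 0.001, 0.005]]
wrist_force: [-0.2, -0.4, 0.5]
gripper_width: 0.005
```

move_arm(increments=[0,0,0,0,0,0,0,0,0,0,0,0,0,0,0,0,0,0,0,0,0])

```text
time_s: 63.93
tcp_pos: [0.599, 0.3471, 0.193]
ee_rot: [[-0.003, -0.996, -0.094], [0.002, -0.094, 0.996], [-1.0, 0.003, 0.003]]
wrist_force: [-0.3, -0.2, 0.3]
gripper_width: 0.007
```

```bash
python3 -c "
from h import *
s=st(); print(inc(dw(65,140,50),Rdown(185.45)));save('wrist','w46'); zoom('w46','w46z',180,460,20,250,2.5)
save('scene','s46'); zoom('s46','s46z',320,410,180,260,7)"
```

```text
t 63.93 dockloc [ 65.6922 139.013  193.0265] world [0.599  0.3471 0.193 ] F [-0.331  -0.1761  0.2753] w 0.6284806239717129 j [ 43.3367  29.0889  10.4261  -0.2217 -71.3665 -37.8734] Rerr [-0.0576  0.1478 -0.1521]
[-0.0576  0.1478 -0.1521  0.143   0.0003  0.0006]
```

View pics/w46z.png

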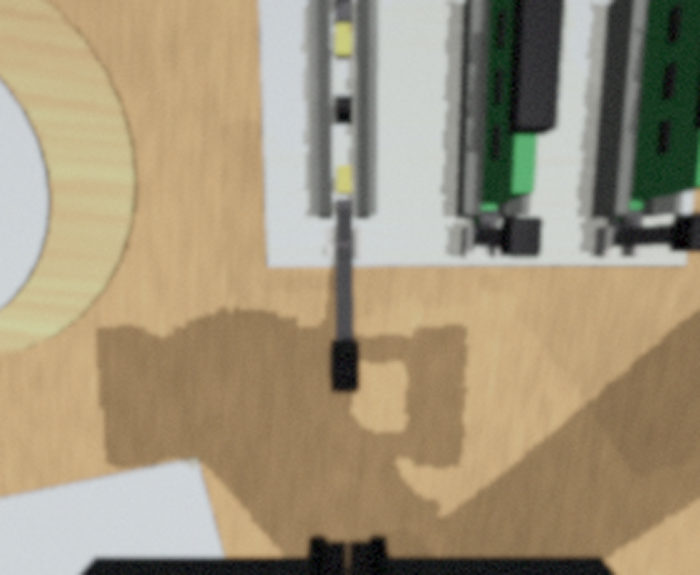

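View pics/s46z.png

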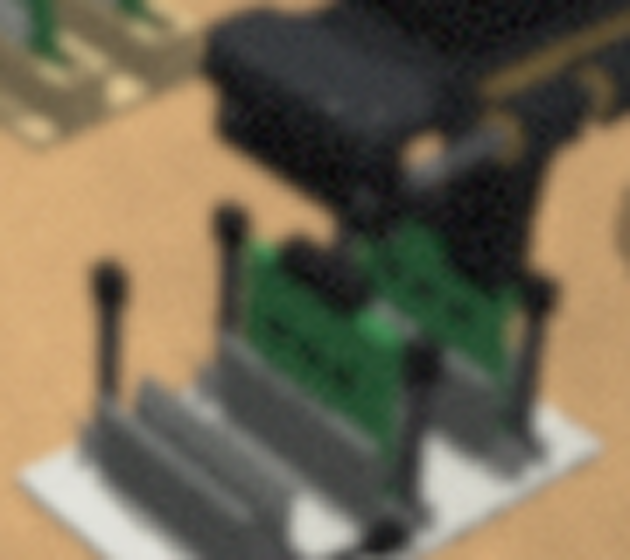

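move_arm(increments=[0,0,0,0.03,0,0,0,0,0,0,0.065,0,0,0,0,0,0,0.1,0,0,0,0,0,0,0.13,0,0,0,0,0,0,0.143,0,0,0,0,0,0,0.143,0,0,0,0,0,0,0.143,0,0,0])

```text
time_s: 64.62
tcp_pos: [0.5989, 0.3472, 0.0491]
ee_rot: [[-0.004, -0.996, -0.094], [0.001, -0.094, 0.996], [-1.0, 0.004, 0.001]]
wrist_force: [0.3, 0.5, 1.2]
gripper_width: 0.004
```

move_arm(increments=[0,0,0,0,0,-0.01,0,0,0,0,0,0,-0.02,0,0,0,0,0,0,-0.03,0,0,0,0,0,0,-0.038,0,0,0,0,0,0,-0.046,0,0,0,0,0,0,-0.053,0,0,0,0,0,0,-0.06,0,0,0,0,0,0,-0.066,0,0,0,0,0,0,-0.071,0,0,0,0,0,0,-0.073,0,0,0,0,0,0,-0.073,0,0,0,0,0,0,-0.073,0])

```text
time_s: 65.62
tcp_pos: [0.6076, 0.2817, 0.0535]
ee_rot: [[0.006, -0.995, -0.096], [0.013, -0.096, 0.995], [-1.0, -0.007, 0.013]]
wrist_force: [-7.4, 16.1, 10.6]
gripper_width: 0.005
```

```bash
python3 -c "
from h import *
s=st()"
```

```text
t 65.62 dockloc [68.0076 73.0841 53.5002] world [0.6076 0.2817 0.0535] F [-7.4023 16.1049 10.602 ] w 0.41770518607708484 j [ 38.4805  33.2698  -3.5284  -0.5039 -52.4822 -32.688 ] Rerr [0.0381 0.7278 0.3866]
```

move_arm(increments=[0,0,0,0,0,0,0,0,0,0,0,0,0.015,0,0,0,0,-0.03,0,0.02,0,0,0,0,-0.07,0,0.02,0,0,0,0,-0.11,0.02,0.01,0,0,0,0,-0.15,0.04,0,0,0,0,0,-0.18,0.06,-0.01,0,0,0,0,-0.19,0.065,-0.02,0,0,0,0,-0.19,0.065,-0.025,0,0,0,0,-0.19,0.065,-0.025,0,0,0,0,-0.19,0.065,-0.025,0,0,0,0,-0.19,0.065,-0.025,0])

```text
time_s: 66.62
tcp_pos: [0.5434, 0.2436, 0.2369]
ee_rot: [[-0.007, -0.996, -0.094], [-0.001, -0.094, 0.996], [-1.0, 0.007, 0.0]]
wrist_force: [0.4, 0.5, -0.5]
gripper_width: 0.002
```

```bash
python3 -c "
from h import *
s=st(); np.savez('w47.npz',p=s['tcp_pos'],R=s['ee_rot']);save('wrist','w47'); zoom('w47','w47z',230,410,90,240,4.2)
save('scene','s47'); zoom('s47','s47z',320,410,180,260,7)"
```

```text
t 66.62 dockloc [  0.5463  41.2466 236.8855] world [0.5434 0.2436 0.2369] F [ 0.4227  0.4869 -0.5108] w 0.1960410230831706 j [ 39.5835  18.1744  -0.3706  -0.2366 -71.7787 -34.1212] Rerr [-0.0623  0.0043 -0.3939]
```

View pics/w47z.png

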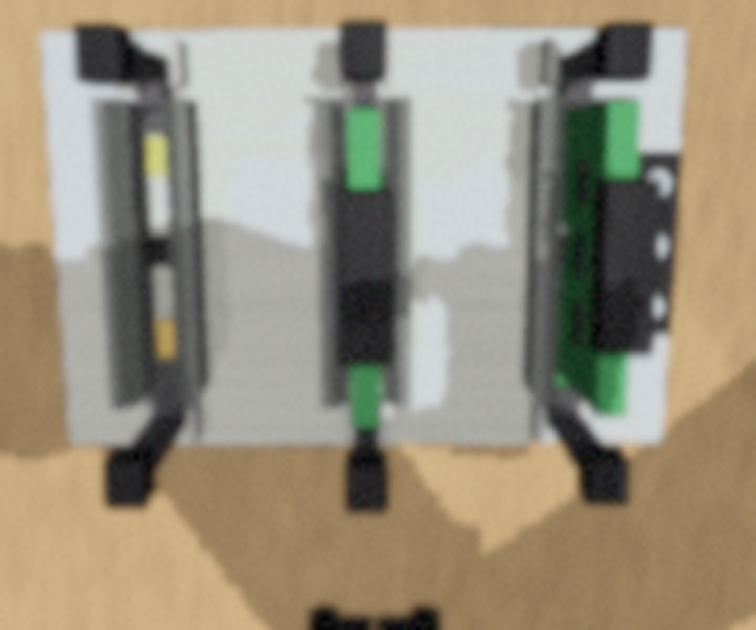

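View pics/s47z.png

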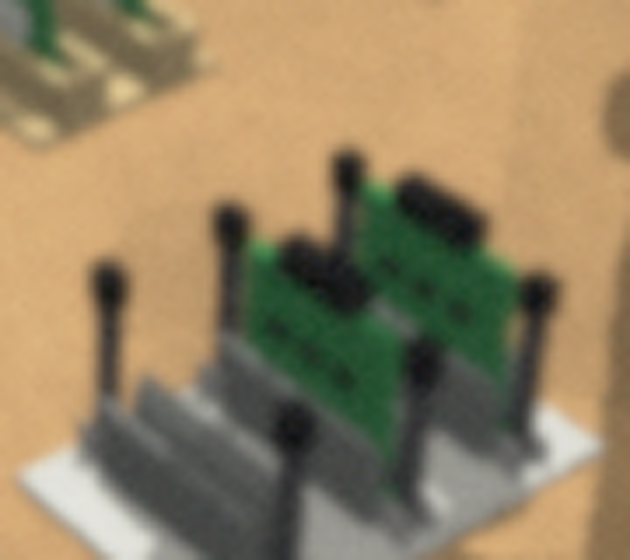

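```bash
python3 -c "
from h import *
d=np.load('w47.npz'); C=cam('wrist',dict(tcp_pos=d['p'],ee_rot=d['R']))
q=lambda L:[(230+(x+.5)/4.2-.5,90+(y+.5)/4.2-.5) for x,y in L]
print('tabL',dloc(onz(C,q([(128,507),(365,511),(605,503)]),.103)))
print('tabR',dloc(onz(C,q([(100,26),(362,24),(628,25)]),.103)))
print('rail1',dloc(onz(C,q([(335,190),(398,190),(336,362),(392,362)]),.109)))
print('rail0',dloc(onz(C,q([(674,180),(660,352)]),.109)))
save('top','t48');save('scene','s48'); zoom('t48','t48z',190,450,160,260,3)"
```

```text
tabL [[ 64.3126  61.5051 103.    ]
 [  0.6536  62.8056 103.    ]
 [-63.9254  60.7434 103.    ]]
tabR [[ 64.4558 -60.1645 103.    ]
 [  1.0355 -60.5036 103.    ]
 [-63.4992 -60.3453 103.    ]]
rail1 [[  7.7834 -21.5495 109.    ]
 [ -7.6956 -21.5318 109.    ]
 [  7.928   21.1901 109.    ]
 [ -6.3539  21.2192 109.    ]]
rail0 [[-75.5548 -23.9364 109.    ]
 [-74.7373  18.7432 109.    ]]
```

View pics/t48.png

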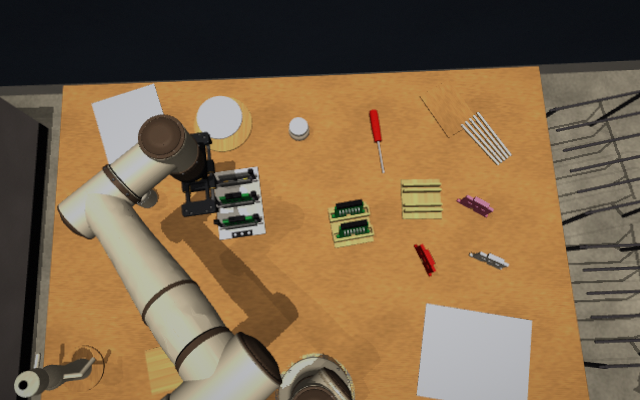

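View pics/s48.png

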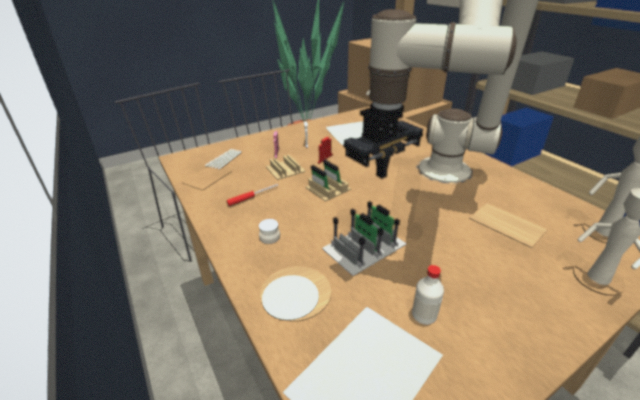

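```bash
python3 -c "
from h import *
zoom('s48','s48z',340,405,195,250,11)
C=cam('scene')
for nm,x,zt in(('good',0,109),('new home',-65,109),('new +4',-65,113),('new +11',-65,120)):
    P=[dw(x+sx*7,sy*22,zt) for sx,sy in((1,-1),(-1,-1),(-1,1),(1,1))]
    print(nm,((proj(C,P)-[340,195]+.5)*11).round().tolist())
C=cam('wrist')
save('wrist','w49')
for nm,x,zt in(('good',0,109),('new home',-65,109),('new +4',-65,113),('new +11',-65,120)):
    P=[dw(x+sx*7,sy*22,zt) for sx,sy in((1,-1),(-1,-1),(-1,1),(1,1))]
    print(nm,((proj(C,P)-[290,100]+.5)*6).round().tolist())
zoom('w49','w49z',290,410,100,230,6)
"
```

```text
good [[219.0, 213.0], [260.0, 193.0], [379.0, 275.0], [338.0, 296.0]]
new home [[405.0, 123.0], [443.0, 104.0], [564.0, 181.0], [525.0, 201.0]]
new +4 [[406.0, 110.0], [444.0, 92.0], [565.0, 168.0], [526.0, 188.0]]
new +11 [[408.0, 88.0], [446.0, 70.0], [568.0, 146.0], [529.0, 166.0]]
good [[127.0, 205.0], [208.0, 205.0], [207.0, 457.0], [129.0, 457.0]]
new home [[504.0, 205.0], [585.0, 205.0], [569.0, 457.0], [491.0, 457.0]]
new +4 [[508.0, 206.0], [590.0, 206.0], [574.0, 461.0], [495.0, 461.0]]
new +11 [[516.0, 208.0], [600.0, 208.0], [583.0, 468.0], [503.0, 469.0]]
```

View pics/s48z.png

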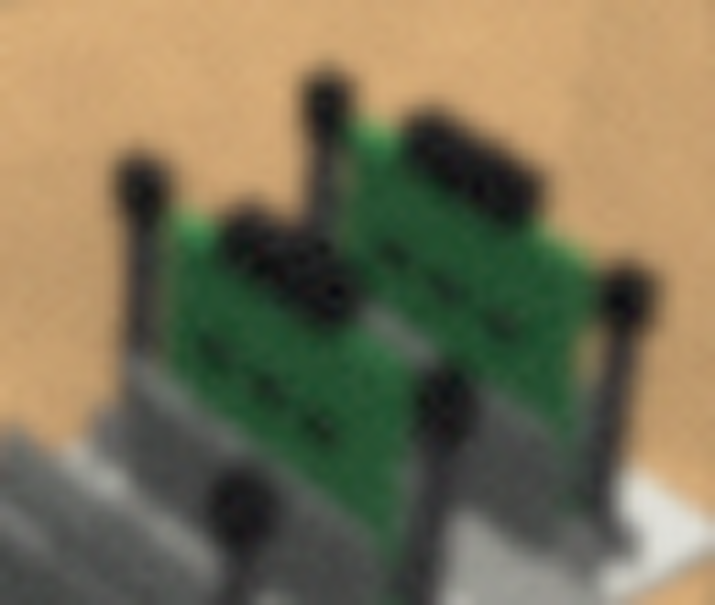

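View pics/w49z.png

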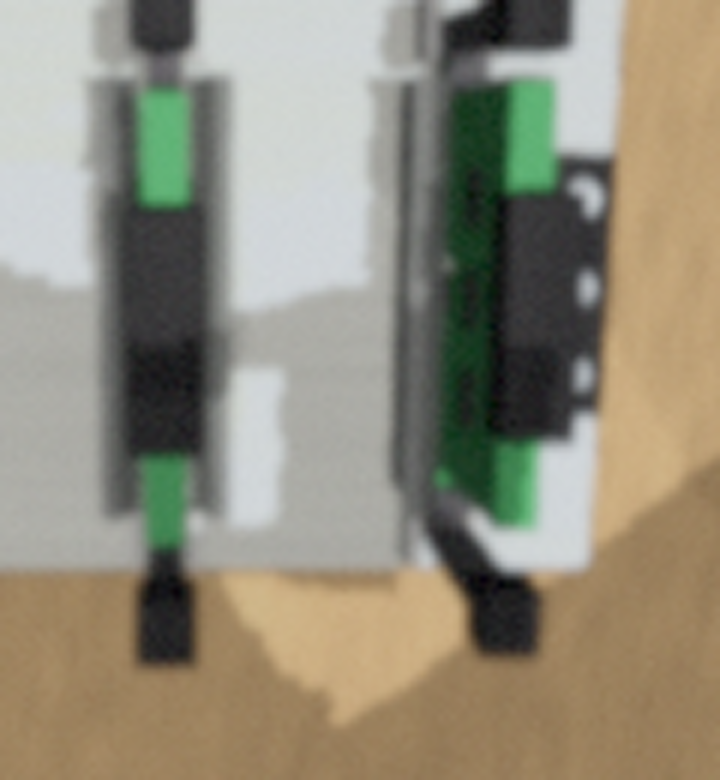

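```bash
python3 -c "
from h import *
s=st(); print(r.finish_job())"
```

```text
t 66.87 dockloc [  0.8942  41.9763 238.0333] world [0.5437 0.2444 0.238 ] F [-0.5605 -0.0758 -0.5034] w 0.19608820401058596 j [ 39.6346  18.1238  -0.2857  -0.2174 -71.7919 -34.1175] Rerr [-0.0011  0.0578 -0.2825]
the job is handed in; nothing more can be done
None
```

I moved the two worn boards to the carrier, seated the one new board in bay 0 and swung every lever in. I handed in at 66.9 s with the arm clear of everything.

**What was done**
- **Worn boards:** I swung the ejector levers of bays 0 and 2 out. The two worn boards now stand upright, one in each slot of the carrier. The good board stayed in bay 1.
- **New board:** only one was in the stand. It went into bay 0.
- **Levers:** bay 0's levers were swung in to press the new board home. The levers of the now empty bay 2 were swung in last.

**Last checks**
- **Levers:** in the final wrist picture all six tabs lie 60–63 mm out from the dock's middle, which is upright. The scene view agrees to about 0.03 rad.
- **New board height:** the scene picture puts its rail at the good board's height to about 0.5 mm, and the wrist picture gives no sign that it is raised.
- **Surroundings:** the carrier, glue bottle, paste jar and screwdriver showed no movement in the last pictures.

**What went wrong or disagreed**
- **Finger length:** the fingertips looked and behaved about 27 mm shorter than the interface text says. My first lever grips slipped because of that, and I then worked with the measured length.
- **Bay 0 levers:** both stuck on the first push. I pressed the board's top edge down and pushed again, with up to 28 N on the right lever.
- **New board position:** along the slot it sits about 2.5–3 mm to −y of the good board. That is slightly more than the 2 mm play I expected at the key, and I did not find out why.
- **Bay 1 left lever:** this lever, which I did not work, measures about 0.02 rad further out than bay 0's left lever, within my measuring error.

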